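Load the reel caddy and lock it with its retainer

ROBOT

A 6-joint arm with a two-finger parallel gripper is mounted at the origin on a cart in front of the work surface, level with it; the furniture and walls round the work are solid. World frame = base frame: x ahead of the robot, y to its left, z up, the work surface at z = 0. Lengths are in mm, angles in rad, forces in N, time in s.
With the tool pointing down it reaches from about 375 to 975 mm from the base axis. Payload 3.8 kg.
Tool frame: the origin (TCP) lies at the very end of the fingers, on their centre line; the grasp point (between the pads) lies r.grip_depth behind it (r.grip_depth is the distance from the TCP to the grasp point, in mm); x points along the fingers, y is the direction in which the jaws open and shut, and the axes are right-handed (so a half turn about x gives the same grasp; the last joint's range is limited). The gripper opens to 85 mm and grips with 20 to 120 N. Pads are 22 mm wide; open, the fingers measure 114 mm over their backs; the gripper's body (76 mm by 85 mm) begins 54 mm behind the grasp point. The pads swing forward as they close: fully open they stand 13 mm farther back than shut.
Start: joints at [-1.345, 0.264, 1.604, -0, 1.274, -0.037], TCP at [175.35, -651.821, 196.38] pointing down, gripper open.
Joint ranges: [-2.63, 2.63], [-0.94, 2.18], [0.31, 2.57], [-1.31, 4.45], [0, 2.66], [-2.55, 2.55]. Speed limits (rad/s): [2.57, 2.57, 3.14, 3.14, 3.14, 3.14].

INTERFACE

Orientations are given as a unit quaternion [w, x, y, z].
In Python, from rig import r gives the robot as it stands. The module is installed in compiled form; this text tells all that it offers.
- The arm moves only by the tool carry_out, never from a script. Its argument "plan" is a list of rows, each a list of 3 entries, a list of its own where there are three numbers: the turn, a rotation vector about the tool's x, y, z in degrees, then the shift along the tool's x, y, z in mm, then the finger opening in mm, from 0 to 85.4. A call has 1 to 12 rows; each row shifts and turns the pose as measured when the row begins, along the tool's axes as they then stand; what a row does not reach is not made up. A row lasts 1/10 s, in which the tool goes at most 50 mm and 8.59 degrees, less where a joint would pass 70% of its speed; a pose out of reach is approached as far as the arm can. A call is refused whole if a number of a shift passes 50 or a number of a turn 8.59, either way. A call with a gripper value outside its range is refused whole. The fingers move at their own pace and stop on an object; "squeeze" is the grip in N (left out, the last holds). Time passes only in rows, so rows that do not move let the fingers close. It gives the time, the measured TCP pose, the force and the opening at its end, in the units of the state.
- r.read_state(): the state, without advancing time (a new reading comes with each control period).
- r.read_camera(name): name is "side" or "top" or "wrist"; returns the picture (400x640x3 uint8, red, green, blue); there is no depth.
- r.camera_model(name): a dict with "mtx" (3x3 intrinsics, pixels), "pose" (4x4, takes a point from camera to world coordinates). Camera axes: x right, y up, looking along -z (the intrinsics and any distortion apply to the point x, -y, -z); pixel columns grow to the right and rows downward; lengths in mm; the calibration is good to about 2 mm. The wrist camera is an equidistant fisheye: a pixel r from the principal point sees the ray r / f radians off the axis. A picture is of the moment at which its call begins: read the wrist's pose just before it. camera_model takes no time and is no camera call; for the wrist camera it gives the pose at the moment of the call.
- r.sign_off(): hands the job in, once; it reports no verdict.
The state is a dict: "t": time; "q": joint angles; "joint_vel": joint speeds; "effort": joint torques, N m; "tool_pos": TCP position; "ee_rot": TCP orientation; "force": force on the tool from outside, world axes, zero at the start; "wrist_torque": the same for the moment, N m; "width": opening from 0.0 (shut) to 1.0 (fully open).
Only numpy, scipy, OpenCV 4.12 (cv2) and the standard library are available. Lean on these libraries where they do the work, as an engineer would, in place of code of your own. Each camera call takes 0.05 s, during which the arm holds its last target.

TASK

Take every reel off its hook on the rack (lift it a little over the upturned tips, then draw it out) and slide each one fully down onto a spindle of its own on the round caddy. When all the reels are on, fit the red retainer by its square bore onto the square post in the middle, fully down on the shoulder, so that its arms lie over the spindles. Let go of everything and leave the mouse, the stapler and the red marker alone.

Things in the scene. Friction and masses are not known exactly. Their poses are not given: they have to be found in the camera images.
- retainer_mid (a point): Red retainer, loose, lying upright on the desk at first: a square knob 26 mm wide, 46 mm tall, with four flat arms at its foot (14 mm wide, 6 mm thick, reaching 76 mm from the centre) along its +-x and +-y axes, square to the knob's faces. Grasp two opposite knob faces, above the arms. This point is on its axis 23 mm above its underside, z up. 0.12 kg.
- retainer_foot (a point): Centre of the retainer's underside, axes as retainer_mid. Here is the mouth of its square bore, 16 mm wide and 28 mm deep upward, sides parallel to the knob's faces.
- caddy: Caddy: grey round base 190 mm across, 12 mm thick, fixed to the desk at the left, with four upright steel spindles round a square centre post. Origin on the desk under the post; spindles 62 mm out along +x, +y, -x, -y. Reels go one to a spindle; there is most room for the fingers when they close across the spoke (at right angles to the line from post to spindle).
- post (a point): Caddy's centre post: centre of its flat 26 mm square shoulder, 62 mm above the desk, on which the retainer's underside comes to rest. Above it stands a brass square stub 14 mm wide, 26 mm tall, its last 5 mm narrowed to 10 mm; sides parallel to this frame's x and y, along which the spindles lie, so the retainer fits in any of four quarter turns.
- rack: Rack, fixed: low grey board 375 mm long along its y, top 91 mm above the desk, with four hooks 92 mm apart that point along its -x, toward the robot. A hook is two level prongs 6 mm thick, 36 mm apart between centres, with upturned tips that rise 6 mm above them. Origin on the desk under the board.
- spindle_0 (a point): Spindle 0 of the caddy's four: on its axis at the top face of its black seat collar (30 mm across, 26 mm above the desk), where a reel's underside rests. The spindle is 16 mm thick and stands 34 mm above this point, tapered over the last 4 mm.
- spindle_1 (a point): Spindle 1 of the caddy's four: on its axis at the top face of its black seat collar (30 mm across, 26 mm above the desk), where a reel's underside rests. The spindle is 16 mm thick and stands 34 mm above this point, tapered over the last 4 mm.
- spindle_2 (a point): Spindle 2 of the caddy's four: on its axis at the top face of its black seat collar (30 mm across, 26 mm above the desk), where a reel's underside rests. The spindle is 16 mm thick and stands 34 mm above this point, tapered over the last 4 mm.
- spindle_3 (a point): Spindle 3 of the caddy's four: on its axis at the top face of its black seat collar (30 mm across, 26 mm above the desk), where a reel's underside rests. The spindle is 16 mm thick and stands 34 mm above this point, tapered over the last 4 mm.
- hook_0 (a point): Hook 0 of the rack: midway between its prongs, level with their upper side (83 mm up), where a hanging reel's axis is and its upper flange rests. Tips 36 mm in front (-x), board face 34 mm behind. A reel comes off by being raised 7 to 14 mm (best 11) and then drawn level along -x by 65 mm or more; its lower flange cannot pass up between the prongs.
- hook_1 (a point): Hook 1 of the rack: midway between its prongs, level with their upper side (83 mm up), where a hanging reel's axis is and its upper flange rests. Tips 36 mm in front (-x), board face 34 mm behind. A reel comes off by being raised 7 to 14 mm (best 11) and then drawn level along -x by 65 mm or more; its lower flange cannot pass up between the prongs.
- hook_2 (a point): Hook 2 of the rack: midway between its prongs, level with their upper side (83 mm up), where a hanging reel's axis is and its upper flange rests. Tips 36 mm in front (-x), board face 34 mm behind. A reel comes off by being raised 7 to 14 mm (best 11) and then drawn level along -x by 65 mm or more; its lower flange cannot pass up between the prongs.
- hook_3 (a point): Hook 3 of the rack: midway between its prongs, level with their upper side (83 mm up), where a hanging reel's axis is and its upper flange rests. Tips 36 mm in front (-x), board face 34 mm behind. A reel comes off by being raised 7 to 14 mm (best 11) and then drawn level along -x by 65 mm or more; its lower flange cannot pass up between the prongs.
- reel_0_mid (a point): Blue plastic reel (may be absent), loose: 30 mm tall, two flanges 50 mm across and 4 mm thick on a core 26 mm thick; through bore 20 mm wide along its axis z. Hangs upright by its upper flange on one of the hooks, core between the prongs. Grasp across both flanges, fingers closing along the rack's y. This point is its centre. 0.05 kg.
- reel_1_mid (a point): Orange plastic reel (may be absent), loose: 30 mm tall, two flanges 50 mm across and 4 mm thick on a core 26 mm thick; through bore 20 mm wide along its axis z. Hangs upright by its upper flange on one of the hooks, core between the prongs. Grasp across both flanges, fingers closing along the rack's y. This point is its centre. 0.05 kg.
- reel_2_mid (a point): Green plastic reel (may be absent), loose: 30 mm tall, two flanges 50 mm across and 4 mm thick on a core 26 mm thick; through bore 20 mm wide along its axis z. Hangs upright by its upper flange on one of the hooks, core between the prongs. Grasp across both flanges, fingers closing along the rack's y. This point is its centre. 0.05 kg.
- reel_3_mid (a point): White plastic reel (may be absent), loose: 30 mm tall, two flanges 50 mm across and 4 mm thick on a core 26 mm thick; through bore 20 mm wide along its axis z. Hangs upright by its upper flange on one of the hooks, core between the prongs. Grasp across both flanges, fingers closing along the rack's y. This point is its centre. 0.05 kg.
- mouse: Bystander: black computer mouse, 106x60x35 mm, at the right front corner, to be left alone; origin at the centre of its underside.
- stapler: Bystander: stapler, 136x30x49 mm, at the front edge, to be left alone; origin at the centre of its underside.
- red_marker: Bystander: red-capped marker, 132 mm long, behind the caddy, to be left alone; origin at the centre of its underside.
Mind the look-alikes: they are no part of the job. Of the things shaped like the part that bears reel_0_mid, the blue one is meant. Of the things shaped like the part that bears reel_2_mid, the green one is meant.

How it is judged (in metres and radians):
On the way:
1. every reel that is present is seated on a spindle, while the retainer is still off the post ((horizontal distance between reel_0_mid and spindle_0 below 0.005 m or horizontal distance between reel_0_mid and spindle_1 below 0.005 m or horizontal distance between reel_0_mid and spindle_2 below 0.005 m or horizontal distance between reel_0_mid and spindle_3 below 0.005 m) and height (world z) of reel_0_mid between 0.037 and 0.045 m and angle between each of reel_0_mid, reel_1_mid, reel_2_mid, reel_3_mid's own z axis and vertical below 0.1 rad and linear speed of each of reel_0, reel_1, reel_2, reel_3 below 0.03 m/s and (horizontal distance between reel_1_mid and spindle_0 below 0.005 m or horizontal distance between reel_1_mid and spindle_1 below 0.005 m or horizontal distance between reel_1_mid and spindle_2 below 0.005 m or horizontal distance between reel_1_mid and spindle_3 below 0.005 m) and height (world z) of reel_1_mid between 0.037 and 0.045 m and (horizontal distance between reel_2_mid and spindle_0 below 0.005 m or horizontal distance between reel_2_mid and spindle_1 below 0.005 m or horizontal distance between reel_2_mid and spindle_2 below 0.005 m or horizontal distance between reel_2_mid and spindle_3 below 0.005 m) and height (world z) of reel_2_mid between 0.037 and 0.045 m and (horizontal distance between reel_3_mid and spindle_0 below 0.005 m or horizontal distance between reel_3_mid and spindle_1 below 0.005 m or horizontal distance between reel_3_mid and spindle_2 below 0.005 m or horizontal distance between reel_3_mid and spindle_3 below 0.005 m) and height (world z) of reel_3_mid between 0.037 and 0.045 m and horizontal distance between retainer_foot and post above 0.03 m), for 0.2 s.
At the end, for the whole second after the job is handed in: Every present reel is upright and at rest on a spindle, axis within 5 mm of the spindle's, its centre 37 to 45 mm above the desk (41 is fully down); the retainer is at rest and level on the post, its foot within 4 mm of the shoulder's centre sideways and in height ((horizontal distance between reel_0_mid and spindle_0 below 0.005 m or horizontal distance between reel_0_mid and spindle_1 below 0.005 m or horizontal distance between reel_0_mid and spindle_2 below 0.005 m or horizontal distance between reel_0_mid and spindle_3 below 0.005 m) and height (world z) of reel_0_mid between 0.037 and 0.045 m and angle between each of reel_0_mid, reel_1_mid, reel_2_mid, reel_3_mid's own z axis and vertical below 0.1 rad and linear speed of each of reel_0, reel_1, reel_2, reel_3, retainer below 0.03 m/s and (horizontal distance between reel_1_mid and spindle_0 below 0.005 m or horizontal distance between reel_1_mid and spindle_1 below 0.005 m or horizontal distance between reel_1_mid and spindle_2 below 0.005 m or horizontal distance between reel_1_mid and spindle_3 below 0.005 m) and height (world z) of reel_1_mid between 0.037 and 0.045 m and (horizontal distance between reel_2_mid and spindle_0 below 0.005 m or horizontal distance between reel_2_mid and spindle_1 below 0.005 m or horizontal distance between reel_2_mid and spindle_2 below 0.005 m or horizontal distance between reel_2_mid and spindle_3 below 0.005 m) and height (world z) of reel_2_mid between 0.037 and 0.045 m and (horizontal distance between reel_3_mid and spindle_0 below 0.005 m or horizontal distance between reel_3_mid and spindle_1 below 0.005 m or horizontal distance between reel_3_mid and spindle_2 below 0.005 m or horizontal distance between reel_3_mid and spindle_3 below 0.005 m) and height (world z) of reel_3_mid between 0.037 and 0.045 m and horizontal distance between retainer_foot and post below 0.004 m and z of retainer_foot in the frame of post between -0.004 and 0.004 m and angle between retainer_foot's own z axis and vertical below 0.08 rad); the robot touches nothing.
It fails at once if the mouse is moved by more than 3 cm (distance of mouse from where it was at the start of the episode above 0.03 m).
It fails at once if the stapler is moved by more than 3 cm (distance of stapler from where it was at the start of the episode above 0.03 m).
It fails at once if the red marker is moved by more than 3 cm (distance of red_marker from where it was at the start of the episode above 0.03 m).
Of reel_0, reel_1, reel_2, reel_3 only 3 to 4 are there at a start; the rules pass over those that are not, and their reading is None.
At some moment in a run one of retainer may be knocked a few centimetres aside while the robot is not near it.
It also fails if it takes over 208 s, if anything falls off the work surface, if the arm or the gripper's body presses on something with over 40 N, if the wrist force passes 120 N, or if a joint passes its speed limit or range.

## Working session

There is one attempt and no reset: what is moved stays moved. The work goes in short steps, Python scripts to look and compute and a tool call to move; the robot and the scene stay as the last step left them, time stands still between calls to the robot, and variables do not carry over. Pictures are saved under pics/ and viewed, and the job is handed in when it is done.

Besides the shell and the picture viewer there is one more tool, called after "Call:" in YAML: its name, and indented under it one key for each argument. carry_out: Moves the arm, as the interface text tells. Its arguments: {"type":"object","properties":{"plan":{"type":"array","items":{"type":"array"}},"squeeze":{"type":"number"}},"required":["plan"]}

```bash
mkdir -p pics; ls; python3 - <<'E'
from rig import r
import cv2
print(r.read_state(), r.grip_depth)
for n in ("top","side","wrist"):
    m=r.camera_model(n); print(n,m)
    cv2.imwrite(f"pics/{n}0.png", r.read_camera(n)[:,:,::-1])
E
```

```text
pics
{'t': 0.0, 'q': array([-1.34490189e+00,  2.64765063e-01,  1.60540862e+00, -3.61310261e-05,
        1.27368722e+00, -3.69131883e-02]), 'joint_vel': array([-0.00020986,  0.00057761, -0.00070626,  0.00161342,  0.00055338,
        0.00137229]), 'effort': array([-2.05827171e-03, -5.15115023e+01, -3.67315149e+01,  2.92621380e-04,
        1.29034475e-02,  4.17695873e-06]), 'tool_pos': array([ 175.15225865, -651.02590051,  195.03539186]), 'ee_rot': array([-0.0918558 , -0.70092201, -0.09345024,  0.70109764]), 'force': array([ 0.42916338,  0.30447438, -0.05678954]), 'wrist_torque': array([-0.02227624,  0.00546087,  0.01319727]), 'width': 1.0025281523969494} 18.700000000000003
top {'mtx': array([[488.6292197 ,   0.        , 316.84593378],
       [  0.        , 488.6292197 , 204.65865469],
       [  0.        ,   0.        ,   1.        ]]), 'pose': array([[ 8.18510701e-03,  9.95952889e-01, -8.95033369e-02,
         4.33010154e+02],
       [-9.99956580e-01,  7.75345307e-03, -5.16938972e-03,
        -6.13333932e+01],
       [-4.45450871e-03,  8.95417626e-02,  9.95973107e-01,
         1.50035
[... 433 characters left out ...]
490e+03],
       [-6.96963926e-03,  7.92827802e-01,  6.09405859e-01,
         8.38688084e+02],
       [ 0.00000000e+00,  0.00000000e+00,  0.00000000e+00,
         1.00000000e+00]])}
wrist {'mtx': array([[309.70691629,   0.        , 317.92538974],
       [  0.        , 309.70691629, 199.8318763 ],
       [  0.        ,   0.        ,   1.        ]]), 'pose': array([[ 2.59031923e-01,  9.24359671e-01,  2.80110090e-01,
         2.46924637e+02],
       [-9.65866791e-01,  2.48485056e-01,  7.31882490e-02,
        -6.32773335e+02],
       [-1.95090566e-03, -2.89507126e-01,  9.57173870e-01,
         3.73403789e+02],
       [ 0.00000000e+00,  0.00000000e+00,  0.00000000e+00,
         1.00000000e+00]])}
```

View pics/top0.png

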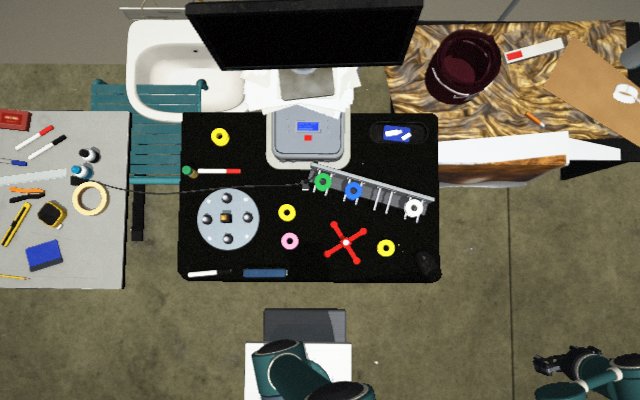

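View pics/side0.png

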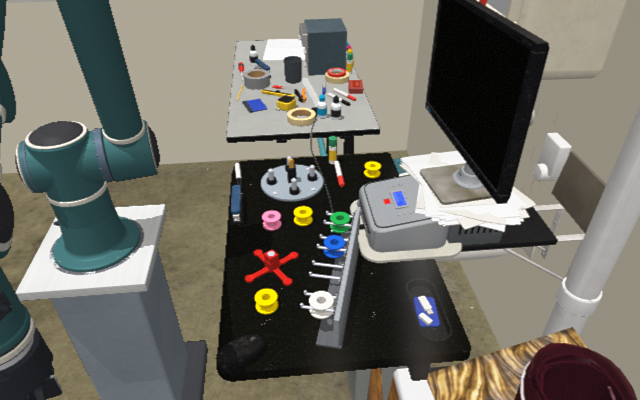

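View pics/wrist0.png

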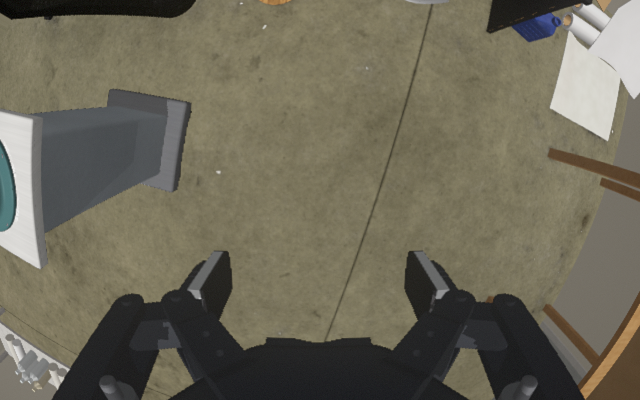

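```bash
cat > h.py <<'E'
import numpy as np, cv2
from rig import r
from scipy.spatial.transform import Rotation as R
def ray(cam,px,m=None):
    m=m or r.camera_model(cam); K=m['mtx']; P=m['pose']
    u=(px[0]-K[0,2])/K[0,0]; v=(px[1]-K[1,2])/K[1,1]
    if cam=='wrist':
        th=np.hypot(u,v); s=np.sin(th)/th if th>1e-9 else 1; d=np.array([u*s,v*s,np.cos(th)])
    else: d=np.array([u,v,1.])
    d=np.array([d[0],-d[1],-d[2]])
    return P[:3,3], P[:3,:3]@d
def p2w(cam,px,z,m=None):
    o,d=ray(cam,px,m); return o+d*(z-o[2])/d[2]
def w2p(cam,p,m=None):
    m=m or r.camera_model(cam); K=m['mtx']; P=m['pose']
    c=P[:3,:3].T@(np.asarray(p,float)-P[:3,3]); c=np.array([c[0],-c[1],-c[2]])
    if cam=='wrist':
        h=np.hypot(c[0],c[1]); th=np.arctan2(h,c[2]); k=th/h if h>1e-9 else 0; uv=c[:2]*k
    else: uv=c[:2]/c[2]
    return uv*[K[0,0],K[1,1]]+K[:2,2]
def rot(s=None):
    s=s or r.read_state(); q=s['ee_rot']; return R.from_quat([q[1],q[2],q[3],q[0]])
def down(yaw):
    # tool x = -z, tool y = (cos yaw, sin yaw,0)
    x=np.array([0,0,-1.]); y=np.array([np.cos(yaw),np.sin(yaw),0]); return R.from_matrix(np.array([x,y,np.cross(x,y)]).T)
def yaw():
    y=rot().as_matrix()[:,1]; return np.arctan2(y[1],y[0])
def st():
    s=r.read_state(); M=rot(s).as_matrix()
    print('t %.2f'%s['t'],'tcp',s['tool_pos'].round(1),'yaw %.1f'%np.degrees(yaw()),'tilt %.2f'%np.degrees(np.arccos(-M[2,0])),'F',s['force'].round(1),'w %.1f'%(s['width']*85.4),'q',s['q'].round(2))
def go(p,yaw_deg,n=None):
    """print tool-frame rows from the present pose to target"""
    s=r.read_state(); R0=rot(s)
    c=[down(np.radians(yaw_deg)),down(np.radians(yaw_deg+180))]
    rv=[(R0.inv()*k).as_rotvec() for k in c]; T=min(rv,key=np.linalg.norm)
    T=np.degrees(T); d=np.asarray(p,float)-s['tool_pos']
    sh=R0.inv().apply(d)
    nn=n or int(np.ceil(max(np.linalg.norm(T)/8.5,np.linalg.norm(d)/49,1)))
    print('total turn',T.round(2),'shift tool axes',sh.round(1),'world',d.round(1),'rows',nn)
    # per-row when rotating: shift expressed in frame at row start
    rows=[]
    for i in range(nn):
        Ri=R0*R.from_rotvec(np.radians(T)*i/nn); rows.append([(T/nn).round(2).tolist(),Ri.inv().apply(d/nn).round(1).tolist()])
    for x in rows: print(x)
def snap(cam,name,crop=None,scale=1):
    m=r.camera_model(cam); im=r.read_camera(cam)[:,:,::-1]
    cv2.imwrite(f'pics/{name}_raw.png',im)
    if crop: x0,y0,x1,y1=crop; im=im[y0:y1,x0:x1]
    if scale!=1: im=cv2.resize(im,None,fx=scale,fy=scale,interpolation=cv2.INTER_CUBIC)
    cv2.imwrite(f'pics/{name}.png',im); np.savez(f'pics/{name}.npz',mtx=m['mtx'],pose=m['pose']); return m
E
python3 - <<'E'
from h import *
st()
im=cv2.imread('pics/top0.png')[155:285,180:445]
cv2.imwrite('pics/top0c.png',cv2.resize(im,None,fx=3,fy=3,interpolation=cv2.INTER_CUBIC))
for n,px,z in [('green',(323,182),87),('blue',(353,190),87),('white',(414,208),87),('ret',(346,242),46),('caddy',(226,217),88)]: print(n,p2w('top',px,z).round(0))
print(w2p('wrist',p2w('wrist',(100,90),0)))
E
```

```text
t 0.15 tcp [ 175.2 -651.2  195.3] yaw -74.9 tilt 0.10 F [-0.3 -0.2  0.3] w 85.3 q [-1.34  0.26  1.61 -0.    1.27 -0.04]
green [627. -71.  87.]
blue [ 604. -159.   87.]
white [ 552. -336.   87.]
ret [ 453. -141.   46.]
caddy [522. 209.  88.]
[100.  90.]
```

View pics/top0c.png

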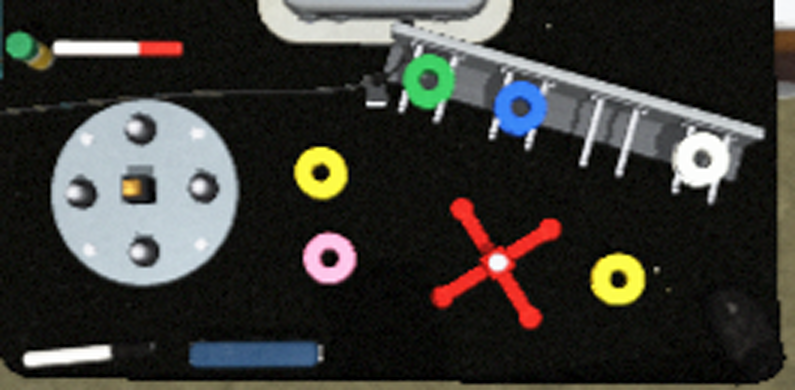

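```bash
python3 - <<'E'
from h import *
go((540,-333,190),73.6,12)
E
```

```text
total turn [3.146e+01 3.000e-02 1.000e-01] shift tool axes [   5.7 -212.5 -434.9] world [364.8 318.2  -5.3] rows 12
[[2.62, 0.0, 0.01], [0.5, -17.7, -36.2]]
[[2.62, 0.0, 0.01], [0.5, -19.3, -35.4]]
[[2.62, 0.0, 0.01], [0.5, -20.9, -34.5]]
[[2.62, 0.0, 0.01], [0.5, -22.5, -33.5]]
[[2.62, 0.0, 0.01], [0.5, -24.0, -32.4]]
[[2.62, 0.0, 0.01], [0.5, -25.5, -31.3]]
[[2.62, 0.0, 0.01], [0.5, -26.9, -30.1]]
[[2.62, 0.0, 0.01], [0.5, -28.2, -28.8]]
[[2.62, 0.0, 0.01], [0.5, -29.5, -27.5]]
[[2.62, 0.0, 0.01], [0.5, -30.7, -26.1]]
[[2.62, 0.0, 0.01], [0.5, -31.9, -24.7]]
[[2.62, 0.0, 0.01], [0.4, -33.0, -23.2]]
```

Call:
carry_out:
  plan:
    - [[2.6,0,0],[0,-18,-36],85]
    - [[2.6,0,0],[0,-19,-35],85]
    - [[2.6,0,0],[0,-21,-34.5],85]
    - [[2.6,0,0],[0,-22.5,-33.5],85]
    - [[2.6,0,0],[0,-24,-32.4],85]
    - [[2.6,0,0],[0,-25.5,-31.3],85]
    - [[2.6,0,0],[0,-27,-30],85]
    - [[2.6,0,0],[0,-28,-29],85]
    - [[2.6,0,0],[0,-29.5,-27.5],85]
    - [[2.6,0,0],[0,-30.7,-26],85]
    - [[2.6,0,0],[0,-32,-24.7],85]
    - [[2.6,0,0],[0,-33,-23],85]

```text
t: 1.35
tool_pos: [549.2, -326.9, 189.9]
ee_rot: [0.112, -0.696, 0.109, 0.701]
force: [0.0, -0.5, -0.6]
width: 0.996
```

```bash
python3 - <<'E'
from h import *
st()
snap('wrist','w1')
E
```

```text
t 1.35 tcp [ 549.2 -326.9  189.9] yaw -108.0 tilt 0.46 F [ 0.  -0.5 -0.6] w 85.0 q [-0.58  0.21  1.69  0.    1.26  1.31]
```

View pics/w1.png

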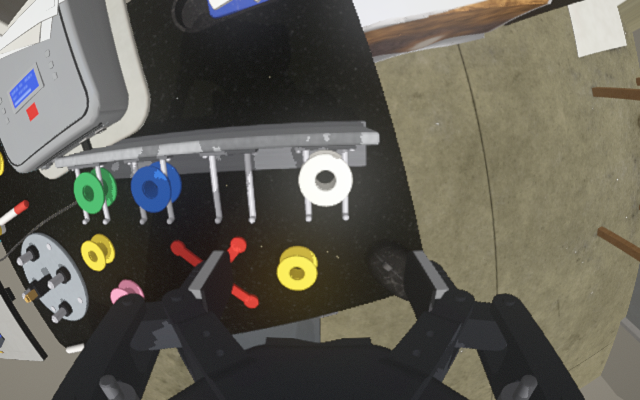

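```bash
cat >> h.py <<'E'
def load(name):
    d=np.load(f'pics/{name}.npz'); return {'mtx':d['mtx'],'pose':d['pose']}, cv2.imread(f'pics/{name}_raw.png')
def circ(c,rad,n=72):
    a=np.linspace(0,2*np.pi,n,endpoint=False); return np.array([[c[0]+rad*np.cos(t),c[1]+rad*np.sin(t),c[2]] for t in a])
def fit_from_pts(cam,pts,z,rad=None,m=None):
    """back-project edge pixels onto plane z, fit circle"""
    from scipy.optimize import least_squares
    W=np.array([p2w(cam,p,z,m)[:2] for p in pts])
    c0=W.mean(0)
    if rad is None:
        f=lambda v: np.hypot(*(W-v[:2]).T)-v[2]; s=least_squares(f,[*c0,20],loss='soft_l1'); 
    else:
        f=lambda v: np.hypot(*(W-v).T)-rad; s=least_squares(f,c0,loss='soft_l1')
    return s.x, np.sqrt(np.mean(s.fun**2))
def overlay(cam,name,polys,out,crop,scale):
    m,im=load(name); x0,y0,x1,y1=crop
    im=cv2.resize(im[y0:y1,x0:x1],None,fx=scale,fy=scale,interpolation=cv2.INTER_CUBIC)
    for P,col,closed in polys:
        q=np.array([(w2p(cam,p,m)-[x0,y0]+.5)*scale-.5 for p in P])
        cv2.polylines(im,[np.round(q*8).astype(int)],closed,col,1,cv2.LINE_AA,shift=3)
    cv2.imwrite(f'pics/{out}.png',im)
E
python3 - <<'E'
from h import *
m,im=load('w1'); hsv=cv2.cvtColor(im,cv2.COLOR_BGR2HSV)
def fits(nm,mask):
    mask=cv2.morphologyEx(mask.astype(np.uint8)*255,cv2.MORPH_OPEN,np.ones((3,3)))
    cs,h=cv2.findContours(mask,cv2.RETR_CCOMP,cv2.CHAIN_APPROX_NONE)
    for c,hh in zip(cs,h[0]):
        if len(c)>20: print(nm,hh[3]>=0,len(c),cv2.boundingRect(c),fit_from_pts('wrist',c[:,0],87,None,m))
H,S,V=hsv[...,0].astype(int),hsv[...,1],hsv[...,2]
roi=np.zeros(H.shape,bool); roi[140:215,290:365]=1
fits('white',roi&(S<40)&(V>225))
roi=np.zeros(H.shape,bool); roi[140:220,60:190]=1
fits('blue',roi&(abs(H-108)<12)&(S>150)&(V>180)); fits('green',roi&(abs(H-70)<15)&(S>120)&(V>140))
E
```

```text
white False 153 (299, 154, 53, 51) (array([ 554.37156743, -335.51101115,   24.17252225]), np.float64(0.6875165683044422))
white True 64 (314, 169, 24, 23) (array([ 554.52170095, -335.7526657 ,   10.74763961]), np.float64(0.2411891889847989))
blue False 31 (154, 171, 12, 9) (array([ 613.5743877 , -177.1304068 ,    5.29954222]), np.float64(1.3996443745052978))
green False 44 (111, 179, 5, 21) (array([627.18754127, -97.47847831,  17.79921242]), np.float64(2.4364828562340177))
green False 99 (74, 173, 30, 40) (array([629.41456185, -70.44324774,  24.23142309]), np.float64(0.5290503709455405))
green True 41 (82, 185, 13, 17) (array([629.26120774, -70.34998667,  10.28429982]), np.float64(0.41351964894170035))
```

```bash
python3 - <<'E'
from h import *
go((554.4,-335.6,130),74.2,2)
E
```

```text
total turn [-2.15  0.23  0.5 ] shift tool axes [59.7 13.2 -4.8] world [  0.4 -13.4 -59.8] rows 2
[[-1.08, 0.12, 0.25], [29.8, 6.6, -2.4]]
[[-1.08, 0.12, 0.25], [29.9, 6.5, -2.2]]
```

Call:
carry_out:
  plan:
    - [[-1.1,0.1,0.2],[20,6.6,-2.4],85]
    - [[-1.1,0.1,0.2],[20,6.5,-2.2],85]
    - [[0,0,0],[18,0,0],85]
    - [[0,0,0],[0,0,0],85]

```text
t: 1.8
tool_pos: [557.5, -332.5, 129.6]
ee_rot: [-0.094, 0.701, -0.093, -0.701]
force: [-0.9, -0.6, -0.1]
width: 0.996
```

```bash
python3 - <<'E'
from h import *
st()
snap('wrist','w2')
go((554.4,-335.6,51),74.2)
E
```

```text
t 1.80 tcp [ 557.5 -332.5  129.6] yaw -105.2 tilt 0.10 F [-0.9 -0.6 -0.1] w 85.0 q [-0.58  0.26  1.73  0.    1.15  1.26]
total turn [ 0.59 -0.12  0.06] shift tool axes [80.2  3.5  3.3] world [ -3.9  -2.5 -80.2] rows 2
[[0.3, -0.06, 0.03], [40.1, 1.7, 1.6]]
[[0.3, -0.06, 0.03], [40.1, 1.7, 1.6]]
```

View pics/w2.png

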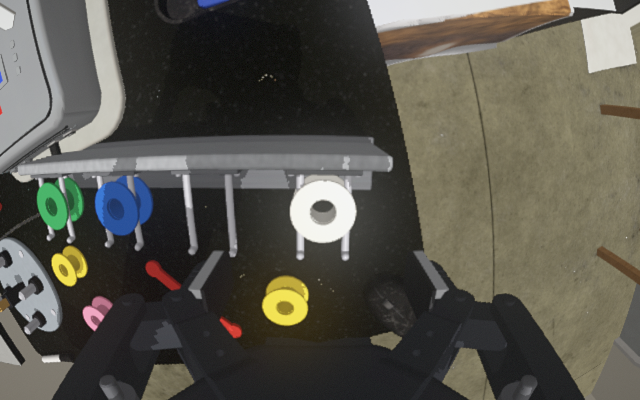

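Call:
carry_out:
  plan:
    - [[0.3,0,0],[28,1.7,1.6],85]
    - [[0.3,0,0],[28,1.7,1.6],85]
    - [[0,0,0],[22,0,0],85]
    - [[0,0,0],[0,0,0],85]

```text
t: 2.25
tool_pos: [557.8, -339.0, 57.7]
ee_rot: [-0.096, 0.704, -0.099, -0.696]
force: [-1.1, 0.5, -0.7]
width: 1.0
```

```bash
python3 - <<'E'
from h import *
st()
go((554.4,-335.6,51),74.2)
snap('wrist','w3')
m,im=load('w3'); hsv=cv2.cvtColor(im,cv2.COLOR_BGR2HSV)
mask=((hsv[...,1]<40)&(hsv[...,2]>225)).astype(np.uint8)*255; mask[:,:260]=0; mask[:,390:]=0
cs,h=cv2.findContours(mask,cv2.RETR_CCOMP,cv2.CHAIN_APPROX_NONE)
for c in cs:
    if len(c)>40: print(len(c),cv2.boundingRect(c),fit_from_pts('wrist',c[:,0],87,None,m))
E
```

```text
t 2.25 tcp [ 557.8 -339.    57.7] yaw -105.9 tilt 0.66 F [-1.1  0.5 -0.7] w 85.4 q [-0.59  0.33  1.79  0.    1.01  1.26]
total turn [-0.06 -0.65 -0.11] shift tool axes [ 6.7 -2.3  4.3] world [-3.4  3.4 -6.7] rows 1
[[-0.06, -0.65, -0.11], [6.7, -2.3, 4.3]]
336 (268, 241, 91, 65) (array([ 545.11785923, -334.02174541,   20.17339075]), np.float64(6.412706093036207))
42 (379, 0, 11, 15) (array([ 671.36667404, -405.63622488,    3.23522931]), np.float64(0.7767645406053579))
```

View pics/w3.png

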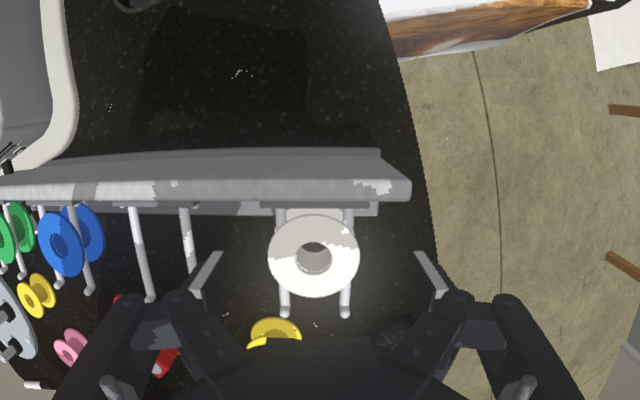

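```bash
python3 - <<'E'
from h import *
for i in range(4):
    s=r.read_state(); print(s['tool_pos'].round(2),s['ee_rot'].round(4),s['q'].round(4)); P=r.camera_model('wrist')['pose']; print(P[:3,3].round(2), P[:3,0].round(4)); r.read_camera('wrist')
E
```

```text
[ 559.15 -339.82   59.82] [-0.0958  0.7052 -0.0992 -0.6954] [-0.5851  0.3271  1.7877  0.0019  1.0122  1.2614]
[ 628.21 -359.25  239.11] [-0.274  -0.9617  0.0031]
[ 560.31 -340.51   61.36] [-0.0954  0.7061 -0.0997 -0.6945] [-0.585   0.326   1.7861  0.0019  1.012   1.2615]
[ 628.96 -359.63  240.83] [-0.2739 -0.9617  0.0039]
[ 561.03 -340.88   62.25] [-0.0951  0.7067 -0.0999 -0.6939] [-0.5849  0.3253  1.7853  0.002   1.0118  1.2615]
[ 629.41 -359.84  241.87] [-0.2739 -0.9618  0.0045]
[ 561.37 -340.99   62.66] [-0.0949  0.707  -0.1    -0.6937] [-0.5848  0.3249  1.7849  0.002   1.0117  1.2615]
[ 629.62 -359.89  242.34] [-0.2738 -0.9618  0.0047]
```

```bash
python3 - <<'E'
from h import *
for i in range(6): r.read_camera('top')
st(); go((554.4,-335.6,51),74.2)
snap('wrist','w4')
E
```

```text
t 2.80 tcp [ 560.3 -340.2   60.9] yaw -105.8 tilt 1.02 F [-0.6 -0.8 -0.1] w 85.5 q [-0.58  0.33  1.79  0.    1.01  1.26]
total turn [-0.04 -0.99 -0.22] shift tool axes [ 9.8 -2.8  7.1] world [-5.9  4.6 -9.9] rows 1
[[-0.04, -0.99, -0.22], [9.8, -2.8, 7.1]]
```

Call:
carry_out:
  plan:
    - [[0,-1,-0.2],[10,-2.8,7],85]

```text
t: 2.95
tool_pos: [555.7, -336.5, 52.2]
ee_rot: [-0.097, 0.701, -0.098, -0.7]
force: [0.4, -0.8, -0.5]
width: 0.999
```

```bash
python3 - <<'E'
from h import *
st()
for i in range(8): r.read_camera('top'); print(r.read_state()['tool_pos'].round(1))
st(); go((554.4,-335.6,51),74.2)
E
```

```text
t 2.95 tcp [ 555.7 -336.5   52.2] yaw -105.8 tilt 0.17 F [ 0.4 -0.8 -0.5] w 85.3 q [-0.58  0.33  1.79 -0.    1.01  1.26]
[ 553.  -334.5   48.9]
[ 552.7 -334.3   48.5]
[ 553.1 -334.6   48.9]
[ 553.6 -335.    49.4]
[ 554.  -335.2   49.9]
[ 554.3 -335.5   50.3]
[ 554.4 -335.6   50.5]
[ 554.5 -335.6   50.7]
t 3.35 tcp [ 554.5 -335.6   50.7] yaw -105.8 tilt 0.02 F [0.6 0.4 0. ] w 84.9 q [-0.58  0.34  1.79 -0.    1.01  1.26]
total turn [-0.03  0.01 -0.01] shift tool axes [-0.3 -0.   0.1] world [-0.1  0.   0.3] rows 1
[[-0.03, 0.01, -0.01], [-0.3, -0.0, 0.1]]
```

Call:
carry_out:
  plan:
    - [[0,0,0],[0,0,0],40]
    - [[0,0,0],[0,0,0],40]
    - [[0,0,0],[0,0,0],40]
    - [[0,0,0],[0,0,0],40]
    - [[0,0,0],[0,0,0],40]
    - [[0,0,0],[0,0,0],40]
    - [[0,0,0],[0,0,0],40]
    - [[0,0,0],[0,0,0],40]
  squeeze: 30

```text
t: 4.15
tool_pos: [555.1, -336.1, 51.4]
ee_rot: [-0.097, 0.701, -0.098, -0.7]
force: [0.1, 0.3, 0.5]
width: 0.467
```

```bash
cat >> h.py <<'E'
def settle(n=8):
    for i in range(n): r.read_camera('top')
    st()
E
python3 - <<'E'
from h import *
settle(4)
snap('wrist','w5')
E
```

```text
t 4.35 tcp [ 555.  -336.1   51.4] yaw -105.8 tilt 0.07 F [-0.5  0.7  0.3] w 39.9 q [-0.58  0.34  1.79 -0.    1.01  1.26]
```

View pics/w5.png

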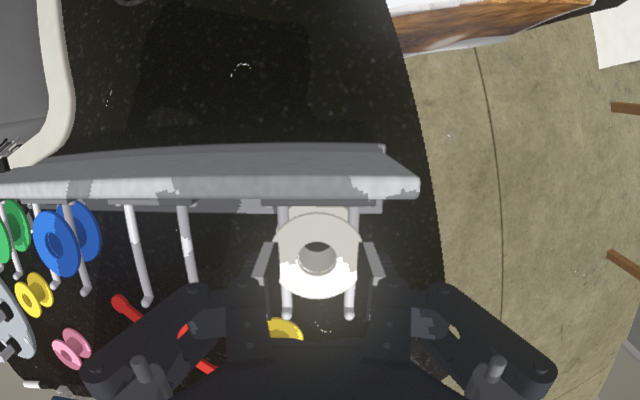

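```bash
python3 - <<'E'
from h import *
m,_=load('w5'); s=r.read_state(); M=rot().as_matrix(); t=s['tool_pos']
for dx in (-40,-18.7,0):
  for dy in (-20,20): 
    for dz in (-11,11): print(dx,dy,dz,w2p('wrist',t+M@[dx,dy,dz],m).round(0))
print(w2p('wrist',(554.4,-335.6,87),m),w2p('wrist',(554.4,-335.6,57),m))
im=cv2.imread('pics/w5_raw.png')[190:350,220:420]; cv2.imwrite('pics/w5c.png',cv2.resize(im,None,fx=4,fy=3.7,interpolation=cv2.INTER_CUBIC))
snap('side','s5',(250,180,410,360),4)
E
```

```text
-40 -20 -11 [277. 242.]
-40 -20 11 [279. 280.]
-40 20 -11 [358. 242.]
-40 20 11 [356. 280.]
-18.7 -20 -11 [281. 226.]
-18.7 -20 11 [283. 261.]
-18.7 20 -11 [353. 226.]
-18.7 20 11 [352. 261.]
0 -20 -11 [285. 215.]
0 -20 11 [286. 247.]
0 20 -11 [350. 214.]
0 20 11 [349. 247.]
[316.84926509 258.81056243] [316.96437972 235.86611574]
```

View pics/w5c.png

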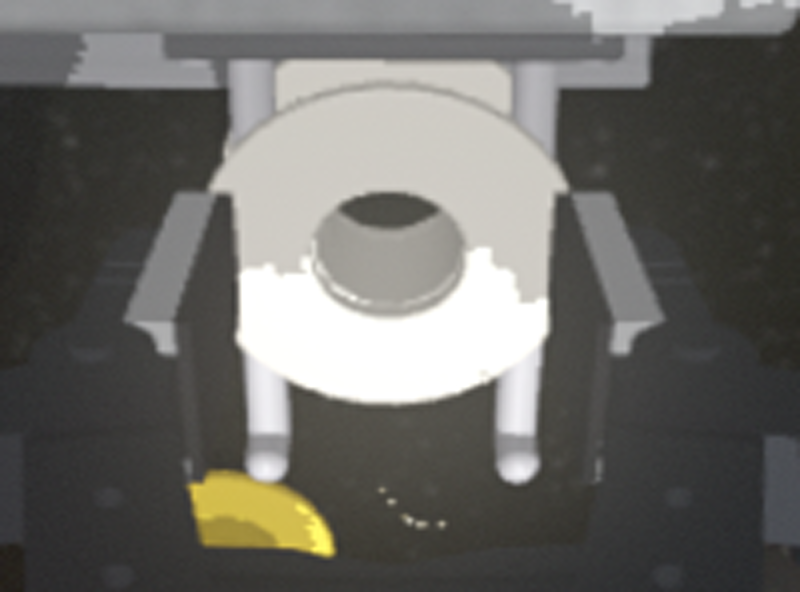

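View pics/s5.png

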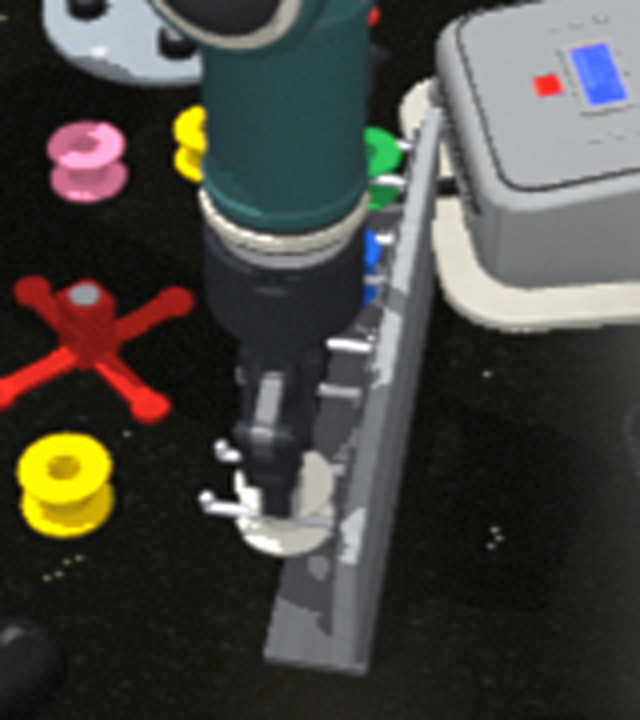

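Call:
carry_out:
  plan:
    - [[0,0,0],[0,0,0],20]
    - [[0,0,0],[0,0,0],20]
    - [[0,0,0],[0,0,0],20]
    - [[0,0,0],[0,0,0],20]
  squeeze: 30

```text
t: 4.85
tool_pos: [555.7, -336.4, 52.3]
ee_rot: [-0.097, 0.701, -0.098, -0.7]
force: [-0.7, -0.4, 0.5]
width: 0.233
```

```bash
python3 - <<'E'
from h import *
settle(4)
snap('wrist','w6',(220,190,420,350),4)
E
```

```text
t 5.05 tcp [ 555.7 -336.4   52.3] yaw -105.8 tilt 0.16 F [ 0.1 -0.5  0.7] w 19.8 q [-0.58  0.33  1.79 -0.    1.01  1.26]
```

View pics/w6.png

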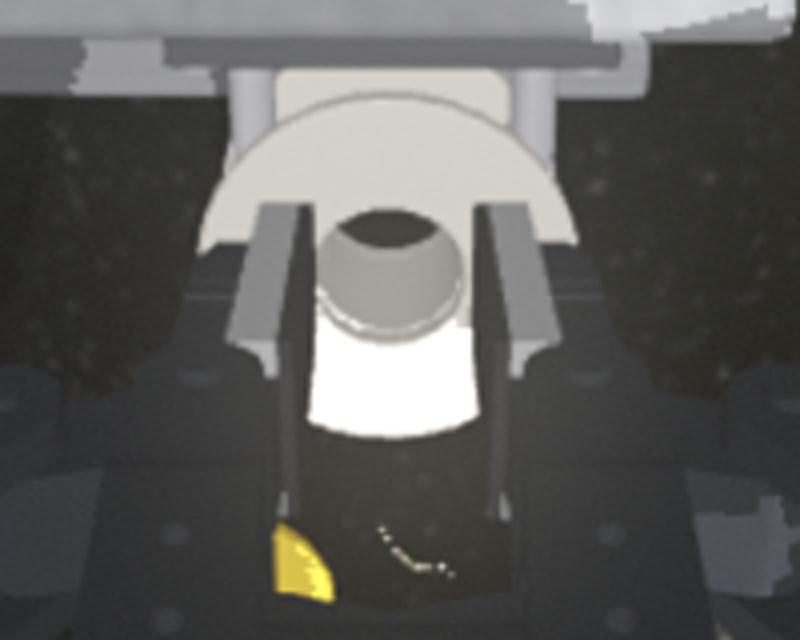

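```bash
python3 - <<'E'
from h import *
snap('side','s6',(280,250,360,350),6)
t=r.read_state()['tool_pos']; m,_=load('s6')
for dz in (0,18.7,35,50): print(dz,w2p('side',t+[0,0,dz],m).round(1))
print('reel top',w2p('side',(554.4,-335.6,87),m),'bot',w2p('side',(554.4,-335.6,57),m))
c=(554.4,-335.6)
overlay('side','s6',[(circ((*c,87),25),(0,0,255),True),(circ((*c,57),25),(0,255,0),True),([t,t+[0,0,50]],(255,0,0),False)],'s6o',(280,250,360,350),6)
E
```

```text
0 [322.  311.6]
18.7 [322.  305.6]
35 [322.  300.3]
50 [321.9 295.2]
reel top [321.27353489 300.14413206] bot [321.32850862 309.92900086]
```

View pics/s6o.png

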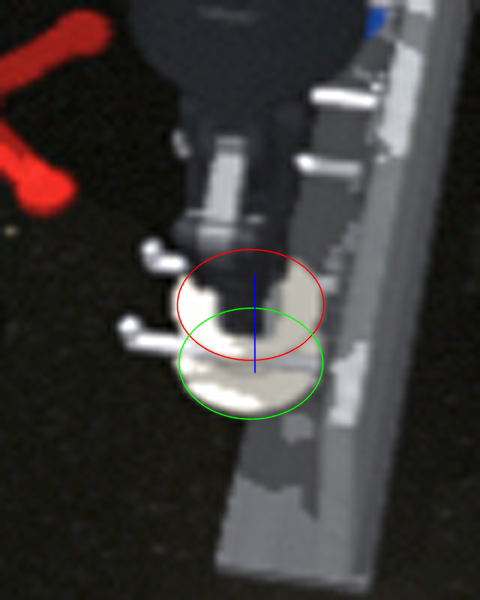

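```bash
python3 - <<'E'
from h import *
m,_=load('s6'); t=r.read_state()['tool_pos']; M=rot().as_matrix()
for k in (10,17,24):
    o,d=ray('side',(320.8,306.3),m); p=t+M[:,1]*k; lam=(p[1]-o[1])/d[1]; print(k,(o+lam*d).round(1),p.round(1))
m,_=load('w6')
for dx in (-45,-40,-35,-30,-25): print(dx,[w2p('wrist',t+M@[dx,y,-11],m).round(1) for y in (-10,10)])
E
```

```text
10 [ 552.3 -346.    80.2] [ 553.  -346.    52.3]
17 [ 551.6 -352.7   87.9] [ 551.1 -352.7   52.3]
24 [ 551.  -359.4   95.6] [ 549.2 -359.4   52.3]
-45 [array([296.2, 246.2]), array([338.3, 246.2])]
-40 [array([296.9, 241.8]), array([337.7, 241.8])]
-35 [array([297.5, 237.7]), array([337.1, 237.7])]
-30 [array([298.1, 233.8]), array([336.5, 233.8])]
-25 [array([298.6, 230.2]), array([336. , 230.1])]
```

Call:
carry_out:
  plan:
    - [[0,0,0],[-5,0,0],85]
    - [[0,0,0],[0,0,0],85]
    - [[0,0,0],[0,0,0],85]
    - [[0,0,0],[0,0,0],85]
    - [[0,0,0],[0,0,0],85]
    - [[0,0,0],[0,0,0],85]
    - [[0,0,0],[0,0,0],85]
    - [[0,0,0],[0,0,0],85]

```text
t: 5.95
tool_pos: [555.1, -336.1, 57.2]
ee_rot: [-0.097, 0.701, -0.098, -0.7]
force: [-0.3, 0.6, -0.1]
width: 0.997
```

```bash
python3 - <<'E'
from h import *
settle(6); go((554.4,-335.6,32),74.2)
E
```

```text
t 6.25 tcp [ 555.2 -336.1   57.3] yaw -105.8 tilt 0.09 F [ 0.1 -0.1  0. ] w 85.1 q [-0.58  0.33  1.79 -0.    1.02  1.26]
total turn [-0.04 -0.08 -0.04] shift tool axes [25.3 -0.2  1. ] world [ -0.8   0.5 -25.3] rows 1
[[-0.04, -0.08, -0.04], [25.3, -0.2, 1.0]]
```

Call:
carry_out:
  plan:
    - [[0,0,0],[12,0,0.5],85]
    - [[0,0,0],[10,0,0.5],85]

```text
t: 6.45
tool_pos: [555.7, -336.8, 35.9]
ee_rot: [-0.097, 0.702, -0.098, -0.699]
force: [-1.7, -0.7, -0.3]
width: 0.997
```

```bash
python3 - <<'E'
from h import *
settle(8); go((554.4,-335.6,15),74.2)
snap('side','s7',(280,250,360,350),6)
E
```

```text
t 6.85 tcp [ 556.4 -337.2   37.4] yaw -105.8 tilt 0.38 F [-0.3 -0.9  0.7] w 85.1 q [-0.58  0.35  1.8  -0.    0.98  1.26]
total turn [-0.04 -0.36 -0.13] shift tool axes [22.4 -1.   2.4] world [ -2.    1.6 -22.4] rows 1
[[-0.04, -0.36, -0.13], [22.4, -1.0, 2.4]]
```

View pics/s7.png

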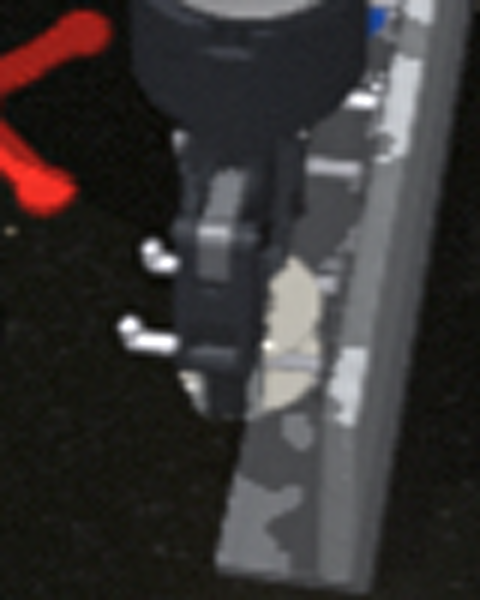

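```bash
python3 - <<'E'
from h import *
m,_=load('s7'); t=r.read_state()['tool_pos']; M=rot().as_matrix()
for k in (42,48,56):
    o,d=ray('side',(318,319),m); p=t+M[:,1]*k; lam=(p[1]-o[1])/d[1]; print(k,(o+lam*d).round(1),p.round(1))
snap('wrist','w7',(170,190,470,390),2.6)
m,_=load('w7')
for dx in (-60,-50,-40,-30): print(dx,[w2p('wrist',t+M@[dx,y,-11],m).round(1) for y in (-42.5,42.5)])
E
```

```text
42 [ 543.4 -377.6   79.6] [ 544.9 -377.6   37.5]
48 [ 542.9 -383.4   86.6] [ 543.2 -383.4   37.6]
56 [ 542.2 -391.1   95.8] [ 541.1 -391.1   37.6]
-60 [array([221.6, 259.2]), array([413. , 259.1])]
-50 [array([227.5, 249.5]), array([407.2, 249.4])]
-40 [array([232.7, 240.9]), array([402. , 240.8])]
-30 [array([237.4, 233.2]), array([397.4, 233.1])]
```

View pics/w7.png

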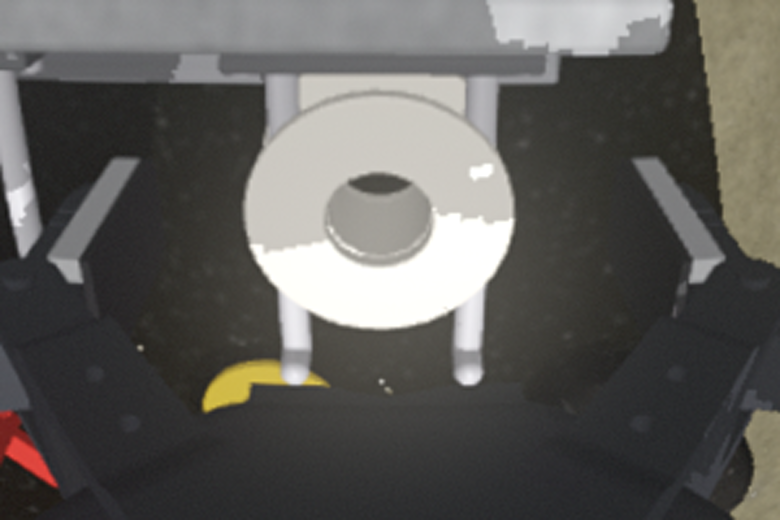

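Call:
carry_out:
  plan:
    - [[0,-0.2,-0.1],[13,-0.5,1.2],85]
    - [[0,-0.1,0],[10,-0.5,1.2],85]

```text
t: 7.15
tool_pos: [556.1, -336.8, 15.6]
ee_rot: [-0.097, 0.702, -0.098, -0.699]
force: [-0.0, 0.3, -0.8]
width: 0.996
```

```bash
python3 - <<'E'
from h import *
settle(8); go((554.4,-335.6,14),74.2)
E
```

```text
t 7.55 tcp [ 556.7 -337.1   16.9] yaw -105.8 tilt 0.39 F [0.1 0.1 0.4] w 84.9 q [-0.58  0.37  1.81 -0.    0.95  1.26]
total turn [-0.04 -0.37 -0.12] shift tool axes [ 2.9 -0.8  2.6] world [-2.3  1.5 -2.9] rows 1
[[-0.04, -0.37, -0.12], [2.9, -0.8, 2.6]]
```

Call:
carry_out:
  plan:
    - [[0,-0.4,-0.1],[3,-0.8,2.6],85]

```text
t: 7.65
tool_pos: [555.1, -336.1, 14.7]
ee_rot: [-0.097, 0.701, -0.098, -0.7]
force: [-0.6, 0.1, 0.4]
width: 1.001
```

```bash
python3 - <<'E'
from h import *
settle(8)
E
```

```text
t 8.05 tcp [ 554.5 -335.7   14. ] yaw -105.8 tilt 0.03 F [-0.5  0.2 -0.9] w 85.0 q [-0.58  0.38  1.82 -0.    0.95  1.27]
```

Call:
carry_out:
  plan:
    - [[0,0,0],[0,0,0],40]
    - [[0,0,0],[0,0,0],40]
    - [[0,0,0],[0,0,0],40]
    - [[0,0,0],[0,0,0],40]
    - [[0,0,0],[0,0,0],40]
    - [[0,0,0],[0,0,0],40]
    - [[0,0,0],[0,0,0],40]
  squeeze: 35

```text
t: 8.75
tool_pos: [554.7, -335.8, 14.4]
ee_rot: [0.097, -0.7, 0.098, 0.7]
force: [-0.3, 0.4, -0.0]
width: 0.563
```

```bash
python3 - <<'E'
from h import *
settle(4)
snap('wrist','w8',(170,190,470,390),2.6)
E
```

```text
t 8.95 tcp [ 554.7 -335.8   14.4] yaw -105.8 tilt 0.03 F [-0.1 -0.7  0.2] w 47.9 q [-0.58  0.38  1.82 -0.    0.95  1.27]
```

View pics/w8.png

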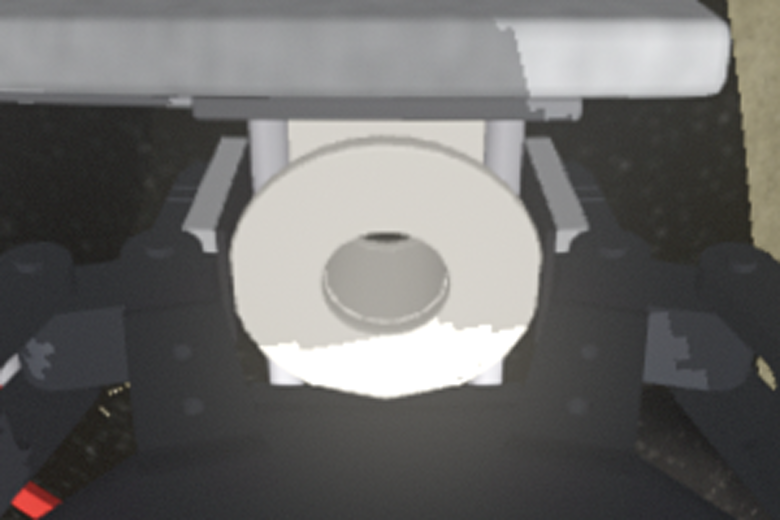

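Call:
carry_out:
  plan:
    - [[0,0,0],[-11,0,0],40]

```text
t: 9.1
tool_pos: [553.1, -334.8, 23.7]
ee_rot: [0.098, -0.699, 0.097, 0.702]
force: [-0.5, 0.5, -1.1]
width: 0.567
```

```bash
python3 - <<'E'
from h import *
settle(8)
snap('wrist','w9',(170,190,470,390),2.6)
E
```

```text
t 9.50 tcp [ 554.5 -335.7   25.2] yaw -105.8 tilt 0.03 F [ 0.3  0.  -0.1] w 48.2 q [-0.58  0.36  1.81 -0.    0.97  1.27]
```

View pics/w9.png

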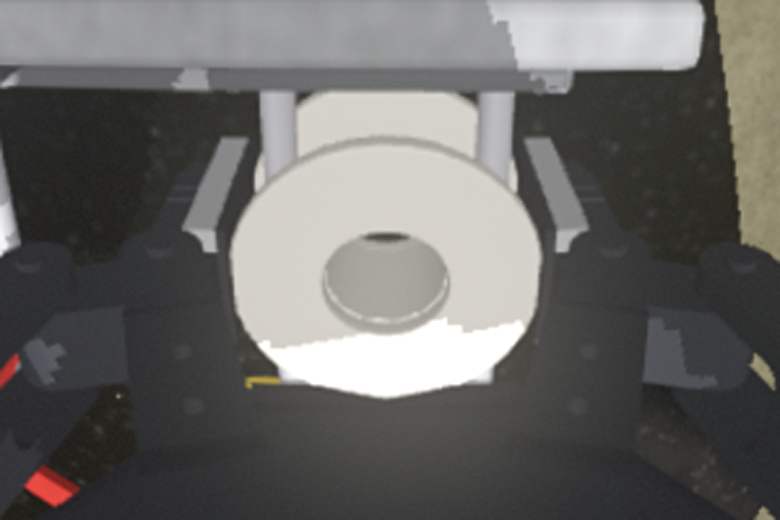

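Call:
carry_out:
  plan:
    - [[0,0,0],[0,0,15],40]
    - [[0,0,0],[0,0,25],40]
    - [[0,0,0],[0,0,25],40]
    - [[0,0,0],[0,0,15],40]

```text
t: 9.95
tool_pos: [477.3, -313.7, 24.4]
ee_rot: [-0.097, 0.701, -0.097, -0.7]
force: [0.3, 0.1, -0.7]
width: 0.567
```

```bash
python3 - <<'E'
from h import *
settle(8)
snap('wrist','w10',(170,190,470,390),2.6)
snap('top','t10',(180,155,445,285),3)
E
```

```text
t 10.35 tcp [ 480.3 -315.1   25.2] yaw -105.7 tilt 0.23 F [ 0.   0.  -1.5] w 48.5 q [-0.62  0.24  1.98 -0.    0.92  1.22]
```

View pics/w10.png

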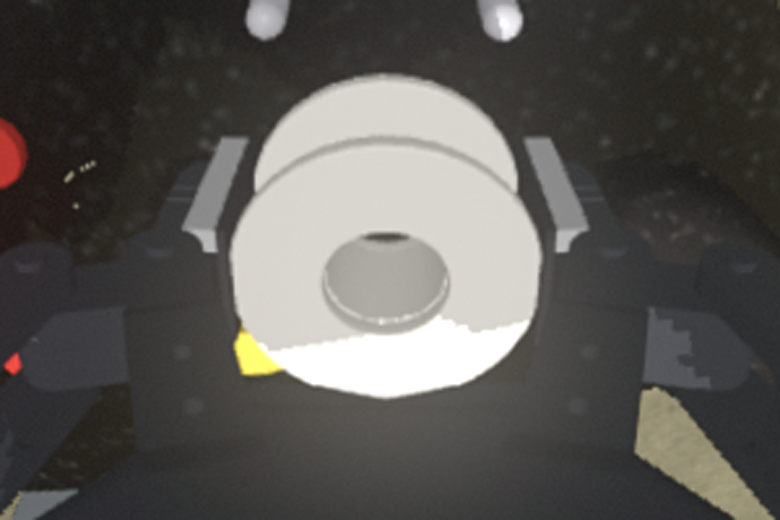

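View pics/t10.png

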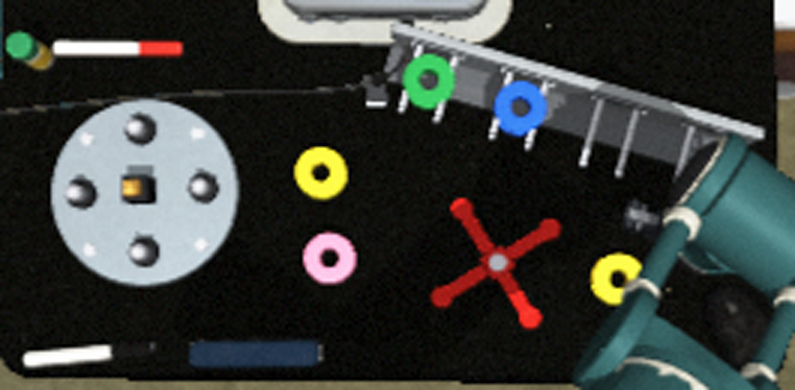

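Call:
carry_out:
  plan:
    - [[0,0,0],[-20,0,0],40]
    - [[0,0,0],[-40,0,0],40]
    - [[0,0,0],[-30,0,0],40]
    - [[0,0,0],[-10,0,0],40]

```text
t: 10.85
tool_pos: [478.6, -313.1, 124.0]
ee_rot: [0.097, -0.699, 0.096, 0.702]
force: [0.5, -0.8, -0.2]
width: 0.562
```

```bash
python3 - <<'E'
from h import *
settle(6); go((420,209,130),-90,15)
E
```

```text
t 11.15 tcp [ 475.2 -310.9  118.5] yaw -105.7 tilt 0.79 F [ 0.1  0.5 -1. ] w 48.2 q [-0.62  0.13  1.91 -0.    1.11  1.22]
total turn [-15.7    0.7    0.36] shift tool axes [  -6.8 -485.6  194. ] world [-55.2 519.9  11.5] rows 15
[[-1.05, 0.05, 0.02], [-0.5, -32.4, 12.9]]
[[-1.05, 0.05, 0.02], [-0.5, -32.6, 12.3]]
[[-1.05, 0.05, 0.02], [-0.5, -32.8, 11.7]]
[[-1.05, 0.05, 0.02], [-0.5, -33.0, 11.1]]
[[-1.05, 0.05, 0.02], [-0.5, -33.2, 10.5]]
[[-1.05, 0.05, 0.02], [-0.6, -33.4, 9.9]]
[[-1.05, 0.05, 0.02], [-0.6, -33.6, 9.3]]
[[-1.05, 0.05, 0.02], [-0.6, -33.8, 8.7]]
[[-1.05, 0.05, 0.02], [-0.6, -33.9, 8.1]]
[[-1.05, 0.05, 0.02], [-0.7, -34.0, 7.5]]
[[-1.05, 0.05, 0.02], [-0.7, -34.2, 6.8]]
[[-1.05, 0.05, 0.02], [-0.7, -34.3, 6.2]]
[[-1.05, 0.05, 0.02], [-0.7, -34.4, 5.6]]
[[-1.05, 0.05, 0.02], [-0.7, -34.5, 4.9]]
[[-1.05, 0.05, 0.02], [-0.8, -34.6, 4.3]]
```

Call:
carry_out:
  plan:
    - [[-1.3,0.06,0.03],[-1,-30,12],40]
    - [[-1.3,0.06,0.03],[-1,-44,16],40]
    - [[-1.3,0.06,0.03],[-1,-44,15],40]
    - [[-1.3,0.06,0.03],[-1,-44,14],40]
    - [[-1.3,0.06,0.03],[-1,-44,13],40]
    - [[-1.3,0.06,0.03],[-1,-44,12],40]
    - [[-1.3,0.06,0.03],[-1,-44,11],40]
    - [[-1.3,0.06,0.03],[-1,-44,10],40]
    - [[-1.3,0.06,0.03],[-1,-44,9],40]
    - [[-1.3,0.06,0.03],[-1,-44,8],40]
    - [[-1.3,0.06,0.03],[-1,-36,6],40]
    - [[-1.3,0,0],[0,-15,2],40]

```text
t: 12.35
tool_pos: [407.1, 197.0, 114.1]
ee_rot: [0.001, -0.697, -0.001, 0.717]
force: [-0.4, -0.3, -1.0]
width: 0.568
```

```bash
python3 - <<'E'
from h import *
settle(8); go((420,209,130),-90)
snap('wrist','w11')
E
```

```text
t 12.75 tcp [408.8 193.3 115.1] yaw -90.3 tilt 1.58 F [ 0.   0.9 -1.1] w 48.2 q [ 0.38 -0.08  2.13  0.01  1.11  1.95]
total turn [-0.31  1.57  0.18] shift tool axes [-15.1 -15.8 -10.7] world [11.2 15.7 14.9] rows 1
[[-0.31, 1.57, 0.18], [-15.1, -15.8, -10.7]]
```

View pics/w11.png

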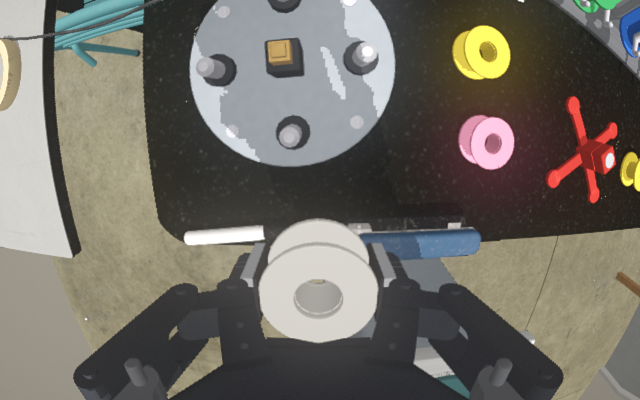

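Call:
carry_out:
  plan:
    - [[-0.2,0.8,0.1],[-10,-6,-30],40]
    - [[-0.1,0.8,0.1],[-9,-5,-20],40]

```text
t: 13.0
tool_pos: [457.5, 201.4, 131.6]
ee_rot: [0.0, -0.706, 0.002, 0.708]
force: [-0.1, -0.0, 0.4]
width: 0.564
```

```bash
python3 - <<'E'
from h import *
settle(8)
snap('wrist','w12',(150,0,450,220),2.6)
E
```

```text
t 13.40 tcp [454.7 201.6 130.5] yaw -90.1 tilt 0.39 F [ 0.3 -0.9 -0.1] w 48.3 q [ 0.37 -0.02  2.04 -0.    1.12  1.94]
```

View pics/w12.png

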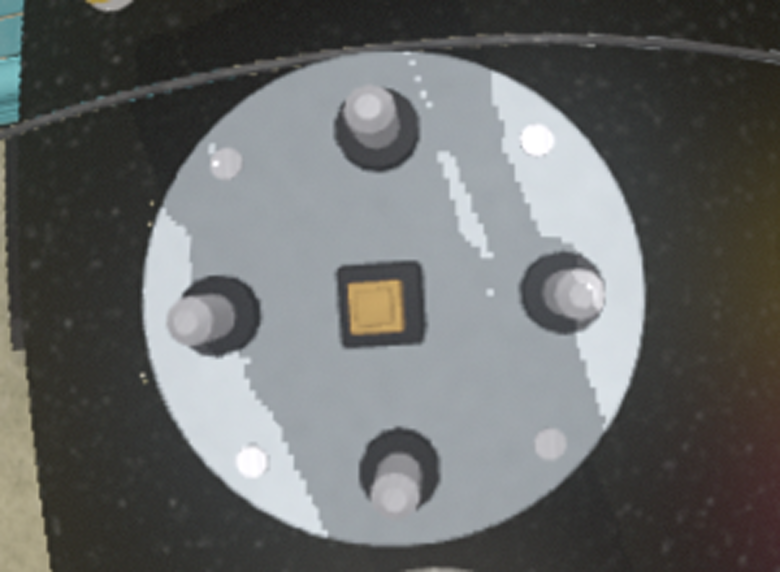

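```bash
python3 - <<'E'
from h import *
from scipy.optimize import least_squares
m,im=load('w12')
C=lambda x,y:np.array([150+(x+.5)/2.6-.5,(y+.5)/2.6-.5])
tips={'far':C(368,105),'left':C(188,321),'near':C(397,495),'right':C(582,292)}
coll={'far':C(377,130),'left':C(217,315),'near':C(399,469),'right':C(562,292)}
for k in tips: print(k,p2w('wrist',tips[k],60,m).round(1),p2w('wrist',coll[k],26,m).round(1))
post=C(376,306); print('post',p2w('wrist',post,88,m))
# base circle
g=cv2.cvtColor(im,cv2.COLOR_BGR2GRAY); mask=(g>95).astype(np.uint8); mask[:, :200]=0
ang={'far':0,'left':90,'near':180,'right':270}
def f(v):
    e=[]
    for k,a in ang.items():
        t=v[2]+np.radians(a); c=np.array([v[0]+62*np.cos(t),v[1]+62*np.sin(t)])
        e+=list(w2p('wrist',[*c,60],m)-tips[k])+list((w2p('wrist',[*c,26],m)-coll[k])*.7)
    e+=list(w2p('wrist',[v[0],v[1],88],m)-post)
    return e
s=least_squares(f,[522,209,0]); print(s.x,np.degrees(s.x[2]),np.array(s.fun).round(1))
v=s.x; P=[]
for a in range(4):
    t=v[2]+a*np.pi/2; c=[v[0]+62*np.cos(t),v[1]+62*np.sin(t)]; P+=[(circ((*c,60),6),(0,0,255),True),(circ((*c,26),15),(0,255,0),True)]
    print(ang and a,np.round(c,1))
P.append((circ((v[0],v[1],12),95),(255,0,0),True))
sq=lambda h,z:[[v[0]+h*np.sqrt(2)*np.cos(v[2]+np.pi/4+k*np.pi/2),v[1]+h*np.sqrt(2)*np.sin(v[2]+np.pi/4+k*np.pi/2),z] for k in range(4)]
P.append((sq(13,62),(0,0,255),True)); P.append((sq(5,88),(0,0,255),True)); P.append((sq(7,83),(0,255,0),True))
overlay('wrist','w12',P,'w12o',(150,0,450,220),2.6)
E
```

```text
far [584.7 221.6  60. ] [583.  221.3  26. ]
left [519.2 279.3  60. ] [519.3 279.   26. ]
near [461.7 213.9  60. ] [462.1 214.7  26. ]
right [526.5 156.3  60. ] [525.9 157.2  26. ]
post [522.67523967 217.49824897  88.        ]
[5.22849518e+02 2.17803799e+02 5.95070123e-02] 3.4095006573773072 [ 0.2 -0.  -0.2 -1.3 -0.4  0.  -0.5  0.1 -0.3  0.9  0.4  0.8  0.5  0.
  1.  -0.5 -0.4 -0.2]
0 [584.7 221.5]
1 [519.2 279.7]
2 [461.  214.1]
3 [526.5 155.9]
```

View pics/w12o.png

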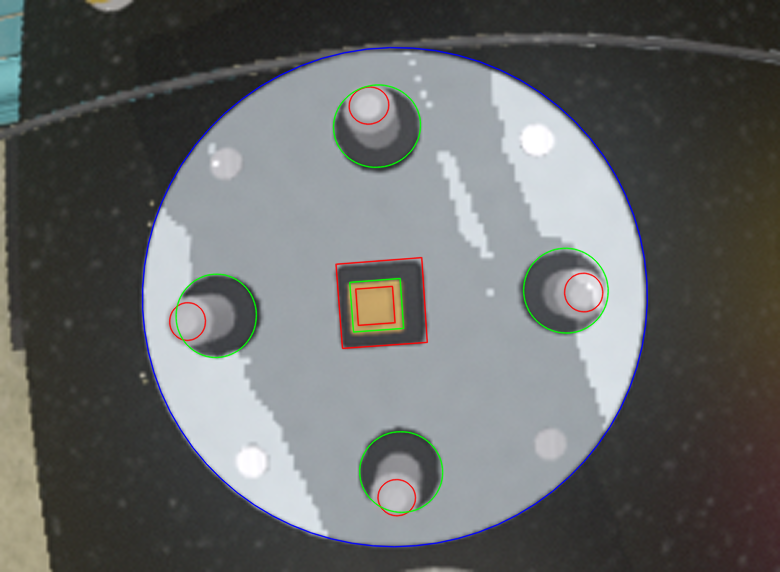

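```bash
python3 - <<'E'
from h import *
m,im=load('w12'); s=r.read_state(); t=s['tool_pos']; M=rot().as_matrix()
full=cv2.imread('pics/w12_raw.png')
c=t+M@[-57.6,0,0]
print(t)
# check circle of reel top for offset
P=[(circ(c+[0,0,15],25),(0,0,255),True),(circ(c+[0,0,15],10),(0,255,0),True),(circ(c-[0,0,15],25),(255,0,0),True)]
overlay('wrist','w12',P,'w12r',(220,210,420,360),3.9)
go((584.7,221.5,60),-86.6)
E
```

```text
[454.84107312 201.71811916 130.57694055]
total turn [-3.48  0.35 -0.14] shift tool axes [  69.7  -20.1 -130.3] world [129.9  19.8 -70.6] rows 4
[[-0.87, 0.09, -0.03], [17.4, -5.0, -32.6]]
[[-0.87, 0.09, -0.03], [17.5, -4.5, -32.6]]
[[-0.87, 0.09, -0.03], [17.5, -4.0, -32.6]]
[[-0.87, 0.09, -0.03], [17.6, -3.5, -32.7]]
```

View pics/w12r.png

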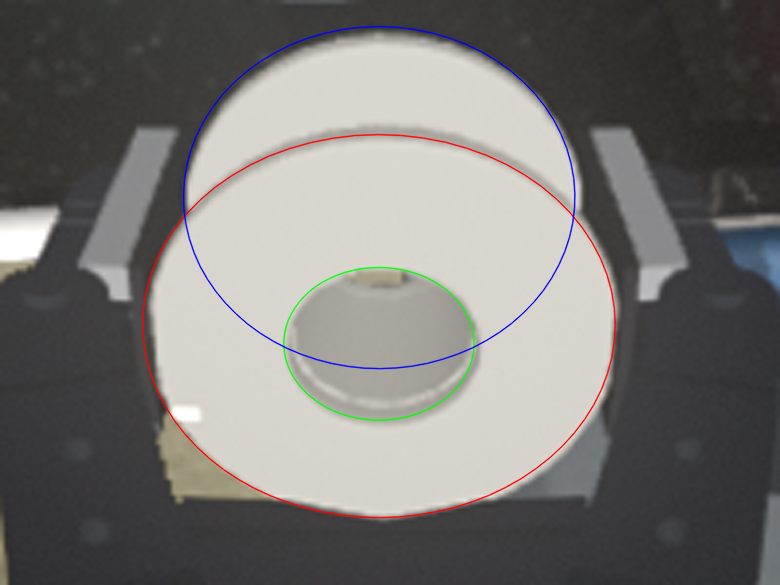

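Call:
carry_out:
  plan:
    - [[-0.9,0.1,0],[8,-5,-20],40]
    - [[-0.9,0.1,0],[14,-4.5,-32],40]
    - [[-0.9,0.1,0],[15,-4,-34],40]
    - [[-0.8,0,0],[14,-3.5,-28],40]
    - [[0,0,0],[6,-2,-12],40]

```text
t: 13.95
tool_pos: [580.7, 224.9, 72.3]
ee_rot: [0.023, 0.707, 0.022, -0.707]
force: [-0.7, -0.9, 0.0]
width: 0.562
```

```bash
python3 - <<'E'
from h import *
settle(8); go((584.7,221.9,35),-86.6)
E
```

```text
t 14.35 tcp [579.3 225.   74.8] yaw -86.3 tilt 0.13 F [-0.6 -0.4 -0.6] w 48.4 q [ 0.33  0.26  1.84 -0.    1.04  1.84]
total turn [ 0.28 -0.12 -0.06] shift tool axes [39.9  3.4 -5.1] world [  5.4  -3.1 -39.8] rows 1
[[0.28, -0.12, -0.06], [39.9, 3.4, -5.1]]
```

Call:
carry_out:
  plan:
    - [[0.3,-0.1,0],[40,3.4,-5.1],40]

```text
t: 14.45
tool_pos: [590.0, 224.4, 41.9]
ee_rot: [0.02, 0.712, 0.022, -0.702]
force: [1.9, 0.1, -0.1]
width: 0.564
```

```bash
python3 - <<'E'
from h import *
settle(8); go((584.7,221.9,27),-86.6)
snap('wrist','w13',(220,150,420,370),2.7)
E
```

```text
t 14.85 tcp [585.8 222.5  36.7] yaw -86.6 tilt 0.18 F [ 0.3 -0.3 -0.9] w 48.4 q [ 0.32  0.31  1.86 -0.    0.97  1.84]
total turn [-0.01 -0.18 -0.01] shift tool axes [9.7 0.5 1.2] world [-1.1 -0.6 -9.7] rows 1
[[-0.01, -0.18, -0.01], [9.7, 0.5, 1.2]]
```

View pics/w13.png

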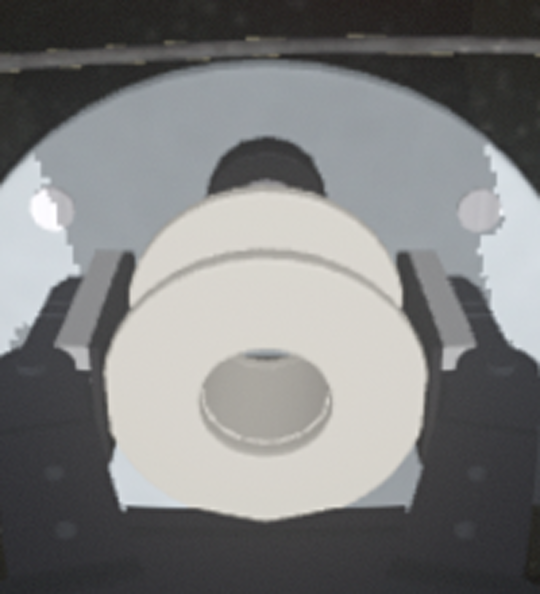

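Call:
carry_out:
  plan:
    - [[0,-0.2,0],[13,0.5,1.2],40]

```text
t: 15.0
tool_pos: [587.2, 222.9, 26.3]
ee_rot: [0.02, 0.709, 0.022, -0.705]
force: [0.0, 0.6, -0.3]
width: 0.562
```

```bash
python3 - <<'E'
from h import *
settle(8); go((584.7,221.9,12),-86.6)
E
```

```text
t 15.40 tcp [584.8 221.9  23.6] yaw -86.6 tilt 0.03 F [-0.5  0.2  0. ] w 48.5 q [ 0.32  0.33  1.86 -0.    0.95  1.83]
total turn [-0.01  0.02 -0.01] shift tool axes [11.6 -0.   0.1] world [ -0.1  -0.  -11.6] rows 1
[[-0.01, 0.02, -0.01], [11.6, -0.0, 0.1]]
```

Call:
carry_out:
  plan:
    - [[0,0,0],[4,0,0],40]
    - [[0,0,0],[4,0,0],40]
    - [[0,0,0],[4,0,0],40]

```text
t: 15.7
tool_pos: [585.8, 222.2, 11.9]
ee_rot: [0.021, 0.707, 0.021, -0.706]
force: [-0.3, -0.8, 0.2]
width: 0.565
```

```bash
python3 - <<'E'
from h import *
settle(8); go((584.7,221.9,0),-86.6)
E
```

```text
t 16.10 tcp [585.9 222.3  12.4] yaw -86.6 tilt 0.11 F [ 0.4 -1.  -1.4] w 48.2 q [ 0.32  0.34  1.87 -0.    0.93  1.83]
total turn [-0.01 -0.11  0.02] shift tool axes [12.4  0.3  1.2] world [ -1.2  -0.4 -12.4] rows 1
[[-0.01, -0.11, 0.02], [12.4, 0.3, 1.2]]
```

Call:
carry_out:
  plan:
    - [[0,-0.1,0],[4,0.1,1.2],40]
    - [[0,0,0],[4,0,0.3],40]
    - [[0,0,0],[4,0,0.3],40]

```text
t: 16.4
tool_pos: [585.0, 222.4, 0.7]
ee_rot: [0.021, 0.708, 0.021, -0.706]
force: [0.2, -1.3, -0.4]
width: 0.564
```

```bash
python3 - <<'E'
from h import *
settle(8); go((584.7,221.9,-14),-86.6)
E
```

```text
t 16.80 tcp [585.1 222.4   1.2] yaw -86.6 tilt 0.15 F [ 0.4 -0.3  0. ] w 48.1 q [0.32 0.35 1.88 0.   0.91 1.83]
total turn [-0.01 -0.13  0.06] shift tool axes [15.2  0.5  0.5] world [ -0.4  -0.5 -15.2] rows 1
[[-0.01, -0.13, 0.06], [15.2, 0.5, 0.5]]
```

Call:
carry_out:
  plan:
    - [[0,-0.1,0],[4,0.2,0.5],40]
    - [[0,0,0],[4,0,0.2],40]
    - [[0,0,0],[4,0,0.2],40]

```text
t: 17.1
tool_pos: [585.2, 222.5, -10.5]
ee_rot: [0.02, 0.708, 0.022, -0.706]
force: [-0.5, 0.0, -1.4]
width: 0.563
```

```bash
python3 - <<'E'
from h import *
settle(8); go((584.7,221.9,-15.6),-86.6)
snap('wrist','w14',(220,150,420,370),2.7)
E
```

```text
t 17.50 tcp [585.4 222.6 -10. ] yaw -86.6 tilt 0.19 F [ 0.1 -0.1 -0.1] w 48.1 q [0.32 0.37 1.88 0.   0.89 1.83]
total turn [-0.01 -0.16  0.1 ] shift tool axes [5.6 0.6 0.7] world [-0.7 -0.7 -5.6] rows 1
[[-0.01, -0.16, 0.1], [5.6, 0.6, 0.7]]
```

View pics/w14.png

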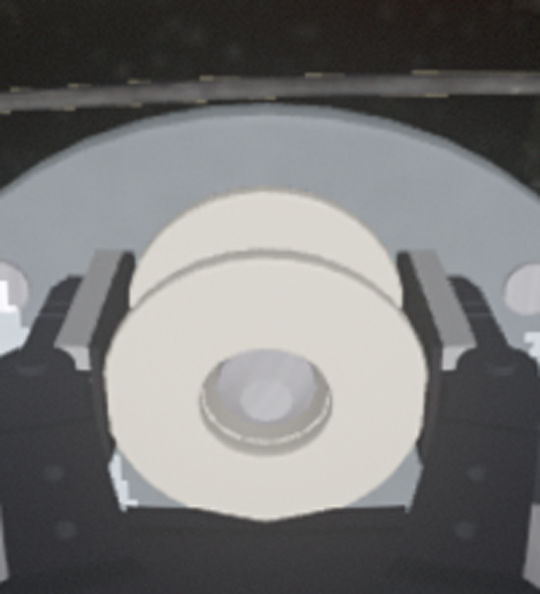

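Spindle is inside the bore, well centred. Down the rest, then release.

Call:
carry_out:
  plan:
    - [[0,-0.1,0.1],[5.5,0.6,0.7],40]

```text
t: 17.65
tool_pos: [585.8, 222.3, -14.6]
ee_rot: [0.021, 0.708, 0.021, -0.706]
force: [0.4, 0.1, -1.1]
width: 0.561
```

```bash
python3 - <<'E'
from h import *
settle(8)
E
```

```text
t 18.05 tcp [584.8 222.  -15.4] yaw -86.6 tilt 0.08 F [ 0.4  0.4 -0.7] w 48.0 q [ 0.32  0.38  1.88 -0.    0.88  1.84]
```

Call:
carry_out:
  plan:
    - [[0,0,0],[0,0,0],85]
    - [[0,0,0],[0,0,0],85]
    - [[0,0,0],[0,0,0],85]
    - [[0,0,0],[0,0,0],85]
    - [[0,0,0],[0,0,0],85]
    - [[0,0,0],[0,0,0],85]

```text
t: 18.65
tool_pos: [585.7, 222.3, -14.4]
ee_rot: [0.021, 0.708, 0.021, -0.706]
force: [0.3, 0.7, -0.1]
width: 0.996
```

```bash
python3 - <<'E'
from h import *
settle(3)
snap('wrist','w15',(220,150,420,370),2.7)
E
```

```text
t 18.80 tcp [585.7 222.3 -14.5] yaw -86.6 tilt 0.17 F [-0.2 -0.2  0.4] w 85.0 q [ 0.32  0.38  1.88 -0.    0.88  1.84]
```

View pics/w15.png

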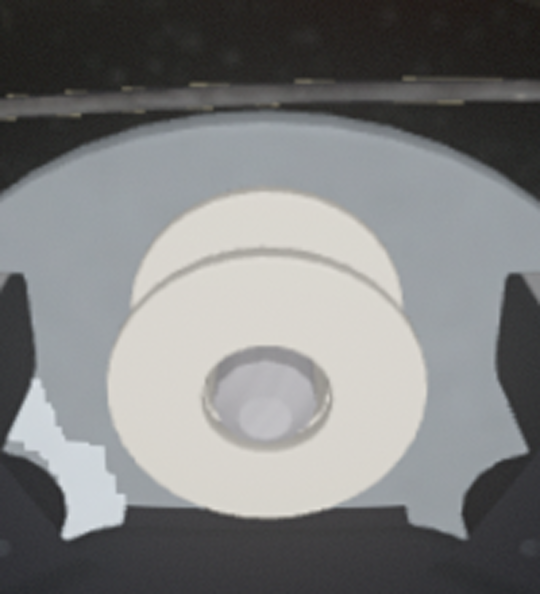

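Call:
carry_out:
  plan:
    - [[0,0,0],[-10,0,0],85]
    - [[0,0,0],[-25,0,0],85]
    - [[0,0,0],[-40,0,0],85]
    - [[0,0,0],[-35,0,0],85]
    - [[0,0,0],[-25,0,0],85]

```text
t: 19.35
tool_pos: [580.7, 220.6, 121.0]
ee_rot: [-0.022, -0.704, -0.02, 0.71]
force: [0.9, 0.5, -0.5]
width: 0.994
```

```bash
python3 - <<'E'
from h import *
settle(6); go((590,-75,125),-105.8,8)
E
```

```text
t 19.65 tcp [578.7 219.9 116.4] yaw -86.6 tilt 0.82 F [ 0.1 -0.3  0.5] w 85.2 q [ 0.32  0.23  1.8  -0.    1.13  1.84]
total turn [19.19  0.73 -0.36] shift tool axes [ -7.3 295.1   6.3] world [  11.3 -294.9    8.6] rows 8
[[2.4, 0.09, -0.05], [-0.9, 36.9, 0.8]]
[[2.4, 0.09, -0.05], [-0.9, 36.9, -0.8]]
[[2.4, 0.09, -0.05], [-1.0, 36.8, -2.3]]
[[2.4, 0.09, -0.05], [-1.0, 36.7, -3.8]]
[[2.4, 0.09, -0.05], [-1.0, 36.5, -5.4]]
[[2.4, 0.09, -0.05], [-1.0, 36.2, -6.9]]
[[2.4, 0.09, -0.05], [-1.0, 35.9, -8.4]]
[[2.4, 0.09, -0.05], [-1.1, 35.5, -9.9]]
```

Call:
carry_out:
  plan:
    - [[2.4,0.1,0],[-1,30,0.8],85]
    - [[2.4,0.1,0],[-1,40,-0.8],85]
    - [[2.4,0.1,0],[-1,40,-2.3],85]
    - [[2.4,0.1,0],[-1,40,-3.8],85]
    - [[2.4,0.1,0],[-1,40,-5.4],85]
    - [[2.4,0.1,0],[-1,40,-7],85]
    - [[2.4,0.1,0],[-1,36,-8.4],85]
    - [[2.4,0,0],[-1,26,-10],85]

```text
t: 20.45
tool_pos: [577.5, -81.9, 108.1]
ee_rot: [0.095, -0.69, 0.102, 0.71]
force: [0.7, 0.9, -0.1]
width: 0.993
```

```bash
cat >> h.py <<'E'
def colfit(name,col,z=87,roi=None):
    m,im=load(name); hsv=cv2.cvtColor(im,cv2.COLOR_BGR2HSV); H,S,V=hsv[...,0].astype(int),hsv[...,1],hsv[...,2]
    k={'green':(abs(H-70)<18)&(S>100)&(V>60),'blue':(abs(H-108)<14)&(S>120)&(V>60)}[col]
    mask=k.astype(np.uint8)*255
    if roi: z0=np.zeros_like(mask); z0[roi[1]:roi[3],roi[0]:roi[2]]=1; mask*=z0
    cs,h=cv2.findContours(mask,cv2.RETR_CCOMP,cv2.CHAIN_APPROX_NONE)
    for c,hh in zip(cs,h[0]):
        if len(c)>40: print(col,'hole' if hh[3]>=0 else 'outer',len(c),cv2.boundingRect(c),[np.round(q,2) for q in fit_from_pts('wrist',c[:,0],z,None,m)])
E
python3 - <<'E'
from h import *
settle(8)
snap('wrist','w16'); colfit('w16','green'); colfit('w16','blue')
E
```

```text
t 20.85 tcp [579.2 -78.6 109.8] yaw -105.8 tilt 1.60 F [1.2 0.7 0.1] w 84.9 q [-0.17  0.18  1.87 -0.01  1.12  1.68]
green outer 217 (247, 113, 76, 77) [array([629.26, -70.72,  24.85]), np.float64(0.46)]
green hole 67 (274, 136, 26, 24) [array([631.54, -72.67,   7.85]), np.float64(0.61)]
blue outer 41 (0, 339, 12, 21) [array([456.26, 508.53,  36.39]), np.float64(8.83)]
blue outer 242 (378, 116, 79, 75) [array([ 604.31, -157.83,   26.19]), np.float64(1.82)]
blue hole 47 (409, 140, 14, 21) [array([ 607.38, -155.54,    5.4 ]), np.float64(1.2)]
```

View pics/w16.png

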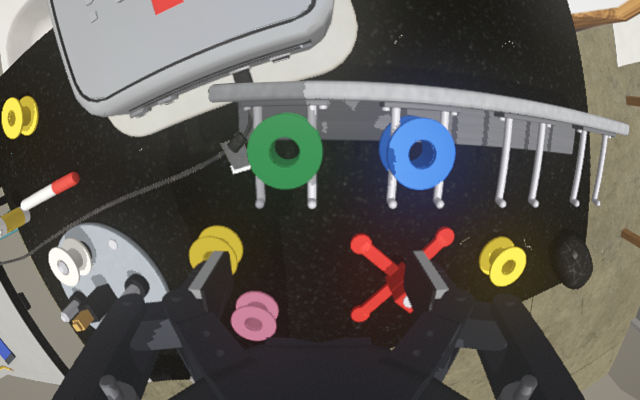

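```bash
python3 - <<'E'
from h import *
im=cv2.imread('pics/w16_raw.png')[70:230,180:380]; cv2.imwrite('pics/w16c.png',cv2.resize(im,None,fx=3.5,fy=3.5,interpolation=cv2.INTER_CUBIC))
snap('side','s16',(290,180,390,260),6)
go((629.2,-70.6,60),-105.8)
E
```

```text
total turn [-0.01  1.36 -0.75] shift tool axes [ 48.9 -22.  -46.7] world [ 49.6   8.1 -50.3] rows 2
[[-0.0, 0.68, -0.37], [24.4, -11.0, -23.4]]
[[-0.0, 0.68, -0.37], [24.8, -10.8, -23.1]]
```

View pics/w16c.png

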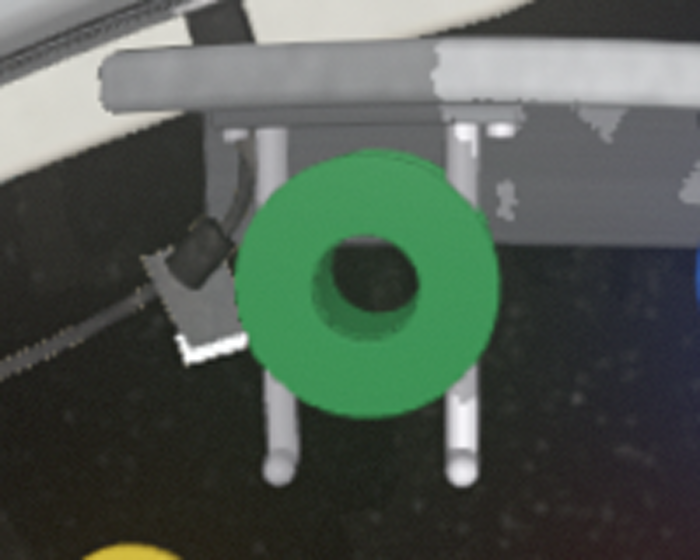

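View pics/s16.png

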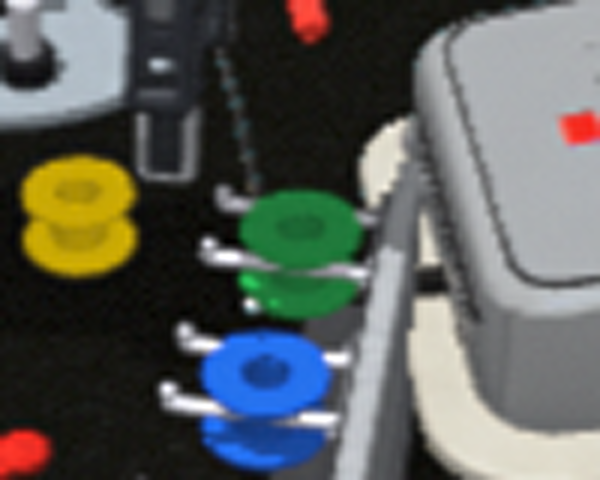

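```bash
python3 - <<'E'
from h import *
m,_=load('w16')
a=ray('wrist',(180+215/3.5,70+348/3.5),m); b=ray('top',(180+375/3,155+102/3))
def tri(a,b):
    A=np.stack([a[1],-b[1]],1); l=np.linalg.lstsq(A,b[0]-a[0],rcond=None)[0]; return (a[0]+l[0]*a[1]).round(1),(b[0]+l[1]*b[1]).round(1)
print(tri(a,b))
for z in (0,15,30,50): print(z,p2w('wrist',(180+215/3.5,70+348/3.5),z,m).round(0),p2w('top',(305,189),z).round(0))
# in rack frame rel. to green
E
```

```text
(array([615.1, -16.7,   9.8]), array([615. , -16.8,   9.8]))
0 [614. -14.   0.] [616. -17.   0.]
15 [616. -18.  15.] [614. -17.  15.]
30 [618. -23.  30.] [613. -17.  30.]
50 [621. -29.  50.] [610. -18.  50.]
```

Call:
carry_out:
  plan:
    - [[0,0.7,-0.4],[16,-11,-23.4],85]
    - [[0,0.6,-0.3],[20,-11,-23],85]

```text
t: 21.15
tool_pos: [631.7, -69.2, 76.6]
ee_rot: [-0.096, 0.702, -0.097, -0.699]
force: [-0.2, -0.3, 0.9]
width: 0.996
```

```bash
python3 - <<'E'
from h import *
settle(8); go((629.2,-70.6,60),-105.8)
E
```

```text
t 21.55 tcp [630.2 -70.   76.6] yaw -105.7 tilt 0.19 F [-0.1  0.1 -0. ] w 85.2 q [-0.15  0.28  1.81 -0.    1.04  1.7 ]
total turn [ 0.05 -0.18 -0.04] shift tool axes [16.6  0.8  0.8] world [ -1.   -0.6 -16.6] rows 1
[[0.05, -0.18, -0.04], [16.6, 0.8, 0.8]]
```

Call:
carry_out:
  plan:
    - [[0,-0.2,0],[14,0.8,1],85]
    - [[0,0,0],[14,0,0.5],85]
    - [[0,0,0],[14,0,0.5],85]
    - [[0,0,0],[12,0,0.5],85]
    - [[0,0,0],[6,0,0.5],85]

```text
t: 22.05
tool_pos: [626.7, -70.7, 13.8]
ee_rot: [-0.097, 0.701, -0.097, -0.7]
force: [0.2, 1.0, 0.4]
width: 0.998
```

```bash
python3 - <<'E'
from h import *
settle(8); go((629.2,-70.6,14),-105.8)
snap('wrist','w17',(170,150,470,390),2.6)
E
```

```text
t 22.45 tcp [629.3 -71.   17.2] yaw -105.8 tilt 0.41 F [1.7 0.6 0.8] w 85.1 q [-0.15  0.34  1.85 -0.    0.94  1.7 ]
total turn [ 0.01 -0.41  0.01] shift tool axes [ 3.2 -0.4  0.2] world [-0.1  0.4 -3.2] rows 1
[[0.01, -0.41, 0.01], [3.2, -0.4, 0.2]]
```

View pics/w17.png

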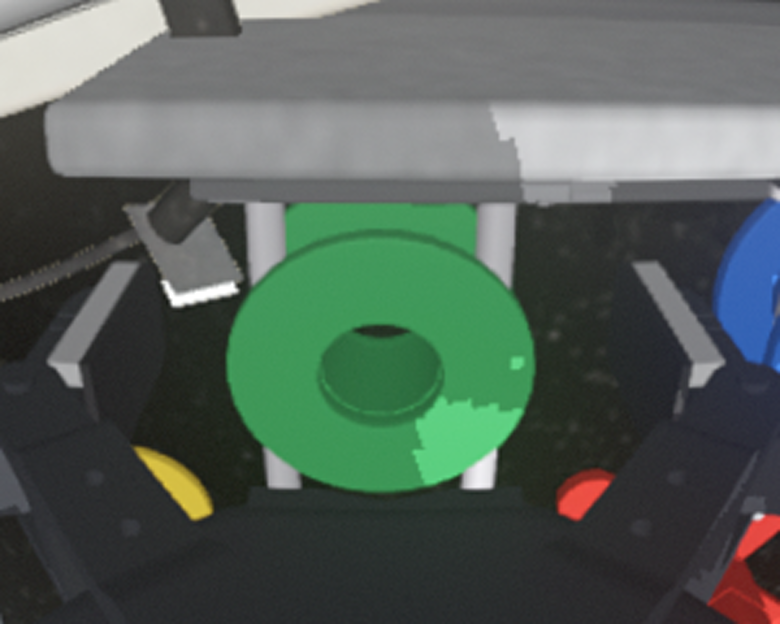

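Call:
carry_out:
  plan:
    - [[0,-0.4,0],[3.2,-0.4,0.2],85]

```text
t: 22.6
tool_pos: [629.8, -70.6, 14.9]
ee_rot: [-0.097, 0.701, -0.097, -0.7]
force: [0.8, -0.3, -1.2]
width: 0.994
```

```bash
python3 - <<'E'
from h import *
settle(8)
E
```

```text
t 23.00 tcp [629.1 -70.5  14. ] yaw -105.8 tilt 0.01 F [-0.  -0.2 -0. ] w 85.2 q [-0.15  0.35  1.85  0.    0.94  1.7 ]
```

Call:
carry_out:
  plan:
    - [[0,0,0],[0,0,0],40]
    - [[0,0,0],[0,0,0],40]
    - [[0,0,0],[0,0,0],40]
    - [[0,0,0],[0,0,0],40]
    - [[0,0,0],[0,0,0],40]
    - [[0,0,0],[0,0,0],40]
    - [[0,0,0],[0,0,0],40]
  squeeze: 35

```text
t: 23.7
tool_pos: [629.2, -70.6, 14.3]
ee_rot: [-0.097, 0.701, -0.097, -0.7]
force: [-0.3, 0.2, 0.3]
width: 0.566
```

```bash
python3 - <<'E'
from h import *
settle(4)
snap('wrist','w18',(170,150,470,390),2.6)
E
```

```text
t 23.90 tcp [629.1 -70.6  14.3] yaw -105.8 tilt 0.02 F [-0.2 -1.   0.6] w 48.4 q [-0.15  0.35  1.85  0.    0.94  1.7 ]
```

View pics/w18.png

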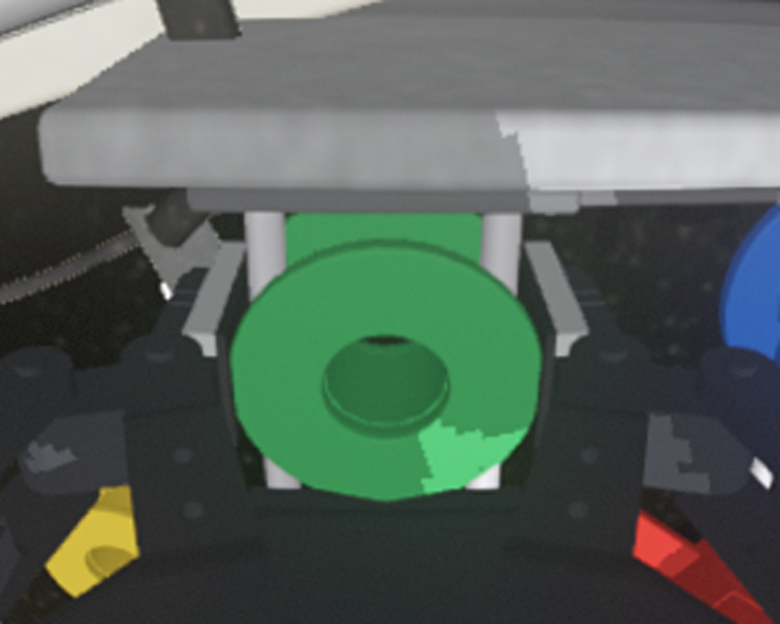

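Call:
carry_out:
  plan:
    - [[0,0,0],[-11,0,0],40]

```text
t: 24.05
tool_pos: [627.3, -70.3, 23.7]
ee_rot: [0.097, -0.699, 0.097, 0.702]
force: [0.1, 0.7, -0.4]
width: 0.561
```

```bash
python3 - <<'E'
from h import *
settle(8)
E
```

```text
t 24.45 tcp [628.9 -70.5  25. ] yaw -105.8 tilt 0.01 F [ 0.2  0.5 -0.8] w 48.5 q [-0.15  0.34  1.85  0.    0.96  1.7 ]
```

Call:
carry_out:
  plan:
    - [[0,0,0],[0,0,15],40]
    - [[0,0,0],[0,0,25],40]
    - [[0,0,0],[0,0,25],40]
    - [[0,0,0],[0,0,15],40]

```text
t: 24.85
tool_pos: [551.6, -48.8, 24.3]
ee_rot: [-0.097, 0.701, -0.097, -0.7]
force: [-0.9, 0.7, -1.1]
width: 0.565
```

```bash
python3 - <<'E'
from h import *
settle(6)
snap('wrist','w19',(170,150,470,390),2.6)
E
```

```text
t 25.15 tcp [555.2 -49.6  25.3] yaw -105.8 tilt 0.27 F [-0.6  0.4 -1. ] w 48.4 q [-0.13  0.21  2.01 -0.    0.91  1.71]
```

View pics/w19.png

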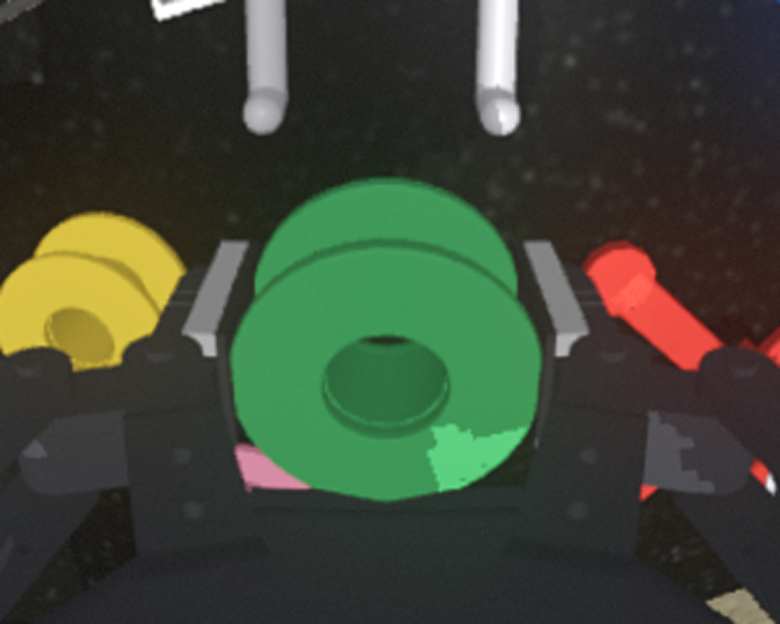

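Call:
carry_out:
  plan:
    - [[0,0,0],[-20,0,0],40]
    - [[0,0,0],[-35,0,0],40]
    - [[0,0,0],[-25,0,0],40]

```text
t: 25.5
tool_pos: [553.1, -49.8, 102.4]
ee_rot: [0.098, -0.699, 0.098, 0.702]
force: [0.8, 0.1, -0.3]
width: 0.562
```

```bash
python3 - <<'E'
from h import *
settle(6); go((461.3,214.3,90),-86.6,8)
E
```

```text
t 25.80 tcp [550.8 -49.4  99.2] yaw -105.9 tilt 0.51 F [ 0.   0.1 -0.5] w 48.2 q [-0.13  0.12  1.96 -0.    1.07  1.71]
total turn [-1.928e+01  5.100e-01  1.000e-02] shift tool axes [  10.3 -229.2  158.1] world [-89.5 263.7  -9.2] rows 8
[[-2.41, 0.06, 0.0], [1.3, -28.6, 19.8]]
[[-2.41, 0.06, 0.0], [1.3, -29.5, 18.5]]
[[-2.41, 0.06, 0.0], [1.2, -30.2, 17.3]]
[[-2.41, 0.06, 0.0], [1.2, -30.9, 16.0]]
[[-2.41, 0.06, 0.0], [1.2, -31.6, 14.7]]
[[-2.41, 0.06, 0.0], [1.2, -32.1, 13.4]]
[[-2.41, 0.06, 0.0], [1.2, -32.7, 12.0]]
[[-2.41, 0.06, 0.0], [1.2, -33.2, 10.6]]
```

Call:
carry_out:
  plan:
    - [[-2.4,0.1,0],[0,-25,17],40]
    - [[-2.4,0.1,0],[0,-32,20],40]
    - [[-2.4,0.1,0],[0,-32,18],40]
    - [[-2.4,0.1,0],[0,-33,17],40]
    - [[-2.4,0.1,0],[0,-34,16],40]
    - [[-2.4,0,0],[0,-34,14],40]
    - [[-2.4,0,0],[0,-30,11],40]
    - [[-2.4,0,0],[0,-20,8],40]

```text
t: 26.6
tool_pos: [451.5, 209.2, 85.0]
ee_rot: [-0.024, -0.699, -0.021, 0.715]
force: [0.1, -0.6, -0.5]
width: 0.564
```

```bash
python3 - <<'E'
from h import *
settle(8); go((461.3,214.3,90),-86.6)
E
```

```text
t 27.00 tcp [453.9 206.8  86.6] yaw -86.6 tilt 1.14 F [ 1.  -0.1 -1.1] w 48.4 q [0.38 0.04 2.07 0.   1.05 1.89]
total turn [-0.04  1.13 -0.2 ] shift tool axes [-3.6 -7.  -7.7] world [7.4 7.5 3.4] rows 1
[[-0.04, 1.13, -0.2], [-3.6, -7.0, -7.7]]
```

Call:
carry_out:
  plan:
    - [[0,1.1,-0.2],[16,-7,-7.7],40]
    - [[0,0,0],[20,0,0],40]

```text
t: 27.2
tool_pos: [465.7, 213.9, 53.1]
ee_rot: [0.018, 0.71, 0.02, -0.704]
force: [0.9, -0.6, -1.0]
width: 0.568
```

```bash
python3 - <<'E'
from h import *
settle(8); go((461.3,214.3,23),-86.6)
snap('wrist','w20')
E
```

```text
t 27.60 tcp [464.5 214.   53.4] yaw -86.8 tilt 0.36 F [-0.4  0.  -1.1] w 48.2 q [ 0.38  0.09  2.09 -0.    0.95  1.9 ]
total turn [-0.19 -0.34  0.11] shift tool axes [30.4 -0.4  3.4] world [ -3.2   0.3 -30.4] rows 1
[[-0.19, -0.34, 0.11], [30.4, -0.4, 3.4]]
```

View pics/w20.png

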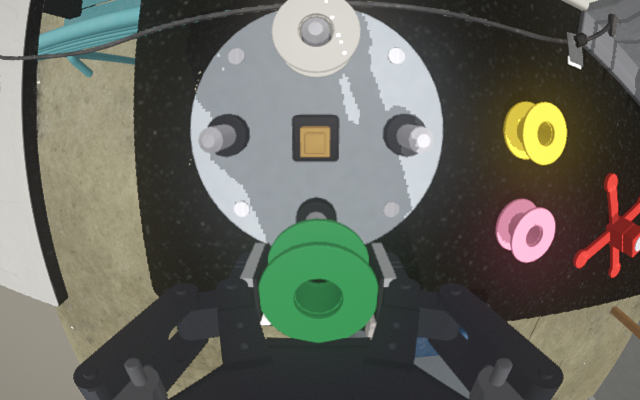

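Call:
carry_out:
  plan:
    - [[-0.2,-0.3,0.1],[14,-0.4,3.4],40]
    - [[0,0,0],[13,0,1],40]

```text
t: 27.85
tool_pos: [462.6, 215.4, 27.9]
ee_rot: [0.02, 0.709, 0.022, -0.704]
force: [-0.8, 0.6, -1.1]
width: 0.567
```

```bash
python3 - <<'E'
from h import *
settle(8); go((461.2,214.4,23),-86.6)
E
```

```text
t 28.25 tcp [463.1 215.4  28.8] yaw -86.6 tilt 0.40 F [ 0.3 -0.4 -0.3] w 48.4 q [ 0.39  0.12  2.11 -0.    0.9   1.9 ]
total turn [ 0.01 -0.38  0.12] shift tool axes [5.8 0.9 2. ] world [-1.9 -1.  -5.8] rows 1
[[0.01, -0.38, 0.12], [5.8, 0.9, 2.0]]
```

Call:
carry_out:
  plan:
    - [[0,-0.4,0.1],[5.8,0.9,2],40]

```text
t: 28.35
tool_pos: [462.3, 214.9, 24.0]
ee_rot: [0.021, 0.707, 0.022, -0.706]
force: [-0.5, -0.2, -0.4]
width: 0.566
```

```bash
python3 - <<'E'
from h import *
settle(8); go((461.2,214.4,23),-86.6)
snap('wrist','w21',(220,150,420,370),2.7)
E
```

```text
t 28.75 tcp [461.3 214.4  23.1] yaw -86.6 tilt 0.02 F [ 0.5  0.5 -0.2] w 48.4 q [0.39 0.13 2.11 0.   0.9  1.9 ]
total turn [0.01 0.01 0.02] shift tool axes [ 0.1 -0.   0.1] world [-0.1  0.  -0.1] rows 1
[[0.01, 0.01, 0.02], [0.1, -0.0, 0.1]]
```

View pics/w21.png

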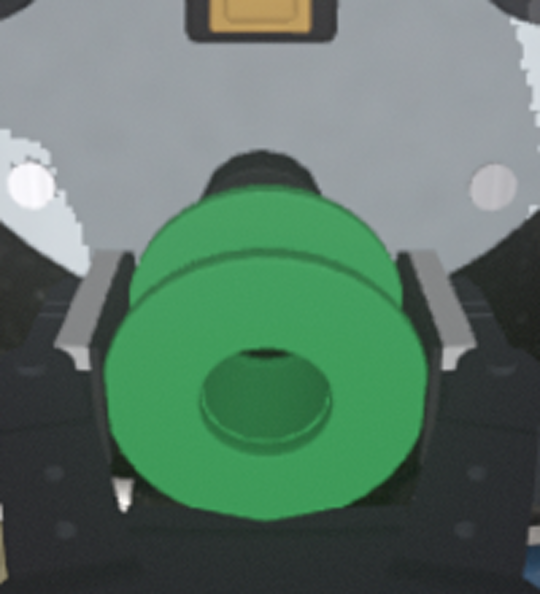

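Call:
carry_out:
  plan:
    - [[0,0,0],[4,0,0.3],40]
    - [[0,0,0],[4,0,0.5],40]
    - [[0,0,0],[4,0,0.5],40]

```text
t: 29.1
tool_pos: [460.7, 214.7, 11.1]
ee_rot: [0.021, 0.707, 0.021, -0.706]
force: [-0.5, 0.1, -0.1]
width: 0.57
```

```bash
python3 - <<'E'
from h import *
settle(8); go((461.2,214.4,0),-86.6)
E
```

```text
t 29.50 tcp [461.  214.8  11.6] yaw -86.6 tilt 0.13 F [ 0.3 -0.1 -0.7] w 48.3 q [0.39 0.14 2.12 0.   0.87 1.9 ]
total turn [ 0.01 -0.11  0.07] shift tool axes [11.6  0.4 -0.2] world [  0.2  -0.4 -11.6] rows 1
[[0.01, -0.11, 0.07], [11.6, 0.4, -0.2]]
```

Call:
carry_out:
  plan: "[[[0, -0.1, 0], [4, 0.3, 0], [40][0]], [[0, 0, 0], [4, 0, 0.4], 40], [[0, 0, 0], [4, 0, 0.4], 40]]"

```text
carry_out: Invalid argument: plan='[[[0, -0.1, 0], [4, 0.3, 0], [40][0]], [[0, 0, 0], [4, 0, 0.4], 40], [[0, 0, 0], [4, 0, 0.4], 40]]' is not valid JSON
```

Call:
carry_out:
  plan:
    - [[0,-0.1,0],[4,0.3,0],40]
    - [[0,0,0],[4,0,0.4],40]
    - [[0,0,0],[4,0,0.4],40]

```text
t: 29.8
tool_pos: [461.2, 214.8, -0.2]
ee_rot: [0.02, 0.708, 0.022, -0.706]
force: [-1.3, 0.3, -0.4]
width: 0.568
```

```bash
python3 - <<'E'
from h import *
settle(8); go((461.2,214.4,-15.6),-86.6)
E
```

```text
t 30.20 tcp [4.613e+02 2.149e+02 2.000e-01] yaw -86.6 tilt 0.18 F [ 0.1  0.8 -1.8] w 48.5 q [0.39 0.16 2.13 0.   0.85 1.9 ]
total turn [ 0.01 -0.14  0.11] shift tool axes [15.8  0.5  0.2] world [ -0.1  -0.5 -15.8] rows 1
[[0.01, -0.14, 0.11], [15.8, 0.5, 0.2]]
```

Call:
carry_out:
  plan:
    - [[0,-0.1,0],[4,0.3,0.2],40]
    - [[0,0,0],[4,0,0.4],40]
    - [[0,0,0],[4,0,0.4],40]
    - [[0,0,0],[3.4,0,0.3],40]

```text
t: 30.6
tool_pos: [460.8, 214.8, -15.5]
ee_rot: [0.02, 0.708, 0.022, -0.706]
force: [-0.0, 0.3, -0.1]
width: 0.568
```

```bash
python3 - <<'E'
from h import *
settle(8); go((461.2,214.4,-15.6),-86.6)
snap('wrist','w22',(220,150,420,370),2.7)
E
```

```text
t 31.00 tcp [461.3 215.  -14.8] yaw -86.6 tilt 0.24 F [-1.  -0.6 -0.4] w 48.0 q [0.39 0.18 2.14 0.   0.82 1.9 ]
total turn [ 0.02 -0.18  0.16] shift tool axes [0.8 0.6 0.1] world [-0.1 -0.6 -0.8] rows 1
[[0.02, -0.18, 0.16], [0.8, 0.6, 0.1]]
```

View pics/w22.png

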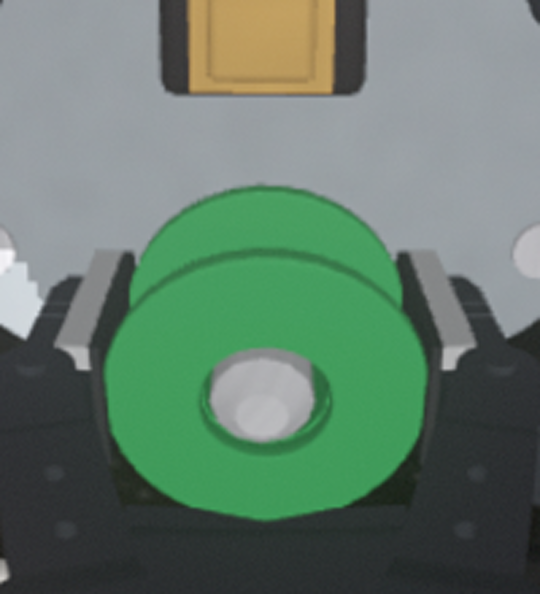

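Green is on its spindle; release.

Call:
carry_out:
  plan:
    - [[0,-0.1,0.1],[0.8,0.6,0.1],40]
    - [[0,0,0],[0,0,0],85]
    - [[0,0,0],[0,0,0],85]
    - [[0,0,0],[0,0,0],85]
    - [[0,0,0],[0,0,0],85]
    - [[0,0,0],[0,0,0],85]
    - [[0,0,0],[0,0,0],85]

```text
t: 31.75
tool_pos: [462.1, 214.7, -14.8]
ee_rot: [0.021, 0.708, 0.022, -0.706]
force: [-1.2, -0.4, 0.6]
width: 0.999
```

```bash
python3 - <<'E'
from h import *
settle(3)
E
```

```text
t 31.90 tcp [462.1 214.7 -14.8] yaw -86.6 tilt 0.19 F [-0.2  0.3  0.7] w 84.7 q [0.39 0.19 2.14 0.   0.82 1.9 ]
```

Call:
carry_out:
  plan:
    - [[0,0,0],[-10,0,0],85]
    - [[0,0,0],[-25,0,0],85]
    - [[0,0,0],[-40,0,0],85]
    - [[0,0,0],[-35,0,0],85]
    - [[0,0,0],[-25,0,0],85]

```text
t: 32.4
tool_pos: [457.1, 212.6, 121.7]
ee_rot: [-0.022, -0.704, -0.02, 0.71]
force: [0.4, 0.8, 0.4]
width: 0.995
```

```bash
python3 - <<'E'
from h import *
settle(6); snap('wrist','w23'); go((567,-148,112),-105.8,12)
E
```

```text
t 32.70 tcp [455.4 211.9 117.7] yaw -86.6 tilt 0.74 F [-0.8  0.1 -0.3] w 85.0 q [0.39 0.01 2.04 0.   1.1  1.9 ]
total turn [19.21  0.72 -0.36] shift tool axes [  5.5 365.8 -90.4] world [ 111.9 -359.8   -5.2] rows 12
[[1.6, 0.06, -0.03], [0.5, 30.5, -7.5]]
[[1.6, 0.06, -0.03], [0.4, 30.3, -8.4]]
[[1.6, 0.06, -0.03], [0.4, 30.0, -9.2]]
[[1.6, 0.06, -0.03], [0.4, 29.7, -10.1]]
[[1.6, 0.06, -0.03], [0.4, 29.5, -10.9]]
[[1.6, 0.06, -0.03], [0.4, 29.1, -11.7]]
[[1.6, 0.06, -0.03], [0.4, 28.8, -12.5]]
[[1.6, 0.06, -0.03], [0.4, 28.4, -13.3]]
[[1.6, 0.06, -0.03], [0.4, 28.1, -14.1]]
[[1.6, 0.06, -0.03], [0.4, 27.7, -14.9]]
[[1.6, 0.06, -0.03], [0.4, 27.2, -15.6]]
[[1.6, 0.06, -0.03], [0.4, 26.8, -16.4]]
```

View pics/w23.png

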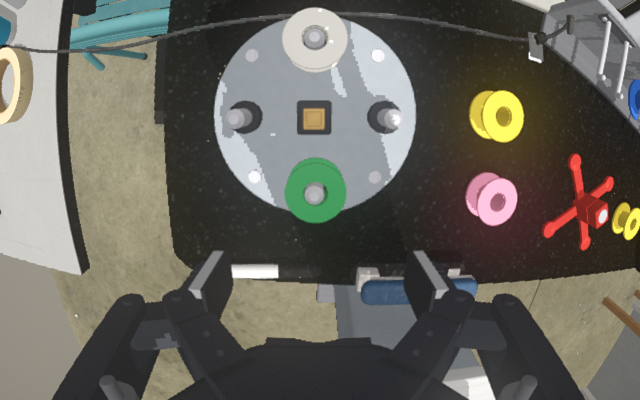

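Both reels seated. Now blue.

Call:
carry_out:
  plan:
    - [[1.6,0.1,0],[0,25,-7.5],85]
    - [[1.6,0.1,0],[0,32,-8.4],85]
    - [[1.6,0.1,0],[0,32,-9.2],85]
    - [[1.6,0.1,0],[0,32,-10],85]
    - [[1.6,0.1,0],[0,32,-11],85]
    - [[1.6,0.1,0],[0,32,-12],85]
    - [[1.6,0,0],[0,32,-13],85]
    - [[1.6,0,0],[0,32,-14],85]
    - [[1.6,0,0],[0,32,-15],85]
    - [[1.6,0,0],[0,30,-16],85]
    - [[1.6,0,0],[0,26,-16],85]
    - [[1.6,0,0],[0,18,-12],85]

```text
t: 33.95
tool_pos: [552.9, -168.0, 95.4]
ee_rot: [0.097, -0.686, 0.102, 0.714]
force: [0.1, 0.8, -0.4]
width: 0.995
```

```bash
python3 - <<'E'
from h import *
settle(8)
snap('wrist','w24'); colfit('w24','blue',roi=(200,60,460,260)); go((604.4,-159,76),-105.8)
E
```

```text
t 34.35 tcp [ 553.2 -165.1   97. ] yaw -106.0 tilt 2.17 F [-0.1  0.2 -0.2] w 84.9 q [-0.32  0.19  1.89 -0.02  1.1   1.53]
blue outer 233 (245, 111, 83, 83) [array([ 603.66, -159.66,   25.02]), np.float64(0.48)]
blue hole 69 (275, 137, 28, 24) [array([ 606.08, -161.76,    7.51]), np.float64(0.61)]
total turn [-0.18  2.01 -0.75] shift tool axes [ 19.2 -20.2 -48. ] world [ 51.    6.2 -21.2] rows 2
[[-0.09, 1.0, -0.37], [9.6, -10.1, -24.0]]
[[-0.09, 1.0, -0.37], [10.1, -10.0, -23.8]]
```

View pics/w24.png

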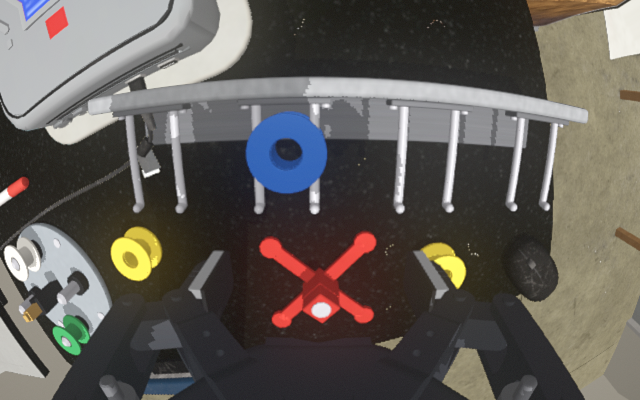

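Call:
carry_out:
  plan:
    - [[-0.1,1,-0.4],[6,-10,-24],85]
    - [[-0.1,1,-0.3],[9,-10,-24],85]

```text
t: 34.6
tool_pos: [604.7, -157.9, 82.4]
ee_rot: [-0.096, 0.701, -0.097, -0.7]
force: [0.4, -0.3, -0.2]
width: 0.998
```

```bash
python3 - <<'E'
from h import *
settle(8); go((604.1,-159.2,14),-105.8)
snap('wrist','w25'); colfit('w25','blue',roi=(200,60,460,330))
E
```

```text
t 35.00 tcp [ 603.3 -158.5   82. ] yaw -105.7 tilt 0.07 F [-0.7  0.4 -0.1] w 85.0 q [-0.3   0.26  1.83 -0.    1.05  1.55]
total turn [ 0.06 -0.01 -0.07] shift tool axes [68.   0.3 -1. ] world [  0.8  -0.7 -68. ] rows 2
[[0.03, -0.0, -0.04], [34.0, 0.2, -0.5]]
[[0.03, -0.0, -0.04], [34.0, 0.2, -0.5]]
blue outer 253 (277, 186, 84, 85) [array([ 605.  , -159.93,   25.99]), np.float64(1.57)]
blue hole 48 (307, 219, 24, 12) [array([ 609.23, -160.96,    4.75]), np.float64(1.07)]
```

Call:
carry_out:
  plan:
    - [[0,0,0],[14,0.3,-0.5],85]
    - [[0,0,0],[14,0,0.5],85]
    - [[0,0,0],[14,0,0.5],85]
    - [[0,0,0],[14,0,0.5],85]
    - [[0,0,0],[10,0,0.5],85]

```text
t: 35.55
tool_pos: [601.4, -159.3, 11.9]
ee_rot: [-0.097, 0.701, -0.098, -0.7]
force: [0.5, 0.1, 0.2]
width: 0.997
```

```bash
python3 - <<'E'
from h import *
settle(8); go((604.1,-159.2,14),-105.8)
snap('wrist','w26',(170,150,470,390),2.6)
E
```

```text
t 35.95 tcp [ 603.8 -159.9   15.5] yaw -105.8 tilt 0.40 F [ 0.2 -0.1 -0.1] w 85.2 q [-0.3   0.33  1.88 -0.    0.93  1.55]
total turn [-0.01 -0.39 -0.08] shift tool axes [ 1.5 -0.8 -0.1] world [ 0.3  0.7 -1.5] rows 1
[[-0.01, -0.39, -0.08], [1.5, -0.8, -0.1]]
```

View pics/w26.png

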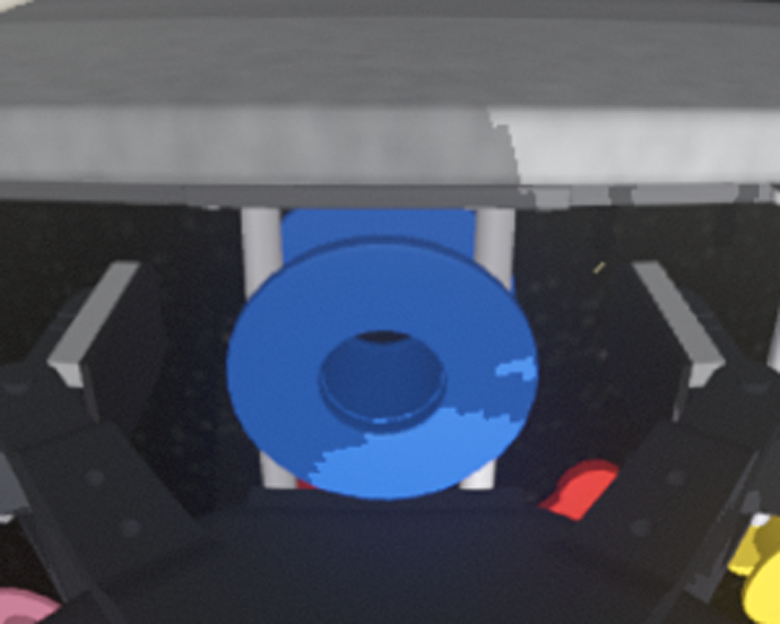

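Call:
carry_out:
  plan:
    - [[0,-0.4,0],[1.5,-0.8,0],85]

```text
t: 36.1
tool_pos: [604.3, -159.3, 14.8]
ee_rot: [-0.097, 0.701, -0.098, -0.7]
force: [1.2, 0.4, -0.1]
width: 0.997
```

```bash
python3 - <<'E'
from h import *
settle(8)
E
```

```text
t 36.50 tcp [ 603.9 -159.1   13.9] yaw -105.8 tilt 0.09 F [-0.  -0.6 -0. ] w 84.7 q [-0.3   0.34  1.87 -0.    0.93  1.55]
```

Call:
carry_out:
  plan:
    - [[0,0,0],[0,0,0],40]
    - [[0,0,0],[0,0,0],40]
    - [[0,0,0],[0,0,0],40]
    - [[0,0,0],[0,0,0],40]
    - [[0,0,0],[0,0,0],40]
    - [[0,0,0],[0,0,0],40]
    - [[0,0,0],[0,0,0],40]
  squeeze: 35

```text
t: 37.2
tool_pos: [603.9, -159.1, 14.2]
ee_rot: [0.097, -0.7, 0.098, 0.701]
force: [-0.8, -0.1, 0.3]
width: 0.564
```

```bash
python3 - <<'E'
from h import *
settle(4)
snap('wrist','w27',(170,150,470,390),2.6)
E
```

```text
t 37.40 tcp [ 603.8 -159.1   14.2] yaw -105.8 tilt 0.08 F [-0.1  0.5  0.4] w 48.4 q [-0.3   0.34  1.87 -0.    0.93  1.55]
```

Call:
carry_out:
  plan:
    - [[0,0,0],[-11,0,0],40]

```text
t: 37.55
tool_pos: [602.0, -158.6, 23.6]
ee_rot: [0.097, -0.699, 0.098, 0.702]
force: [0.7, -0.6, -1.5]
width: 0.57
```

```bash
python3 - <<'E'
from h import *
settle(8)
E
```

```text
t 37.95 tcp [ 603.6 -159.    25. ] yaw -105.8 tilt 0.09 F [-0.2  0.1 -0.4] w 48.0 q [-0.3   0.32  1.86 -0.    0.95  1.55]
```

View pics/w27.png

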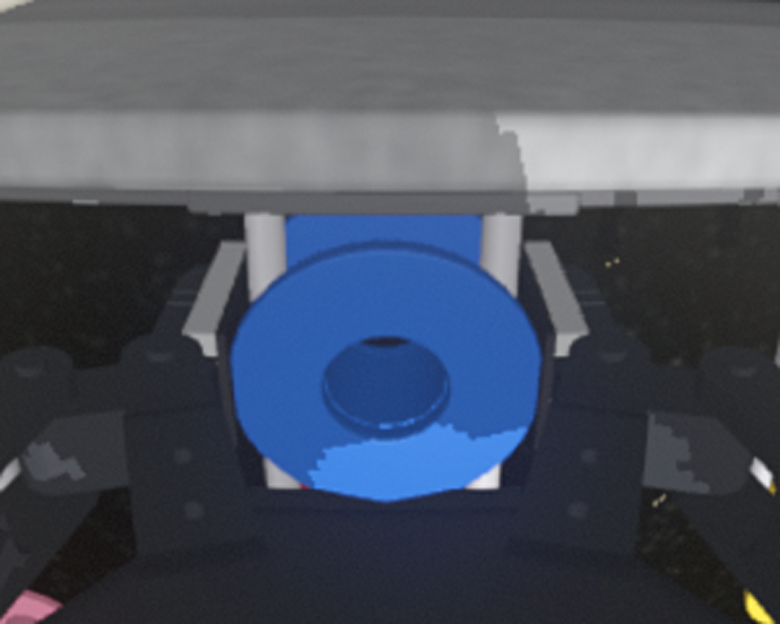

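Call:
carry_out:
  plan:
    - [[0,0,0],[0,0,15],40]
    - [[0,0,0],[0,0,25],40]
    - [[0,0,0],[0,0,25],40]
    - [[0,0,0],[-1,0,15],40]
    - [[0,0,0],[-10,0,3],40]
    - [[0,0,0],[-30,0,0],40]
    - [[0,0,0],[-30,0,0],40]
    - [[0,0,0],[-20,0,0],40]

```text
t: 38.75
tool_pos: [518.3, -134.7, 114.8]
ee_rot: [0.097, -0.697, 0.097, 0.704]
force: [0.9, -0.4, -1.0]
width: 0.567
```

```bash
python3 - <<'E'
from h import *
settle(6); snap('wrist','w28'); go((526.5,156,90),3.4,12); go((526.5,156,90),-176.6,12)
E
```

```text
t 39.05 tcp [ 516.1 -134.   110.9] yaw -105.8 tilt 0.84 F [-0.6  0.4 -0.3] w 48.4 q [-0.3   0.08  1.98 -0.    1.09  1.55]
total turn [70.78  0.74 -0.59] shift tool axes [  21.3 -281.8   68.4] world [ 10.7 289.9 -20.5] rows 12
[[5.9, 0.06, -0.05], [1.8, -23.5, 5.7]]
[[5.9, 0.06, -0.05], [1.8, -22.8, 8.1]]
[[5.9, 0.06, -0.05], [1.8, -21.8, 10.4]]
[[5.9, 0.06, -0.05], [1.8, -20.6, 12.6]]
[[5.9, 0.06, -0.05], [1.8, -19.2, 14.6]]
[[5.9, 0.06, -0.05], [1.8, -17.6, 16.5]]
[[5.9, 0.06, -0.05], [1.8, -15.8, 18.3]]
[[5.9, 0.06, -0.05], [1.8, -13.9, 19.8]]
[[5.9, 0.06, -0.05], [1.8, -11.8, 21.1]]
[[5.9, 0.06, -0.05], [1.8, -9.5, 22.2]]
[[5.9, 0.06, -0.05], [1.8, -7.2, 23.1]]
[[5.9, 0.06, -0.05], [1.7, -4.8, 23.7]]
total turn [70.78  0.74 -0.59] shift tool axes [  21.3 -281.8   68.4] world [ 10.7 289.9 -20.5] rows 12
[[5.9, 0.06, -0.05], [1.8, -23.5, 5.7]]
[[5.9, 0.06, -0.05], [1.8, -22.8, 8.1]]
[[5.9, 0.06, -0.05], [1.8, -21.8, 10.4]]
[[5.9, 0.06, -0.05], [1.8, -20.6, 12.6]]
[[5.9, 0.06, -0.05], [1.8, -19.2, 14.6]]
[[5.9, 0.06, -0.05], [1.8, -17.6, 16.5]]
[[5.9, 0.06, -0.05], [1.8, -15.8, 18.3]]
[[5.9, 0.06, -0.05], [1.8, -13.9, 19.8]]
[[5.9, 0.06, -0.05], [1.8, -11.8, 21.1]]
[[5.9, 0.06, -0.05], [1.8, -9.5, 22.2]]
[[5.9, 0.06, -0.05], [1.8, -7.2, 23.1]]
[[5.9, 0.06, -0.05], [1.7, -4.8, 23.7]]
```

View pics/w28.png

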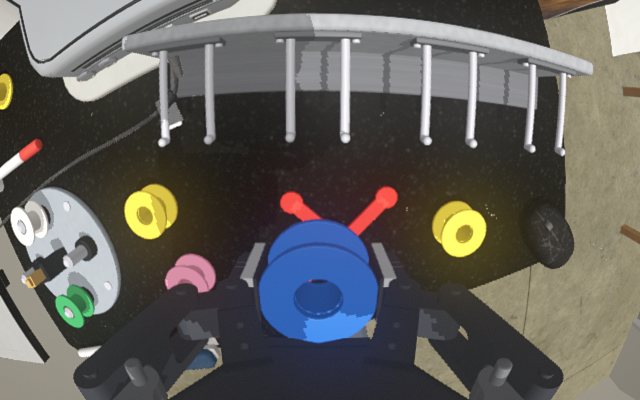

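```bash
cat >> h.py <<'E'
def go2(p,turn_deg,n):
    """as go, but with a forced turn about tool x; also levels the tool"""
    s=r.read_state(); R0=rot(s); d=np.asarray(p,float)-s['tool_pos']
    for i in range(n):
        Ri=R0*R.from_rotvec(np.radians([turn_deg*i/n,0,0])); print([round(turn_deg/n,2)],Ri.inv().apply(d/n).round(1).tolist())
E
python3 - <<'E'
from h import *
go2((526.5,156,100),-109.2,14)
E
```

```text
[-7.8] [0.8, -20.1, 4.9]
[-7.8] [0.8, -20.6, 2.1]
[-7.8] [0.8, -20.7, -0.7]
[-7.8] [0.8, -20.4, -3.5]
[-7.8] [0.8, -19.8, -6.2]
[-7.8] [0.8, -18.7, -8.9]
[-7.8] [0.8, -17.4, -11.3]
[-7.8] [0.8, -15.7, -13.6]
[-7.8] [0.8, -13.7, -15.6]
[-7.8] [0.8, -11.4, -17.3]
[-7.8] [0.8, -9.0, -18.7]
[-7.8] [0.8, -6.4, -19.7]
[-7.8] [0.8, -3.6, -20.4]
[-7.8] [0.8, -0.8, -20.7]
```

Call:
carry_out:
  plan:
    - [[-7.8,0,0],[0,-20,5],40]
    - [[-7.8,0,0],[0,-20.6,2],40]
    - [[-7.8,0,0],[0,-20.7,-0.7],40]
    - [[-7.8,0,0],[0,-20.4,-3.5],40]
    - [[-7.8,0,0],[0,-19.8,-6.2],40]
    - [[-7.8,0,0],[0,-18.7,-9],40]
    - [[-7.8,0,0],[0,-17.4,-11.3],40]
    - [[-7.8,0,0],[0,-15.7,-13.6],40]
    - [[-7.8,0,0],[0,-13.7,-15.6],40]
    - [[-7.8,0,0],[0,-11.4,-17.3],40]
    - [[-7.8,0,0],[0,-9,-18.7],40]
    - [[-7.8,0,0],[0,-6.4,-19.7],40]

```text
t: 40.3
tool_pos: [505.3, 121.7, 91.8]
ee_rot: [-0.448, -0.524, -0.473, 0.549]
force: [1.0, 0.6, 0.3]
width: 0.56
```

```bash
python3 - <<'E'
from h import *
settle(8); go((526.5,156,90),3.4)
E
```

```text
t 40.70 tcp [506.5 120.2  93.2] yaw -9.2 tilt 2.67 F [ 0.2  0.1 -0.3] w 48.2 q [0.18 0.09 2.   0.01 1.09 0.33]
total turn [-12.56  -0.09   2.67] shift tool axes [  2.4  14.2 -38.5] world [20.  35.8 -3.2] rows 2
[[-6.28, -0.05, 1.34], [1.2, 7.1, -19.3]]
[[-6.28, -0.05, 1.34], [1.4, 9.1, -18.4]]
```

Call:
carry_out:
  plan:
    - [[-6.3,0,1.3],[1,7,-19],40]
    - [[-6.3,0,1.3],[1,9,-18.4],40]

```text
t: 40.9
tool_pos: [526.8, 153.1, 90.5]
ee_rot: [0.515, 0.485, 0.515, -0.485]
force: [0.7, 0.2, -0.6]
width: 0.566
```

```bash
python3 - <<'E'
from h import *
settle(8); go((526.5,156,60),3.4); snap('wrist','w29')
E
```

```text
t 41.30 tcp [526.  153.   90.4] yaw 3.3 tilt 0.10 F [-0.3  1.3 -1. ] w 48.0 q [0.24 0.12 1.98 0.   1.04 0.18]
total turn [-0.15 -0.03  0.1 ] shift tool axes [30.4  0.7 -2.9] world [  0.5   3.  -30.4] rows 1
[[-0.15, -0.03, 0.1], [30.4, 0.7, -2.9]]
```

View pics/w29.png

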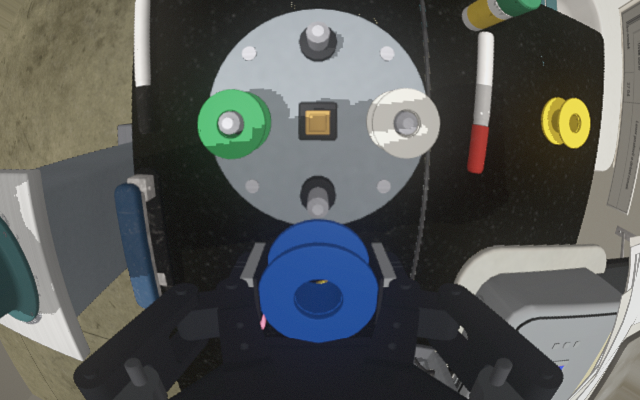

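```bash
python3 - <<'E'
from h import *
v=[522.85,217.8,.0595]; P=[]
for a in range(4):
    t=v[2]+a*np.pi/2; c=[v[0]+62*np.cos(t),v[1]+62*np.sin(t)]; P+=[(circ((*c,60),6),(0,0,255),True),(circ((*c,26),15),(0,255,0),True)]
P.append((circ((v[0],v[1],12),95),(255,0,0),True))
sq=lambda h,z:[[v[0]+h*np.sqrt(2)*np.cos(v[2]+np.pi/4+k*np.pi/2),v[1]+h*np.sqrt(2)*np.sin(v[2]+np.pi/4+k*np.pi/2),z] for k in range(4)]
P+= [(sq(13,62),(0,0,255),True),(sq(5,88),(0,0,255),True),(sq(7,83),(0,255,0),True)]
overlay('wrist','w29',P,'w29o',(190,0,450,230),3)
E
```

```text
(no output)
```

View pics/w29o.png

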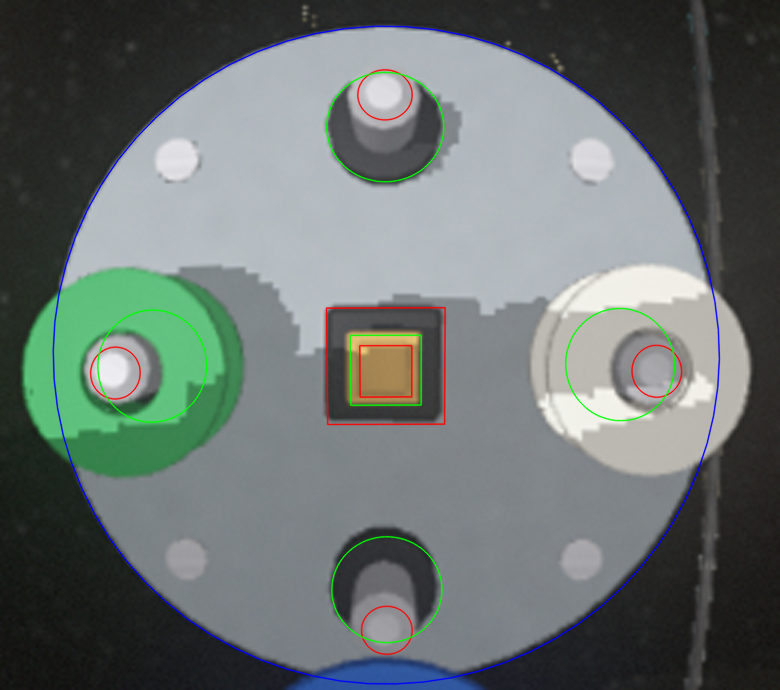

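Call:
carry_out:
  plan:
    - [[-0.1,0,0.1],[18,0.7,-3.3],40]
    - [[0,0,0],[18,0,0.5],40]

```text
t: 41.55
tool_pos: [529.8, 156.0, 57.2]
ee_rot: [0.515, 0.488, 0.513, -0.483]
force: [-0.9, 1.2, -1.0]
width: 0.565
```

```bash
python3 - <<'E'
from h import *
settle(8); go((526.5,156.4,26),3.4)
E
```

```text
t 41.95 tcp [530.2 156.2  58.1] yaw 3.3 tilt 0.45 F [0.3 0.5 0.1] w 48.2 q [0.24 0.16 2.01 0.   0.97 0.18]
total turn [-0.13 -0.1  -0.43] shift tool axes [32.1 -3.9 -0.4] world [ -3.7   0.2 -32.1] rows 1
[[-0.13, -0.1, -0.43], [32.1, -3.9, -0.4]]
```

Call:
carry_out:
  plan:
    - [[-0.1,-0.1,-0.4],[14,-3.9,-0.4],40]
    - [[0,0,0],[14,-1,0],40]

```text
t: 42.15
tool_pos: [528.4, 157.1, 32.2]
ee_rot: [0.516, 0.487, 0.513, -0.483]
force: [-0.3, -0.1, -0.7]
width: 0.561
```

```bash
python3 - <<'E'
from h import *
settle(8); go((526.5,156.4,23),3.4)
E
```

```text
t 42.55 tcp [528.7 157.1  32.9] yaw 3.4 tilt 0.41 F [ 0.3 -0.5 -0.2] w 48.2 q [ 0.24  0.19  2.02 -0.    0.92  0.19]
total turn [-0.03 -0.07 -0.41] shift tool axes [ 9.9 -2.3  0.6] world [-2.2 -0.7 -9.9] rows 1
[[-0.03, -0.07, -0.41], [9.9, -2.3, 0.6]]
```

Call:
carry_out:
  plan:
    - [[0,-0.1,-0.4],[9.9,-2.3,0.6],40]

```text
t: 42.65
tool_pos: [528.4, 156.8, 24.5]
ee_rot: [0.515, 0.486, 0.514, -0.484]
force: [-0.1, 0.0, -0.1]
width: 0.563
```

```bash
python3 - <<'E'
from h import *
settle(8); go((526.5,156.4,11),3.4)
E
```

```text
t 43.05 tcp [526.7 156.4  23.1] yaw 3.4 tilt 0.04 F [1.2 0.7 0.2] w 48.1 q [ 0.24  0.2   2.03 -0.    0.91  0.19]
total turn [-0.03  0.03 -0.03] shift tool axes [12.1 -0.2 -0. ] world [ -0.2  -0.  -12.1] rows 1
[[-0.03, 0.03, -0.03], [12.1, -0.2, -0.0]]
```

Call:
carry_out:
  plan:
    - [[0,0,0],[4,-0.3,0],40]
    - [[0,0,0],[4,-0.4,0],40]
    - [[0,0,0],[4,-0.4,0],40]

```text
t: 43.35
tool_pos: [526.6, 156.6, 11.4]
ee_rot: [0.515, 0.486, 0.514, -0.484]
force: [0.1, 0.8, -0.6]
width: 0.563
```

```bash
python3 - <<'E'
from h import *
settle(8); go((526.5,156.4,-1),3.4); snap('wrist','w30',(220,150,420,370),2.7)
E
```

```text
t 43.75 tcp [526.8 156.6  11.9] yaw 3.4 tilt 0.17 F [-0.3 -0.9 -0.9] w 48.2 q [ 0.24  0.21  2.04 -0.    0.89  0.19]
total turn [-0.04  0.   -0.17] shift tool axes [12.9 -0.3  0.2] world [ -0.3  -0.2 -12.9] rows 1
[[-0.04, 0.0, -0.17], [12.9, -0.3, 0.2]]
```

View pics/w30.png

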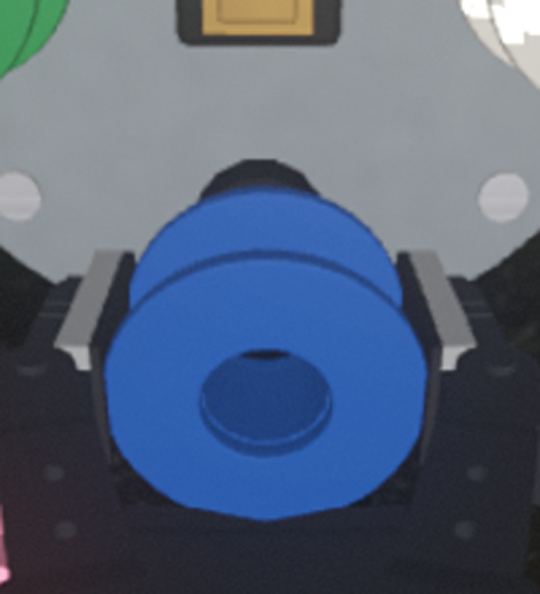

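Call:
carry_out:
  plan:
    - [[0,0,-0.2],[4,-0.4,0.2],40]
    - [[0,0,0],[4,-0.4,0],40]
    - [[0,0,0],[4,-0.4,0],40]

```text
t: 44.1
tool_pos: [526.6, 156.6, 0.1]
ee_rot: [0.515, 0.486, 0.514, -0.485]
force: [-1.1, -0.1, -0.4]
width: 0.566
```

```bash
python3 - <<'E'
from h import *
settle(8); go((526.5,156.4,-15.5),3.4); snap('wrist','w31',(220,150,420,370),2.7)
E
```

```text
t 44.50 tcp [5.266e+02 1.566e+02 5.000e-01] yaw 3.4 tilt 0.09 F [ 0.4  0.9 -0.7] w 47.9 q [0.24 0.23 2.04 0.   0.87 0.18]
total turn [-0.04 -0.03 -0.08] shift tool axes [16.  -0.2  0.2] world [ -0.1  -0.2 -16. ] rows 1
[[-0.04, -0.03, -0.08], [16.0, -0.2, 0.2]]
```

View pics/w31.png

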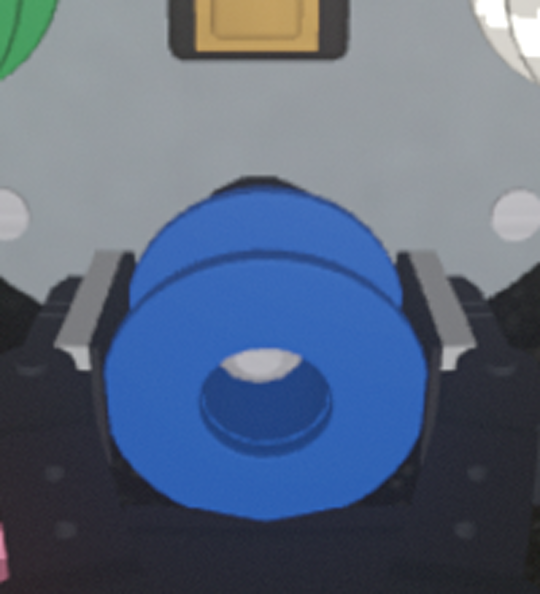

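Call:
carry_out:
  plan:
    - [[0,0,-0.1],[4,-0.9,0.2],40]
    - [[0,0,0],[4,-0.4,0],40]
    - [[0,0,0],[4,-0.4,0],40]
    - [[0,0,0],[3.6,-0.4,0],40]

```text
t: 44.95
tool_pos: [525.2, 156.5, -15.4]
ee_rot: [0.515, 0.486, 0.514, -0.485]
force: [-0.1, 0.4, -0.9]
width: 0.56
```

```bash
python3 - <<'E'
from h import *
settle(8); go((526.0,156.4,-15.5),3.4); snap('wrist','w32',(220,150,420,370),2.7)
E
```

```text
t 45.35 tcp [525.7 156.6 -14.7] yaw 3.4 tilt 0.14 F [-0.  -0.2 -0.3] w 48.1 q [0.24 0.25 2.05 0.   0.84 0.18]
total turn [-0.04 -0.05 -0.13] shift tool axes [0.8 0.3 0.2] world [ 0.3 -0.2 -0.8] rows 1
[[-0.04, -0.05, -0.13], [0.8, 0.3, 0.2]]
```

View pics/w32.png

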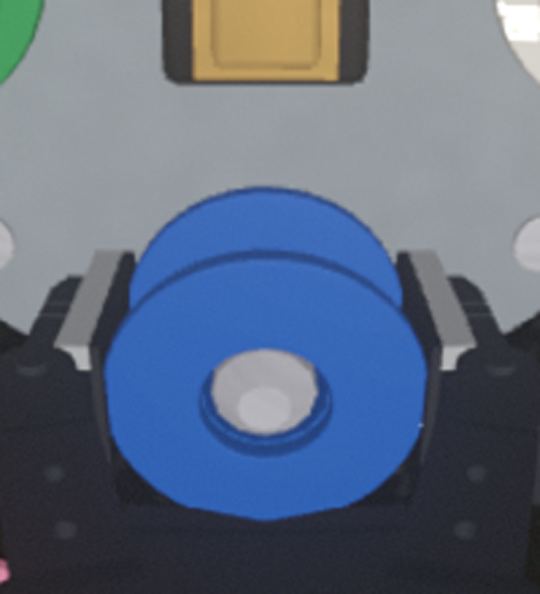

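Call:
carry_out:
  plan:
    - [[0,0,-0.1],[0.8,0.2,0.2],40]
    - [[0,0,0],[0,0,0],85]
    - [[0,0,0],[0,0,0],85]
    - [[0,0,0],[0,0,0],85]
    - [[0,0,0],[0,0,0],85]
    - [[0,0,0],[0,0,0],85]
    - [[0,0,0],[0,0,0],85]

```text
t: 46.1
tool_pos: [526.8, 156.6, -14.7]
ee_rot: [0.515, 0.486, 0.514, -0.484]
force: [-0.1, 0.6, -0.1]
width: 0.994
```

```bash
python3 - <<'E'
from h import *
settle(3)
E
```

```text
t 46.25 tcp [526.8 156.6 -14.7] yaw 3.4 tilt 0.14 F [-0.  -0.4 -0.8] w 85.2 q [0.24 0.25 2.05 0.   0.84 0.18]
```

Call:
carry_out:
  plan:
    - [[0,0,0],[-10,0,0],85]
    - [[0,0,0],[-25,0,0],85]
    - [[0,0,0],[-40,0,0],85]
    - [[0,0,0],[-40,0,0],85]
    - [[0,0,0],[-35,0,0],85]

```text
t: 46.75
tool_pos: [520.5, 154.9, 135.1]
ee_rot: [0.512, 0.481, 0.517, -0.489]
force: [1.2, 1.0, -0.3]
width: 0.997
```

```bash
python3 - <<'E'
from h import *
settle(6); snap('wrist','w33'); snap('top','t33',(180,155,445,285),3)
E
```

```text
t 47.05 tcp [519.5 154.6 131.8] yaw 3.4 tilt 0.89 F [-1.1  0.3 -0.3] w 85.0 q [0.24 0.08 1.95 0.   1.14 0.18]
```

View pics/w33.png

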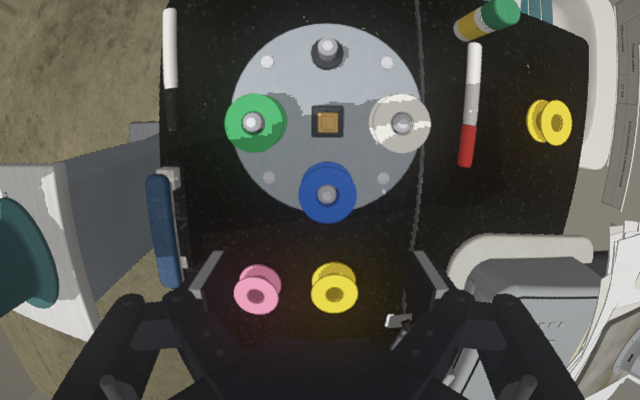

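View pics/t33.png

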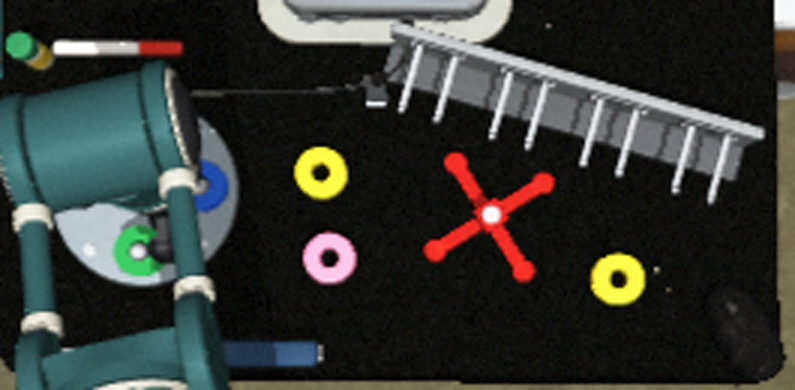

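```bash
python3 - <<'E'
from h import *
print(p2w('top',(180+491/3,155+215/3),46).round(0))
go2((445,-160,120),61.4,12)
E
```

```text
[ 499. -134.   46.]
[5.12] [1.1, -7.7, 25.8]
[5.12] [1.1, -5.4, 26.4]
[5.12] [1.1, -3.0, 26.8]
[5.12] [1.1, -0.6, 26.9]
[5.12] [1.1, 1.8, 26.9]
[5.12] [1.1, 4.2, 26.6]
[5.12] [1.1, 6.6, 26.1]
[5.12] [1.1, 8.9, 25.4]
[5.12] [1.1, 11.1, 24.5]
[5.12] [1.1, 13.2, 23.4]
[5.12] [1.1, 15.3, 22.2]
[5.12] [1.1, 17.2, 20.7]
```

Call:
carry_out:
  plan:
    - [[5.1,0,0],[1,-7.7,25.8],85]
    - [[5.1,0,0],[1,-5.4,26.4],85]
    - [[5.1,0,0],[1,-3,26.8],85]
    - [[5.1,0,0],[1,-0.6,27],85]
    - [[5.1,0,0],[1,1.8,27],85]
    - [[5.1,0,0],[1,4.2,26.6],85]
    - [[5.1,0,0],[1,6.6,26],85]
    - [[5.1,0,0],[1,9,25.4],85]
    - [[5.1,0,0],[1,11,24.5],85]
    - [[5.1,0,0],[1,13,23.4],85]
    - [[5.1,0,0],[1,15,22],85]
    - [[5.1,0,0],[1,17,20.7],85]

```text
t: 48.35
tool_pos: [423.4, -165.1, 103.1]
ee_rot: [-0.178, -0.665, -0.188, 0.7]
force: [0.0, -0.4, 0.9]
width: 0.997
```

```bash
python3 - <<'E'
from h import *
settle(8); snap('wrist','w34')
E
```

```text
t 48.75 tcp [ 425.1 -163.7  104.4] yaw -59.6 tilt 2.81 F [ 0.2 -0.3  0.5] w 85.1 q [-0.41 -0.04  2.12 -0.02  1.11  0.64]
```

View pics/w34.png

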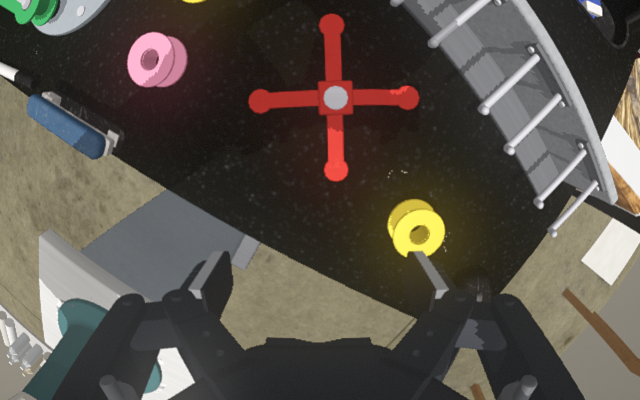

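```bash
cat >> h.py <<'E'
def retfit(name,ends,knob,zend=5,L=70):
    from scipy.optimize import least_squares
    m,_=load(name)
    W=np.array([p2w('wrist',p,zend,m)[:2] for p in ends]); K=p2w('wrist',knob,46,m)[:2]
    c=W.mean(0); d=W-c; a=np.degrees(np.arctan2(d[:,1],d[:,0])); am=np.degrees(np.angle(np.mean(np.exp(4j*np.radians(a)))))/4
    print('ends centre',c.round(1),'knob',K.round(1),'len',np.hypot(*d.T).round(1),'angles',a.round(1),'mod90',am.round(1)); return c,K,am
def retpoly(c,am,z0=0):
    P=[]; a=np.radians(am); ex=np.array([np.cos(a),np.sin(a)]); ey=np.array([-ex[1],ex[0]]); c=np.array(c)
    f=lambda u,v,z:[*(c+u*ex+v*ey),z0+z]
    for h,z,col in ((13,46,(255,255,0)),(13,6,(255,0,255))): P.append(([f(-h,-h,z),f(h,-h,z),f(h,h,z),f(-h,h,z)],col,True))
    P.append(([f(-76,-7,6),f(76,-7,6),f(76,7,6),f(-76,7,6)],(0,255,0),True)); P.append(([f(-7,-76,6),f(7,-76,6),f(7,76,6),f(-7,76,6)],(0,255,0),True))
    return P
E
python3 - <<'E'
from h import *
c,K,am=retfit('w34',[(332,24),(336,171),(260,101),(408,97)],(335.5,97))
cc=(c+K)/2
overlay('wrist','w34',retpoly(cc,am),'w34o',(230,0,440,200),3.7)
E
```

```text
ends centre [ 500.4 -134. ] knob [ 500.6 -133.5] len [66.1 66.6 65.6 65.7] angles [  32.2 -147.8  122.3  -57.2] mod90 32.4
```

View pics/w34o.png

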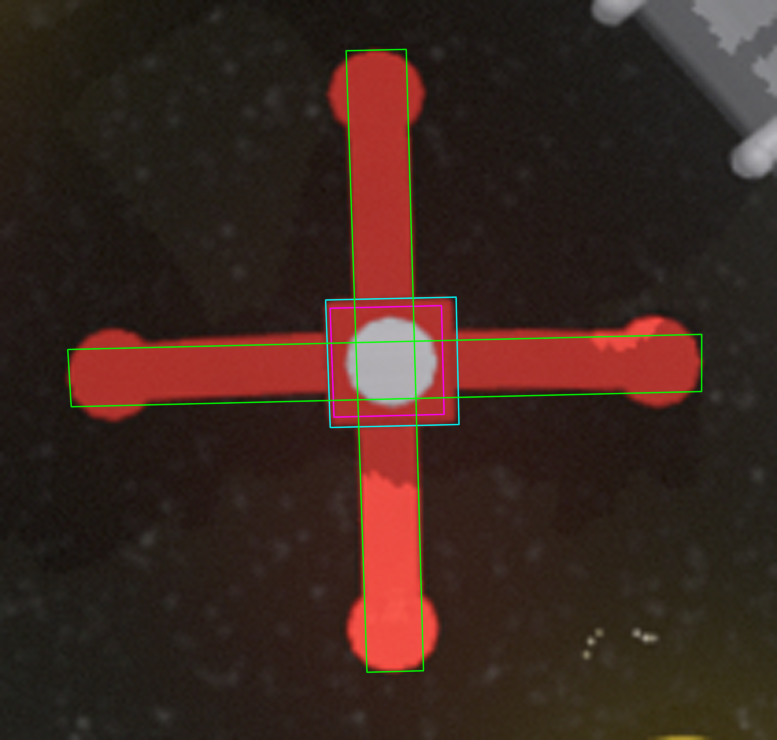

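```bash
python3 - <<'E'
from h import *
go((500.4,-134,60),-57.6)
E
```

```text
total turn [-2.01  2.38  1.46] shift tool axes [ 40.8  13.5 -81.7] world [ 75.2  29.7 -44.5] rows 2
[[-1.01, 1.19, 0.73], [20.4, 6.7, -40.9]]
[[-1.01, 1.19, 0.73], [21.3, 7.2, -40.3]]
```

Call:
carry_out:
  plan:
    - [[-0.7,0.8,0.5],[12,4.5,-27],85]
    - [[-0.7,0.8,0.5],[12,4.5,-27],85]
    - [[-0.6,0.8,0.4],[12,4.5,-27],85]

```text
t: 49.1
tool_pos: [503.2, -132.1, 67.6]
ee_rot: [0.199, 0.68, 0.197, -0.677]
force: [0.5, -0.2, 0.9]
width: 0.996
```

```bash
python3 - <<'E'
from h import *
settle(8); snap('wrist','w35'); go((500.4,-134,20),-57.6)
overlay('wrist','w35',retpoly((500.4,-134),32.4),'w35o',(200,120,440,360),3.3)
E
```

```text
t 49.50 tcp [ 501.6 -133.3   68.1] yaw -57.5 tilt 0.25 F [-0.1  0.4 -0.2] w 84.9 q [-0.31  0.09  2.06  0.    0.99  0.7 ]
total turn [ 0.04 -0.18 -0.19] shift tool axes [48.2 -0.4  1.6] world [ -1.3  -0.6 -48.2] rows 1
[[0.04, -0.18, -0.19], [48.2, -0.4, 1.6]]
```

View pics/w35o.png

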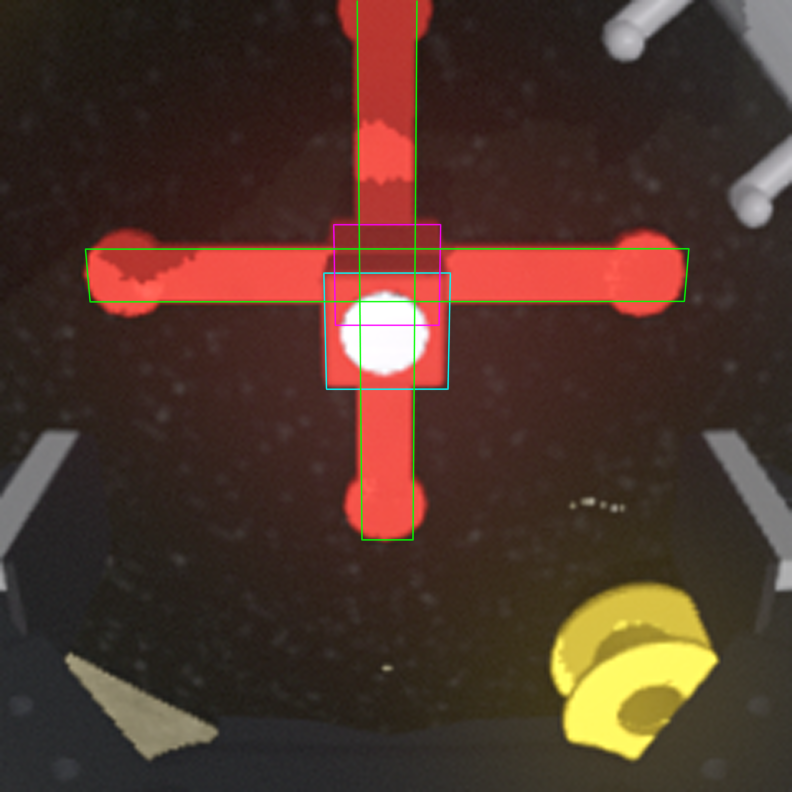

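Call:
carry_out:
  plan:
    - [[0,-0.2,-0.2],[14,-0.4,1.6],85]
    - [[0,0,0],[14,0,0.5],85]
    - [[0,0,0],[14,0,0.5],85]
    - [[0,0,0],[14,0,0.5],85]
    - [[0,0,0],[14,0,0.5],85]
    - [[0,0,0],[10,0,0.5],85]

```text
t: 50.15
tool_pos: [496.6, -137.0, -17.1]
ee_rot: [0.197, 0.679, 0.196, -0.679]
force: [-0.9, 0.5, -0.4]
width: 0.993
```

```bash
python3 - <<'E'
from h import *
settle(8); snap('wrist','w36',(170,150,470,390),2.6); go((500.4,-134,-26),-57.6)
E
```

```text
t 50.55 tcp [ 499.2 -137.5  -14. ] yaw -57.7 tilt 0.33 F [-0.1  0.  -0.1] w 85.3 q [-0.32  0.2   2.12 -0.    0.82  0.69]
total turn [-0.09 -0.19 -0.27] shift tool axes [12.  -2.3 -2.9] world [  1.3   3.4 -12. ] rows 1
[[-0.09, -0.19, -0.27], [12.0, -2.3, -2.9]]
```

View pics/w36.png

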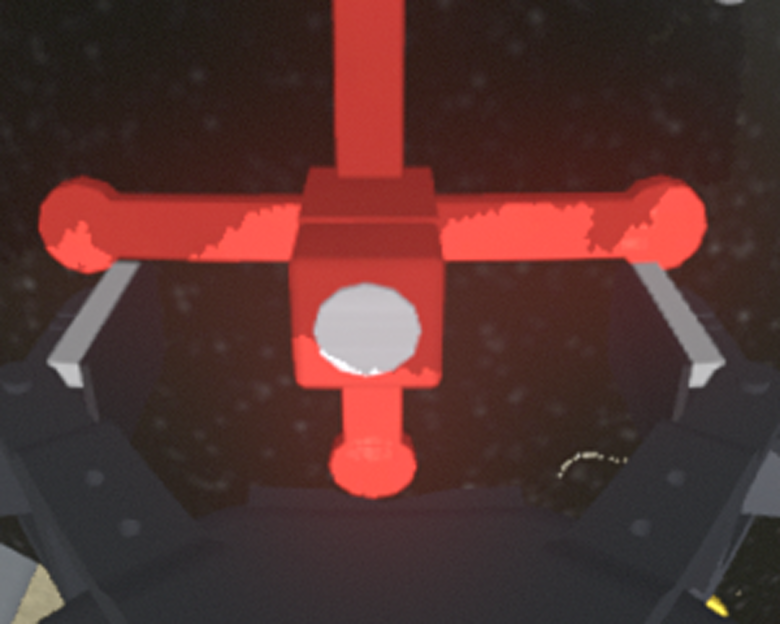

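Call:
carry_out:
  plan:
    - [[-0.1,-0.2,-0.3],[12,-2.3,-2.9],85]

```text
t: 50.7
tool_pos: [502.5, -134.7, -24.3]
ee_rot: [0.198, 0.68, 0.196, -0.678]
force: [-0.1, -0.5, -1.1]
width: 0.995
```

```bash
python3 - <<'E'
from h import *
settle(8); go((500.4,-134,-26),-57.6)
E
```

```text
t 51.10 tcp [ 500.5 -134.   -25.9] yaw -57.6 tilt 0.03 F [-0.2 -0.8 -0.1] w 85.0 q [-0.31  0.22  2.12  0.    0.8   0.7 ]
total turn [0.02 0.01 0.02] shift tool axes [ 0.1 -0.   0.1] world [-0.1 -0.  -0.1] rows 1
[[0.02, 0.01, 0.02], [0.1, -0.0, 0.1]]
```

Call:
carry_out:
  plan:
    - [[0,0,0],[0,0,0],50]
    - [[0,0,0],[0,0,0],50]
    - [[0,0,0],[0,0,0],36]
    - [[0,0,0],[0,0,0],36]
    - [[0,0,0],[0,0,0],36]
    - [[0,0,0],[0,0,0],36]
    - [[0,0,0],[0,0,0],36]
  squeeze: 40

```text
t: 51.8
tool_pos: [500.9, -134.3, -25.4]
ee_rot: [0.197, 0.679, 0.197, -0.679]
force: [-0.2, -0.6, -0.4]
width: 0.419
```

```bash
python3 - <<'E'
from h import *
settle(5); snap('wrist','w37',(170,150,470,390),2.6); go((500.4,-134,-26),-57.6)
E
```

```text
t 52.05 tcp [ 500.8 -134.2  -25.4] yaw -57.6 tilt 0.03 F [ 0.2 -0.7 -0.5] w 36.0 q [-0.31  0.22  2.12  0.    0.8   0.7 ]
total turn [ 0.   -0.03 -0.02] shift tool axes [ 0.6 -0.5  0.3] world [-0.5  0.3 -0.6] rows 1
[[0.0, -0.03, -0.02], [0.6, -0.5, 0.3]]
```

View pics/w37.png

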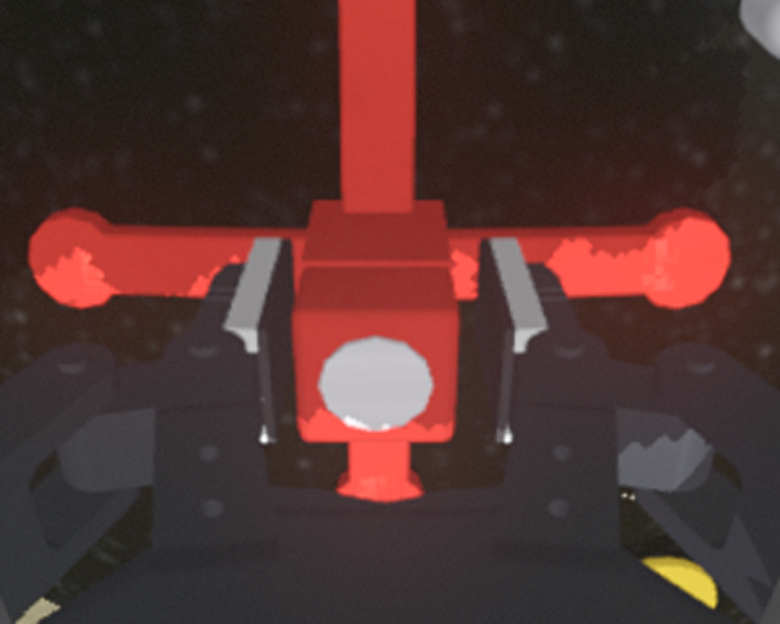

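Call:
carry_out:
  plan:
    - [[0,0,0],[0,0,0],14]
    - [[0,0,0],[0,0,0],14]
    - [[0,0,0],[0,0,0],14]
    - [[0,0,0],[0,0,0],14]
    - [[0,0,0],[0,0,0],14]
  squeeze: 50

```text
t: 52.6
tool_pos: [500.9, -134.2, -25.3]
ee_rot: [0.197, 0.679, 0.197, -0.679]
force: [-0.2, -0.3, 0.4]
width: 0.3
```

```bash
python3 - <<'E'
from h import *
settle(5); snap('wrist','w38',(170,150,470,390),2.6)
E
```

```text
t 52.85 tcp [ 500.8 -134.2  -25.3] yaw -57.6 tilt 0.02 F [-0.9 -0.7  0.6] w 25.2 q [-0.31  0.22  2.12  0.    0.8   0.7 ]
```

View pics/w38.png

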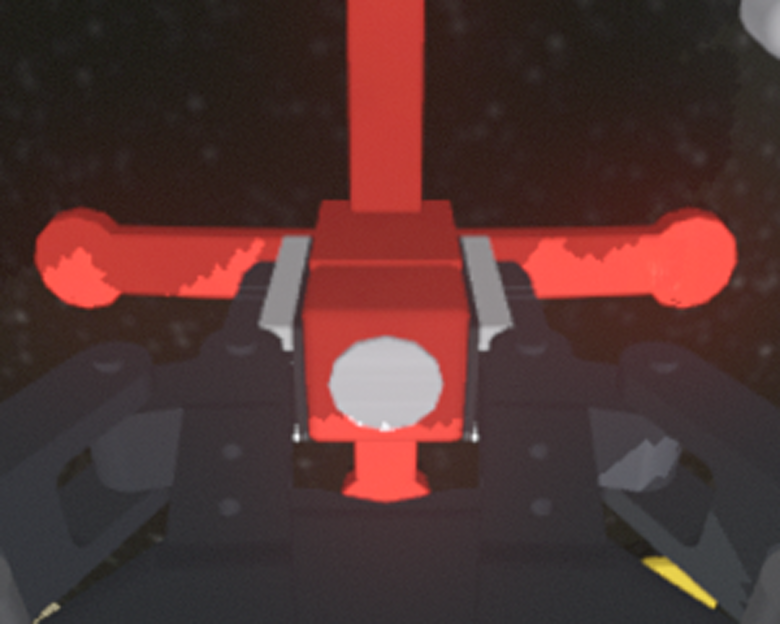

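Call:
carry_out:
  plan:
    - [[0,0,0],[-8,0,0],14]
    - [[0,0,0],[-20,0,0],14]
    - [[0,0,0],[-35,0,0],14]
    - [[0,0,0],[-35,0,0],14]
    - [[0,0,0],[-30,0,0],14]
    - [[0,0,0],[-10,0,0],14]

```text
t: 53.5
tool_pos: [496.4, -132.9, 114.9]
ee_rot: [-0.195, -0.676, -0.199, 0.682]
force: [0.1, -0.4, -1.3]
width: 0.295
```

```bash
python3 - <<'E'
from h import *
settle(6); snap('wrist','w39'); go((470,218,110),-86.6,10)
E
```

```text
t 53.80 tcp [ 492.3 -131.6  108.8] yaw -57.6 tilt 1.15 F [ 0.2  1.1 -1.1] w 25.5 q [-0.31  0.04  2.03  0.    1.09  0.7 ]
total turn [29.    0.94  0.69] shift tool axes [   1.3 -307.2 -168.4] world [-22.4 349.6   1.3] rows 10
[[2.9, 0.09, 0.07], [0.1, -30.7, -16.8]]
[[2.9, 0.09, 0.07], [0.1, -31.5, -15.3]]
[[2.9, 0.09, 0.07], [0.1, -32.3, -13.7]]
[[2.9, 0.09, 0.07], [0.1, -32.9, -12.0]]
[[2.9, 0.09, 0.07], [0.1, -33.5, -10.3]]
[[2.9, 0.09, 0.07], [0.0, -34.0, -8.6]]
[[2.9, 0.09, 0.07], [0.0, -34.3, -6.9]]
[[2.9, 0.09, 0.07], [-0.0, -34.7, -5.1]]
[[2.9, 0.09, 0.07], [-0.0, -34.9, -3.4]]
[[2.9, 0.09, 0.07], [-0.1, -35.0, -1.6]]
```

View pics/w39.png

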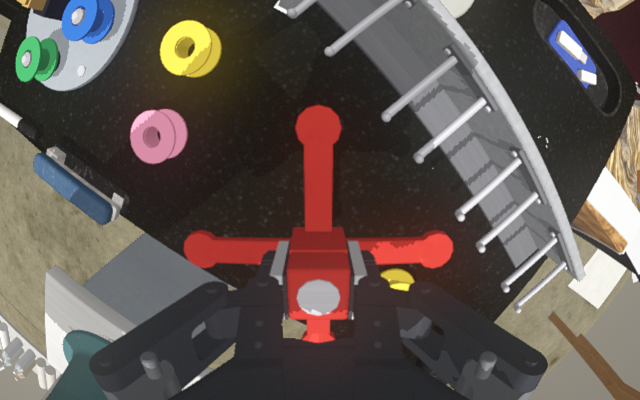

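Call:
carry_out:
  plan:
    - [[2.9,0.1,0.1],[-1,-26,-14],14]
    - [[2.9,0.1,0.1],[-1,-34,-17],14]
    - [[2.9,0.1,0.1],[-1,-35,-15],14]
    - [[2.9,0.1,0.1],[-1,-35,-13],14]
    - [[2.9,0.1,0.1],[-1,-36,-12],14]
    - [[2.9,0.1,0.1],[-1,-36,-10],14]
    - [[2.9,0.1,0.1],[-1,-36,-8],14]
    - [[2.9,0.1,0.1],[-1,-36,-7],14]
    - [[2.9,0.1,0],[-1,-36,-6],14]
    - [[2.9,0.1,0],[-1,-28,-4],14]

```text
t: 54.85
tool_pos: [473.0, 232.7, 103.2]
ee_rot: [-0.013, -0.699, -0.009, 0.715]
force: [0.6, 0.8, -2.0]
width: 0.294
```

```bash
python3 - <<'E'
from h import *
settle(8); snap('wrist','w40'); go((522.8,218.1,95),-86.6)
E
```

```text
t 55.25 tcp [474.1 229.7 104.3] yaw -88.3 tilt 1.29 F [-0.1 -0.1 -2. ] w 25.5 q [0.4  0.08 2.   0.   1.09 1.94]
total turn [-1.67  1.24 -0.25] shift tool axes [  8.5  13.1 -48.4] world [ 48.6 -11.7  -9.5] rows 2
[[-0.83, 0.62, -0.13], [4.3, 6.6, -24.2]]
[[-0.83, 0.62, -0.13], [4.5, 6.9, -24.0]]
```

View pics/w40.png

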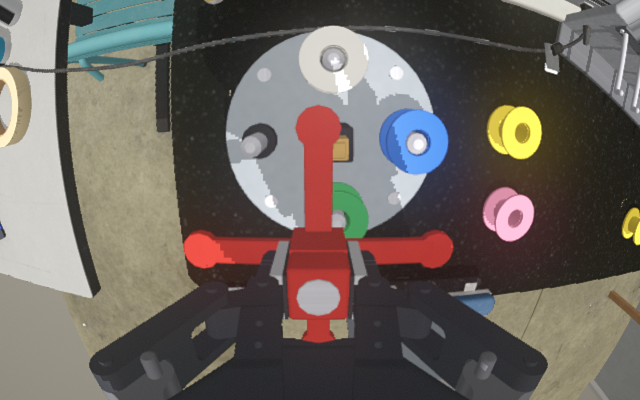

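```bash
python3 - <<'E'
from h import *
colfit('w33','green',56,(200,60,300,180)); colfit('w33','blue',56,(280,140,380,240)); colfit('w40','blue',56,(370,90,470,190))
E
```

```text
green outer 169 (224, 94, 63, 58) [array([462.06, 214.17,  25.15]), np.float64(1.0)]
green hole 65 (241, 111, 25, 23) [array([461.55, 214.66,   9.78]), np.float64(0.54)]
blue outer 171 (299, 162, 57, 62) [array([526.36, 156.65,  25.75]), np.float64(1.25)]
blue hole 60 (316, 183, 22, 22) [array([525.99, 156.72,   9.21]), np.float64(0.33)]
blue outer 190 (380, 109, 69, 65) [array([527.34, 157.05,  26.32]), np.float64(1.55)]
blue hole 67 (405, 130, 24, 26) [array([526.09, 156.44,   9.32]), np.float64(0.42)]
```

Call:
carry_out:
  plan:
    - [[-0.9,0.6,-0.1],[2,6.6,-24],14]
    - [[-0.8,0.6,-0.1],[2,6.9,-22],14]

```text
t: 55.5
tool_pos: [519.8, 216.6, 99.9]
ee_rot: [-0.022, -0.706, -0.021, 0.707]
force: [0.3, 0.3, -1.4]
width: 0.3
```

```bash
python3 - <<'E'
from h import *
settle(8); go((522.8,218.1,70),-86.6)
E
```

```text
t 55.90 tcp [518.4 217.6  99.7] yaw -86.5 tilt 0.16 F [ 0.1  0.2 -1.3] w 25.4 q [0.35 0.13 1.94 0.   1.07 1.86]
total turn [ 0.06  0.15 -0.03] shift tool axes [29.7 -0.3 -4.5] world [  4.4   0.5 -29.7] rows 1
[[0.06, 0.15, -0.03], [29.7, -0.3, -4.5]]
```

Call:
carry_out:
  plan:
    - [[0.1,0.1,0],[12,-0.3,-4.5],14]
    - [[0,0,0],[13,0,0.5],14]

```text
t: 56.1
tool_pos: [523.9, 219.3, 75.9]
ee_rot: [0.021, 0.708, 0.021, -0.705]
force: [0.9, -0.2, -2.5]
width: 0.301
```

```bash
python3 - <<'E'
from h import *
settle(8); go((522.8,218.1,68),-86.6)
E
```

```text
t 56.50 tcp [523.8 219.   76.6] yaw -86.6 tilt 0.19 F [-0.   0.3 -1.4] w 25.5 q [ 0.35  0.17  1.96 -0.    1.02  1.86]
total turn [-0.01 -0.19  0.04] shift tool axes [8.6 0.9 1. ] world [-1.  -0.9 -8.6] rows 1
[[-0.01, -0.19, 0.04], [8.6, 0.9, 1.0]]
```

Call:
carry_out:
  plan:
    - [[0,-0.2,0],[8.5,0.9,1],14]

```text
t: 56.6
tool_pos: [524.4, 218.7, 69.6]
ee_rot: [0.02, 0.708, 0.022, -0.706]
force: [0.4, 0.4, -0.8]
width: 0.296
```

```bash
python3 - <<'E'
from h import *
settle(8); go((522.8,218.1,58),-86.6); m=snap('wrist','w41')
s=r.read_state()
overlay('wrist','w41',[(circ((522.85+62*np.cos(t),217.8+62*np.sin(t),26),15),(0,255,0),True) for t in np.array([0,1,2,3])*np.pi/2+.0595]+retpoly((522.8,218.1),3.4,s['tool_pos'][2]+25.3),'w41o',(170,130,470,360),2.6)
E
```

```text
t 57.00 tcp [523.  218.2  68.3] yaw -86.6 tilt 0.05 F [ 0.7 -0.1 -1.3] w 25.4 q [0.35 0.17 1.96 0.   1.   1.86]
total turn [-0.02 -0.01  0.05] shift tool axes [10.3  0.1  0.2] world [ -0.2  -0.1 -10.3] rows 1
[[-0.02, -0.01, 0.05], [10.3, 0.1, 0.2]]
```

View pics/w41o.png

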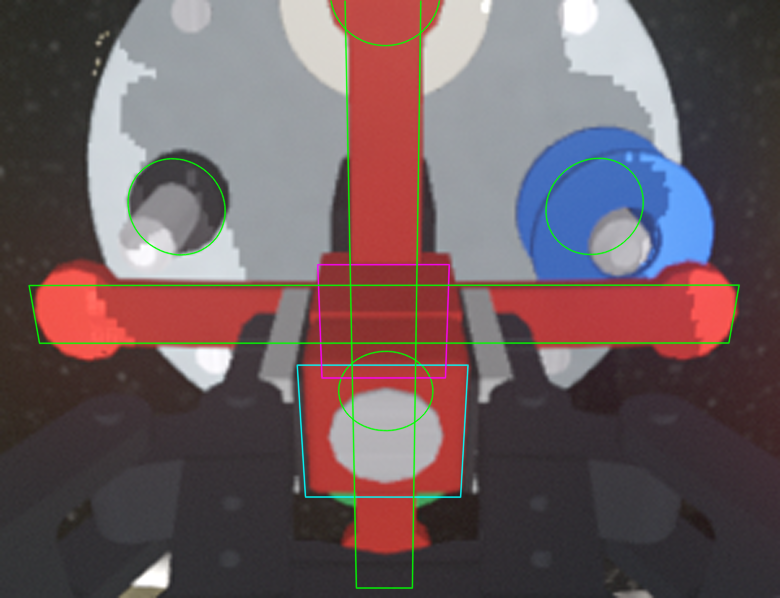

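```bash
python3 - <<'E'
from h import *
for n,px,exp in [('w14',(266,400),(584.7,221.5)),('w22',(262,416),(461,214.1)),('w32',(264,406),(526.5,155.9))]:
    m,_=load(n); p=np.array([220+(px[0]+.5)/2.7-.5,150+(px[1]+.5)/2.7-.5])
    print(n,'tip->',p2w('wrist',p,60,m).round(1),'fit',exp)
m,im=load('w41')
# collar left, tips in w41
for nm,px,z in [('left collar',(179,201),26),('left tip',(146,246),60),('right tip',(620,252),60)]:
    p=np.array([170+(px[0]+.5)/2.6-.5,130+(px[1]+.5)/2.6-.5]); print(nm,p2w('wrist',p,z,m).round(1))
cv2.imwrite('pics/w41c.png',cv2.resize(im[150:260,180:420],None,fx=3.3,fy=3.3,interpolation=cv2.INTER_CUBIC))
E
```

```text
w14 tip-> [583.7 221.8  60. ] fit (584.7, 221.5)
w22 tip-> [459.9 214.8  60. ] fit (461, 214.1)
w32 tip-> [525.7 156.3  60. ] fit (526.5, 155.9)
left collar [521.2 278.5  26. ]
left tip [520.1 279.   60. ]
right tip [525.6 157.5  60. ]
```

View pics/w41c.png

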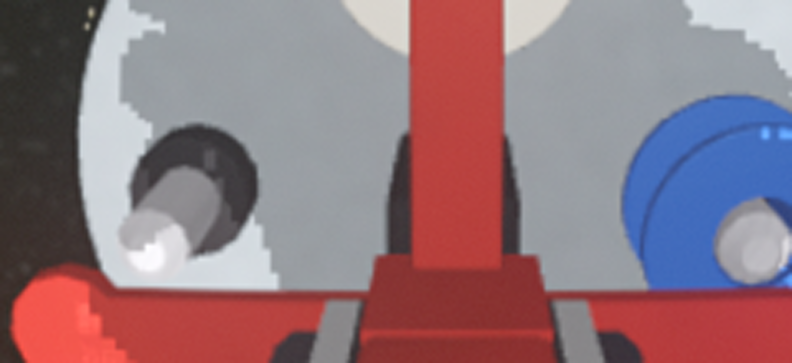

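Call:
carry_out:
  plan:
    - [[0,0,0],[4,0.1,0.6],14]
    - [[0,0,0],[4,0,0.4],14]
    - [[0,0,0],[4,0,0.4],14]

```text
t: 57.35
tool_pos: [522.4, 218.3, 56.5]
ee_rot: [0.02, 0.708, 0.021, -0.706]
force: [-0.7, -0.1, -1.1]
width: 0.297
```

```bash
python3 - <<'E'
from h import *
settle(8); go((522.5,218.1,48),-86.6)
E
```

```text
t 57.75 tcp [522.6 218.3  57. ] yaw -86.6 tilt 0.16 F [ 0.6 -0.1 -2.1] w 25.5 q [0.35 0.19 1.97 0.   0.98 1.86]
total turn [-0.02 -0.14  0.09] shift tool axes [9.  0.3 0.1] world [-0.1 -0.2 -9. ] rows 1
[[-0.02, -0.14, 0.09], [9.0, 0.3, 0.1]]
```

Call:
carry_out:
  plan:
    - [[0,-0.1,0.1],[3,0.2,0.3],14]
    - [[0,0,0],[3,0,0.3],14]
    - [[0,0,0],[3,0,0.3],14]

```text
t: 58.05
tool_pos: [522.5, 218.4, 48.3]
ee_rot: [0.021, 0.708, 0.021, -0.706]
force: [-0.5, 0.3, -1.3]
width: 0.298
```

```bash
python3 - <<'E'
from h import *
settle(8); go((522.5,218.1,38),-86.6)
E
```

```text
t 58.45 tcp [522.6 218.4  48.7] yaw -86.6 tilt 0.15 F [ 0.4  0.1 -1.2] w 25.3 q [ 0.35  0.2   1.98 -0.    0.96  1.86]
total turn [-0.02 -0.15  0.02] shift tool axes [10.7  0.3  0.2] world [ -0.1  -0.3 -10.7] rows 1
[[-0.02, -0.15, 0.02], [10.7, 0.3, 0.2]]
```

Call:
carry_out:
  plan:
    - [[0,-0.1,0],[3,0.3,0.3],14]
    - [[0,0,0],[3,0,0.3],14]
    - [[0,0,0],[3,0,0.3],14]
    - [[0,0,0],[2,0,0.2],14]

```text
t: 58.85
tool_pos: [522.0, 218.1, 37.4]
ee_rot: [0.021, 0.707, 0.021, -0.706]
force: [-0.1, 0.3, -1.9]
width: 0.298
```

```bash
python3 - <<'E'
from h import *
settle(8); go((522.5,218.1,36.9),-86.6); snap('side','s42',(230,130,360,240),5); snap('wrist','w42',(170,130,470,360),2.6)
E
```

```text
t 59.25 tcp [522.5 218.3  38. ] yaw -86.6 tilt 0.16 F [ 0.2 -0.1 -1.9] w 25.4 q [0.35 0.21 1.99 0.   0.94 1.86]
total turn [-0.02 -0.15  0.05] shift tool axes [ 1.1  0.2 -0. ] world [ 0.  -0.2 -1.1] rows 1
[[-0.02, -0.15, 0.05], [1.1, 0.2, -0.0]]
```

View pics/s42.png

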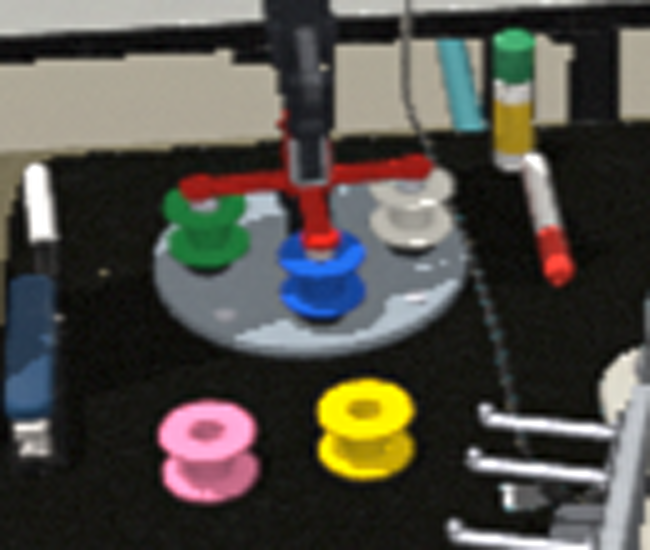

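View pics/w42.png

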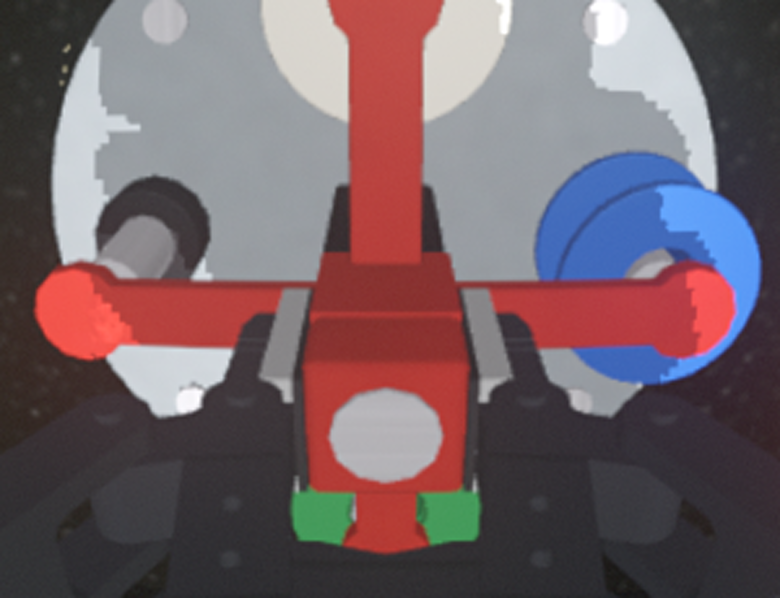

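Call:
carry_out:
  plan:
    - [[0,-0.1,0],[1.2,0.1,0],14]

```text
t: 59.45
tool_pos: [522.6, 218.3, 37.0]
ee_rot: [0.02, 0.707, 0.021, -0.706]
force: [-0.4, 0.9, -1.2]
width: 0.296
```

```bash
python3 - <<'E'
from h import *
settle(8)
E
```

```text
t 59.85 tcp [522.4 218.2  36.8] yaw -86.6 tilt 0.07 F [-1.5 -0.6 -1. ] w 25.1 q [0.35 0.21 1.99 0.   0.94 1.86]
```

Call:
carry_out:
  plan:
    - [[0,0,0],[0,0,0],30]
    - [[0,0,0],[0,0,0],30]
    - [[0,0,0],[0,0,0],45]
    - [[0,0,0],[0,0,0],60]
    - [[0,0,0],[0,0,0],60]
    - [[0,0,0],[0,0,0],60]

```text
t: 60.45
tool_pos: [523.7, 218.7, 38.2]
ee_rot: [0.02, 0.708, 0.021, -0.706]
force: [-0.2, -0.3, 0.4]
width: 0.701
```

```bash
python3 - <<'E'
from h import *
settle(3); snap('wrist','w43',(170,130,470,360),2.6)
E
```

```text
t 60.60 tcp [523.7 218.7  38.1] yaw -86.6 tilt 0.21 F [ 0.  -0.3  0. ] w 60.4 q [0.35 0.21 1.98 0.   0.94 1.86]
```

View pics/w43.png

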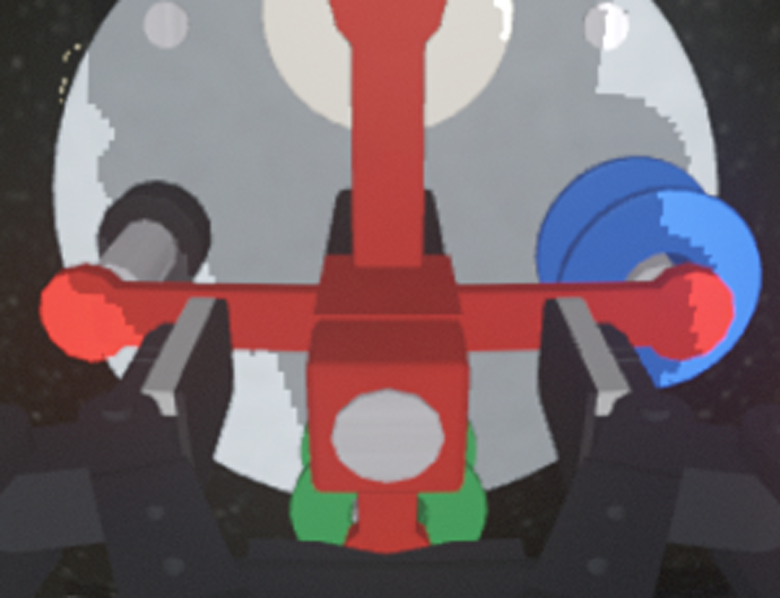

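Call:
carry_out:
  plan:
    - [[0,0,0],[-6,0,0],70]
    - [[0,0,0],[-15,0,0],70]
    - [[0,0,0],[-30,0,0],70]
    - [[0,0,0],[-40,0,0],70]
    - [[0,0,0],[-40,0,20],70]
    - [[0,0,0],[0,0,40],70]
    - [[0,0,0],[0,0,20],70]

```text
t: 61.35
tool_pos: [444.3, 214.1, 180.6]
ee_rot: [0.019, 0.709, 0.021, -0.704]
force: [-1.7, 0.1, -0.3]
width: 0.817
```

```bash
python3 - <<'E'
from h import *
settle(8); snap('wrist','w44'); snap('side','s44',(230,130,360,240),5)
overlay('wrist','w44',retpoly((522.6,218),3.4,62),'w44o',(180,10,450,230),2.8)
E
```

```text
t 61.75 tcp [446.2 213.9 177.7] yaw -86.8 tilt 0.27 F [-0.2  0.7 -0.8] w 70.2 q [ 0.4  -0.07  2.    0.    1.2   1.91]
```

View pics/w44o.png

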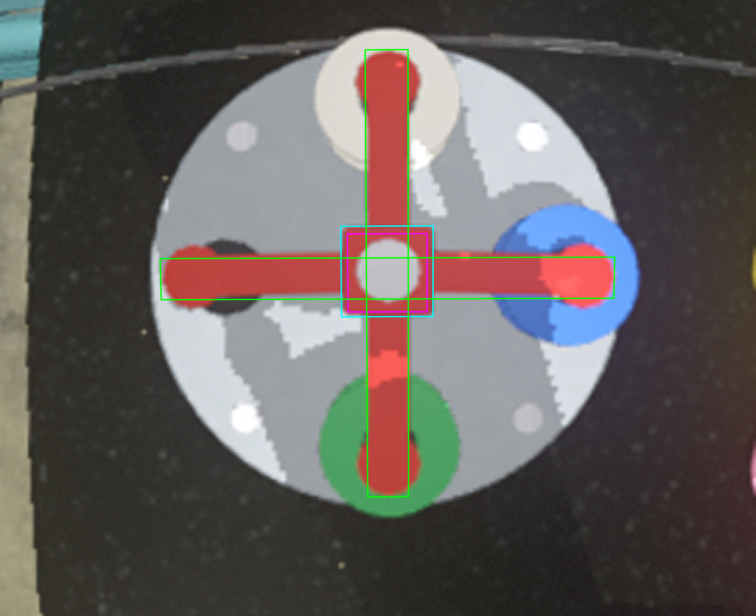

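View pics/s44.png

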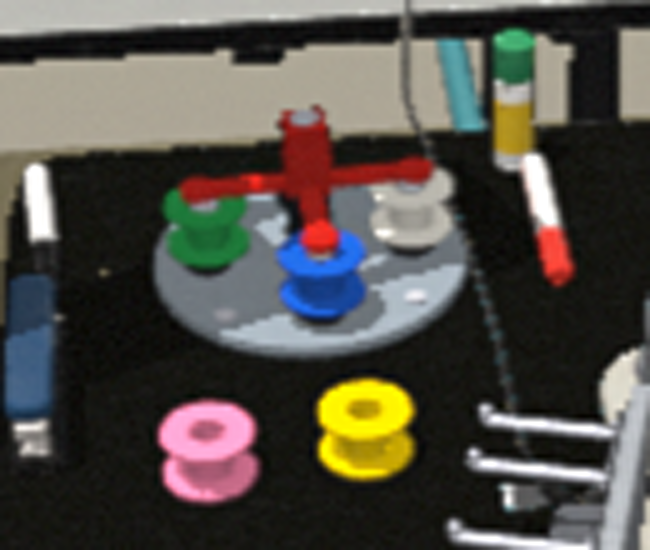

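```bash
python3 - <<'E'
from h import *
def sh(P,c):return [(p,c,k) for p,_,k in P]
P=sh(retpoly((522.6,218),3.4,62),(0,255,0))+sh(retpoly((522.6,218),3.4,68)[:1],(0,255,255))
for t,c in ((.0595,(255,255,255)),(.0595+np.pi,(0,255,0)),(.0595-np.pi/2,(255,0,0))):
    q=(522.6+62*np.cos(t),218+62*np.sin(t)); P+=[(circ((*q,56),25),c,True),(circ((*q,26),25),c,True)]
overlay('side','s44',P,'s44o',(255,140,330,200),10)
E
```

```text
(no output)
```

View pics/s44o.png

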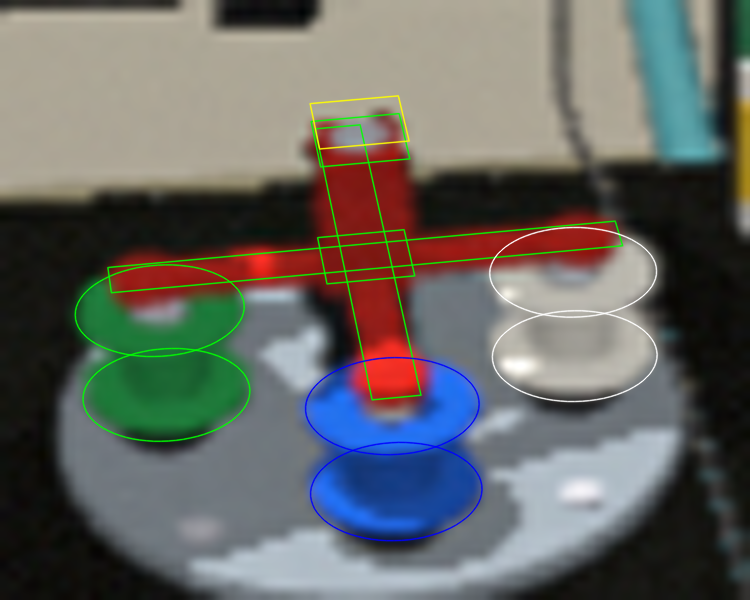

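```bash
python3 - <<'E'
from h import *
settle(4); print(r.sign_off())
E
```

```text
t 62.05 tcp [445.8 213.9 177.7] yaw -86.7 tilt 0.27 F [ 0.  -0.1  0.9] w 70.3 q [ 0.4  -0.07  2.01  0.    1.2   1.91]
the job is handed in; nothing more can be done
None
```

The job is handed in at t = 62 s. All three reels present are on spindles: white on the far one, green on the near one and blue on the right one. There was no orange reel. The red retainer is on the square post, and the arm stands open and clear.

**Last checks**
- **Seating:** wrist and side overlays put the reels and the retainer fully down to within about 2 mm. The retainer's outline matches a foot height of 62 mm on the post.
- **Reel centres:** in the wrist view before the retainer went on, the fitted centres of green and blue were about 1 mm from their spindle axes. White was checked only by eye and by overlay.
- **Bystanders:** I never approached the mouse, stapler or red marker. In the last views where each shows, they look unmoved, but I did not measure that.

**What disagreed**
- The real fingertips stood about 38 mm (shut) to 51 mm (open) behind the reported TCP. My first close on the white reel therefore shut above it without touching. I measured the offset in the pictures and used it for every grasp after that.
- The retainer was knocked about 5 cm aside during the run, so I measured it again before grasping it.

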